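Scoop the casting pellets into their case and lock the case stack

ROBOT

A 6-joint arm with a two-finger parallel gripper is mounted at the origin on the work surface. World frame = base frame: x ahead of the robot, y to its left, z up, the work surface at z = 0. Lengths are in mm, angles in rad, forces in N, time in s.
With the tool pointing down it reaches from about 350 to 875 mm from the base axis. Payload 4.2 kg.
Tool frame: the origin (TCP) lies midway between the tips of the shut fingers; the grasp point (between the pads) lies 19 mm behind it; z points along the fingers, y is the direction in which the jaws open and shut (so a half turn about z gives the same grasp; the last joint's range is limited). The gripper opens to 85 mm and grips with 20 to 120 N. Pads are 22 mm wide; open, the fingers measure 114 mm over their backs; the gripper's body (76 mm by 85 mm) begins 54 mm behind the grasp point. The pads swing forward as they close: fully open they stand 13 mm farther back than shut.
Start: joints at [-1.008, 0.385, 0.008, 0, -1.194, -0.259], TCP at [186.983, -596.353, 231.312] pointing down, gripper open.
Joint ranges: [-3.14, 3.14], [-1.21, 2.06], [-1.07, 1.41], [-3.16, 2.05], [-2.99, -0.16], [-3.1, 3.1]. Speed limits (rad/s): [2.79, 2.79, 3.14, 3.14, 3.14, 3.14].

INTERFACE

Orientations are given as a unit quaternion [x, y, z, w].
In Python, from bench import arm gives the robot as it stands. The module is installed in compiled form; this text tells all that it offers.
- The arm moves only by the tool drive_tool, never from a script. Its argument "moves" is a list that holds one entry, the list of rows, each a list of 7 numbers: the opening, from 0 (shut) to 1 (fully open), then the shift along the tool's x, y, z in m, then the turn, a rotation vector about the tool's x, y, z in rad. In form: [[[hand, dx, dy, dz, wx, wy, wz], ...]]. A call has 1 to 20 rows; each row shifts and turns the pose as measured when the row begins, along the tool's axes as they then stand; what a row does not reach is not made up. A row lasts 1/10 s, in which the tool goes at most 50 mm and 8.59 degrees, less where a joint would pass 70% of its speed; a pose out of reach is approached as far as the arm can. A call with a gripper value outside its range is refused whole. The fingers move at their own pace and stop on an object; the grip force is fixed at half the most. Time passes only in rows, so rows that do not move let the fingers close. It gives the time, the measured TCP pose, the force and the opening at its end, in the units of the state.
- arm.read_state(): the state, without advancing time (a new reading comes with each control period).
- arm.get_image(name): name is "side" or "top"; returns (picture, depth): 420x560x3 uint8, red, green, blue; 420x560 float32, mm along the optical axis (not along the pixel's ray), 0 where there is no reading.
- arm.camera_params(name): a dict with "fov_y" (degrees; the focal length in pixels is half the picture's height over the tangent of half this angle, whatever the lens; pixels are square), "cx", "cy" (the principal point, pixels), "world_from_camera" (4x4, takes a point from camera to world coordinates). Camera axes: x right, y down, z forward; pixel columns grow to the right and rows downward; lengths in mm; the calibration is good to about 2 mm. A picture is of the moment at which its call begins. camera_params takes no time and is no camera call.
- arm.job_done(): hands the job in, once; it reports no verdict.
The state is a dict: "clock": time; "joints": joint angles; "joint_vel": joint speeds; "joint_efforts": joint torques, N m; "position": TCP position; "ee_rot": TCP orientation; "contact_force": force on the tool from outside, world axes, zero at the start; "wrist_torque": the same for the moment, N m; "gripper_width": finger opening in mm.
Only numpy, scipy, OpenCV 4.12 (cv2) and the standard library are available. Lean on these libraries where they do the work, as an engineer would, in place of code of your own. Each camera call takes 0.05 s, during which the arm holds its last target.

TASK

Put the casting alloy away: with the scoop, and never with the gripper's fingers, move every pellet from the tray into the open case, and then put the lid fully home on that case. Stack all the closed cases on the stacking base and the newly filled case on top of them, each one fully down with its recesses locked over the lugs below. Leave the scoop standing upright in the emptied tray, and leave the bowl, jar and casting ring alone.

Things in the scene. Friction and masses are not known exactly. Their poses are not given: they have to be found in the camera images.
- scoop_grip (a point): Steel scoop with an upright black handle, about 90 g, standing on its flat bottom. Handle: block 22 (x) x 20 (y) x 64 mm high behind the pan; pinch it across the 20 mm. Point: on the handle's axis, 45 mm above the scoop's underside. +x points to the pan's open front edge, z up.
- scoop_edge (a point): Middle of the scoop's front edge, at the underside, 71 mm ahead of scoop_grip and 45 mm lower; same axes. The pan reaches 60 mm back from here: floor 37 mm wide, 2 mm thick, thinned to the edge; sides flare at 45 degrees to 57 mm wide, 12 mm high, cut away towards the front; back wall 20 mm high; front open.
- tray_floor (a point): Aluminium tray fixed to the bench, 120 mm long (x). Floor 44 mm wide, 3 mm above the bench; both long sides slope out at 45 degrees to 22 mm above the floor. The -x end, towards the robot, is open so that a scoop can slide in; at +x an upright wall, 24 mm above the floor, inner face 57 mm from this point. Point: middle of the floor's top.
- open_case_mid (a point): Open case: white loose box 62 (x) x 100 (y) x 42 mm high, walls 3 mm, inner floor 11 mm above the underside; mouth 56 x 94 mm. Recesses in the underside as on the closed cases. 140 to 280 g, grip across the 62 mm. Point: on the centre line, 23.5 mm above the underside (rim 18.5 mm above the point).
- lid_mid (a point): Loose grey lid of the open case, right way up. Plate 62 (x) x 100 (y) x 5 mm, under it a plug 52 x 90 x 5 mm for the case's mouth, on top two lugs as on the closed cases. 60 g; grip the plate's edges across the 62 mm. Point: centre of the plate, 7.5 mm above the plug's underside; when home it is 21 mm above open_case_mid.
- dock_top (a point): Stacking base fixed to the bench: steel plate 62 (x) x 100 (y) x 8 mm with two lugs like those on the lids (16 mm diameter, 8 mm high, at y = +30 and -30 mm). Point: centre of the plate's top face.
- bowl: Bystander: green mixing bowl, 90 mm across and 45 mm high; origin at the centre of its underside.
- jar: Bystander: small amber jar, 38 mm across and 55 mm high; origin at the centre of its underside.
- casting_ring: Bystander: steel tube, 44 mm across and 50 mm high; origin at the centre of its underside.
- case1_mid (a point): Closed case (may be absent), 150 to 310 g: white box, fixed grey lid, 62 (x) x 100 (y) x 47 mm; on top two bevelled lugs, 16 mm diameter, 8 mm high, at y = +-30 mm; in the underside two recesses 20 x 20 x 9 mm deep at y = +-30 mm. Locked on a lid or base it adds 47 mm (half a turn is the same). Grip across the 62 mm. Point: centre, 23.5 mm above the underside.
- case2_mid (a point): Closed case (may be absent), 150 to 310 g: white box, fixed grey lid, 62 (x) x 100 (y) x 47 mm; on top two bevelled lugs, 16 mm diameter, 8 mm high, at y = +-30 mm; in the underside two recesses 20 x 20 x 9 mm deep at y = +-30 mm. Locked on a lid or base it adds 47 mm (half a turn is the same). Grip across the 62 mm. Point: centre, 23.5 mm above the underside.
- case3_mid (a point): Closed case (may be absent), 150 to 310 g: white box, fixed grey lid, 62 (x) x 100 (y) x 47 mm; on top two bevelled lugs, 16 mm diameter, 8 mm high, at y = +-30 mm; in the underside two recesses 20 x 20 x 9 mm deep at y = +-30 mm. Locked on a lid or base it adds 47 mm (half a turn is the same). Grip across the 62 mm. Point: centre, 23.5 mm above the underside.
- pellet1_mid (a point): Casting-alloy pellet (may be absent) in the tray: polished metal drum 14 mm across, 12 mm high with 3 mm bevels, 13 g, slippery (slides on a slope of 10 to 14 degrees). Point: its centre.
- pellet2_mid (a point): Casting-alloy pellet (may be absent) in the tray: polished metal drum 14 mm across, 12 mm high with 3 mm bevels, 13 g, slippery (slides on a slope of 10 to 14 degrees). Point: its centre.
- pellet3_mid (a point): Casting-alloy pellet (may be absent) in the tray: polished metal drum 14 mm across, 12 mm high with 3 mm bevels, 13 g, slippery (slides on a slope of 10 to 14 degrees). Point: its centre.
- pellet4_mid (a point): Casting-alloy pellet (may be absent) in the tray: polished metal drum 14 mm across, 12 mm high with 3 mm bevels, 13 g, slippery (slides on a slope of 10 to 14 degrees). Point: its centre.
- pellet5_mid (a point): Casting-alloy pellet (may be absent) in the tray: polished metal drum 14 mm across, 12 mm high with 3 mm bevels, 13 g, slippery (slides on a slope of 10 to 14 degrees). Point: its centre.
There are look-alikes about, which are no part of the job. Leave any green or pink look-alike of the part that bears lid_mid alone.

How it is judged (in metres and radians):
On the way, in this order (a step that is already met when the one before it is completed fails the run):
1. every pellet is inside the open case (x of pellet1_mid in the frame of open_case_mid between -0.03 and 0.03 m and y of pellet1_mid in the frame of open_case_mid between -0.049 and 0.049 m and z of pellet1_mid in the frame of open_case_mid between -0.02 and 0.018 m and x of pellet2_mid in the frame of open_case_mid between -0.03 and 0.03 m and y of pellet2_mid in the frame of open_case_mid between -0.049 and 0.049 m and z of pellet2_mid in the frame of open_case_mid between -0.02 and 0.018 m and x of pellet3_mid in the frame of open_case_mid between -0.03 and 0.03 m and y of pellet3_mid in the frame of open_case_mid between -0.049 and 0.049 m and z of pellet3_mid in the frame of open_case_mid between -0.02 and 0.018 m and x of pellet4_mid in the frame of open_case_mid between -0.03 and 0.03 m and y of pellet4_mid in the frame of open_case_mid between -0.049 and 0.049 m and z of pellet4_mid in the frame of open_case_mid between -0.02 and 0.018 m and x of pellet5_mid in the frame of open_case_mid between -0.03 and 0.03 m and y of pellet5_mid in the frame of open_case_mid between -0.049 and 0.049 m and z of pellet5_mid in the frame of open_case_mid between -0.02 and 0.018 m), for 0.2 s.
2. the lid is fully home on the filled case (all of step 1 and z of lid_mid in the frame of open_case_mid between 0.018 and 0.0235 m and x of lid_mid in the frame of open_case_mid between -0.005 and 0.005 m and y of lid_mid in the frame of open_case_mid between -0.005 and 0.005 m and angle between the z axis of lid_mid and the z axis of open_case_mid, either way round below 0.06 rad), for 0.2 s.
At the end, for the whole second after the job is handed in: All pellets lie in the once open case, its lid home (5 mm sideways, 3 mm in height); it tops one upright stack of all closed cases on the base, every level locked (height within 3.5 mm, centres within 12 mm of the base's); the scoop stands upright on the tray floor; all at rest (all of step 2 and x of scoop_grip in the frame of tray_floor between -0.075 and 0.05 m and y of scoop_grip in the frame of tray_floor between -0.02 and 0.02 m and z of scoop_grip in the frame of tray_floor between 0.035 and 0.055 m and angle between scoop_grip's own z axis and vertical below 0.2 rad and linear speed of each of scoop, case1, case2, case3, open_case below 0.02 m/s and (z of case1_mid in the frame of dock_top between 0.02 and 0.027 m or z of case1_mid in the frame of dock_top between 0.067 and 0.074 m or z of case1_mid in the frame of dock_top between 0.114 and 0.121 m) and horizontal distance between each of case1_mid, case2_mid, case3_mid, open_case_mid and dock_top below 0.012 m and angle between each of case1_mid, case2_mid, case3_mid, open_case_mid's own z axis and vertical below 0.06 rad and (z of case2_mid in the frame of dock_top between 0.02 and 0.027 m or z of case2_mid in the frame of dock_top between 0.067 and 0.074 m or z of case2_mid in the frame of dock_top between 0.114 and 0.121 m) and (z of case3_mid in the frame of dock_top between 0.02 and 0.027 m or z of case3_mid in the frame of dock_top between 0.067 and 0.074 m or z of case3_mid in the frame of dock_top between 0.114 and 0.121 m) and (z of open_case_mid in the frame of dock_top between 0.067 and 0.074 m or z of open_case_mid in the frame of dock_top between 0.114 and 0.121 m or z of open_case_mid in the frame of dock_top between 0.161 and 0.168 m) and z of open_case_mid in the frame of case1_mid above 0.04 m and z of open_case_mid in the frame of case2_mid above 0.04 m and z of open_case_mid in the frame of case3_mid above 0.04 m); the robot touches nothing.
It fails at once if the fingers press on a pellet (contact force between the fingers and pellet1 above 1 N or contact force between the fingers and pellet2 above 1 N or contact force between the fingers and pellet3 above 1 N or contact force between the fingers and pellet4 above 1 N or contact force between the fingers and pellet5 above 1 N).
It fails at once if the bowl, jar or casting ring is knocked over or shoved more than 60 mm (distance of any of bowl, jar, casting_ring from where it was at the start of the episode above 0.06 m or angle between any of bowl, jar, casting_ring's own z axis and vertical above 0.6 rad).
Of pellet1, pellet2, pellet3, pellet4, pellet5 only 3 to 5 are there at a start; the rules pass over those that are not, and their reading is None.
Of case1, case2, case3 only 1 to 3 are there at a start; the rules pass over those that are not, and their reading is None.
At some moment in a run one of case1, case2, case3 may be knocked a few centimetres aside while the robot is not near it.
It also fails if it takes over 210 s, if anything falls off the work surface, if the arm or the gripper's body presses on something with over 40 N, if the wrist force passes 120 N, or if a joint passes its speed limit or range.

## Working session

There is one attempt and no reset: what is moved stays moved. The work goes in short steps, Python scripts to look and compute and a tool call to move; the robot and the scene stay as the last step left them, time stands still between calls to the robot, and variables do not carry over. Pictures are saved under pics/ and viewed, and the job is handed in when it is done.

Besides the shell and the picture viewer there is one more tool, called after ">>>" in YAML: its name, and indented under it one key for each argument. drive_tool: Moves the arm, as the interface text tells. Its arguments: {"type":"object","properties":{"moves":{"type":"array","items":{"type":"array","items":{"type":"array","items":{"type":"number"}}}}},"required":["moves"]}

```bash
mkdir -p pics; ls; cat > h.py <<'E'
import numpy as np, cv2
from bench import arm
from scipy.spatial.transform import Rotation as R
def snap(name,fn=None):
    im,d=arm.get_image(name)
    p=arm.camera_params(name)
    if fn: cv2.imwrite('pics/'+fn+'.png',cv2.cvtColor(im,cv2.COLOR_RGB2BGR)); np.savez('pics/'+fn+'.npz',im=im,d=d)
    return im,d,p
def cloud(d,p):
    f=d.shape[0]/2/np.tan(np.radians(p['fov_y'])/2)
    v,u=np.mgrid[:d.shape[0],:d.shape[1]]
    P=np.stack([(u-p['cx'])/f*d,(v-p['cy'])/f*d,d,np.ones_like(d)],-1)
    W=(P@np.array(p['world_from_camera']).T)[...,:3]
    W[d<=0]=np.nan
    return W
def st():
    s=arm.read_state()
    r=R.from_quat(s['ee_rot']); M=r.as_matrix()
    print('t',round(s['clock'],2),'pos',np.round(s['position'],1),'w',round(s['gripper_width'],1),'F',np.round(s['contact_force'],1),'j',np.round(s['joints'],3))
    print(np.round(M,3).tolist())
    return s,M
E
python3 - <<'E'
from h import *
st()
for n in('side','top'):
    im,d,p=snap(n,n+'0'); print(p); W=cloud(d,p); print(np.nanmin(W,(0,1)),np.nanmax(W,(0,1)))
E
```

```text
pics
t 0.0 pos [ 186.8 -595.8  230.2] w 85.3 F [-0.4  0.  -0.3] j [-1.008e+00  3.860e-01  7.000e-03 -1.000e-03 -1.194e+00 -2.590e-01]
[[-0.954, -0.299, -0.001], [-0.299, 0.954, 0.002], [0.0, 0.002, -1.0]]
{'fov_y': 44.474092966820415, 'cx': 286.2625004840855, 'cy': 213.5074600423763, 'world_from_camera': array([[-9.62745319e-01, -1.98308976e-01,  1.83834167e-01,
         1.83971558e+02],
       [-2.70037015e-01,  6.69385724e-01, -6.92100256e-01,
         9.65293939e+02],
       [ 1.41937262e-02, -7.15958311e-01, -6.97998736e-01,
         1.03518387e+03],
       [ 0.00000000e+00,  0.00000000e+00,  0.00000000e+00,
         1.00000000e+00]])}
[ -617.82157585 -2791.59963181  -778.99659613] [2231.33095073  680.68502713  645.87434142]
{'fov_y': 47.9865617379585, 'cx': 277.1363652086939, 'cy': 211.9262817682989, 'world_from_camera': array([[ 1.63078564e-02, -9.94422709e-01,  1.04199468e-01,
         3.23516453e+02],
       [-9.99851702e-01, -1.56420020e-02,  7.20422041e-03,
        -1.45498289e+01],
       [-5.53415209e-03, -1.04301501e-01, -9.94530326e-01,
         1.36593234e+03],
       [ 0.00000000e+00,  0.00000000e+00,  0.00000000e+00,
         1.00000000e+00]])}
[ -128.68624059 -1319.9209664   -772.83331651] [1578.57280992 1336.10503776  738.59489399]
```

```bash
python3 - <<'E'
from h import *
for n,(x0,x1,y0,y1) in {'top0':(100,440,110,310),'side0':(150,360,110,390)}.items():
    z=np.load(f'pics/{n}.npz'); im=z['im'][y0:y1,x0:x1]
    s=min(800/im.shape[1],600/im.shape[0])
    cv2.imwrite(f'pics/{n}z.png',cv2.cvtColor(cv2.resize(im,None,fx=s,fy=s,interpolation=cv2.INTER_CUBIC),cv2.COLOR_RGB2BGR))
z=np.load('pics/top0.npz');W=cloud(z['d'],arm.camera_params('top'))
for n,(u,v) in dict(open=(211,160),jar=(172,181),dock=(130,196),lid=(216,229),c1=(345,160),c2=(341,227),c3=(162,246),tray=(278,190),scoop=(386,250),ring=(381,180),bowl=(417,200),bench=(300,250),bench2=(100,300)).items(): print(n,np.round(W[v,u],1), np.round(W[v-4:v+5:4,u-4:u+5:4,2],0).tolist())
E
```

```text
open [615.2 191.2  10.2] [[10.0, 9.0, 6.0], [10.0, 10.0, 10.0], [14.0, 13.0, 13.0]]
jar [544.1 292.9  53.3] [[56.0, 50.0, 54.0], [52.0, 53.0, 54.0], [0.0, 45.0, 31.0]]
dock [506.  424.9   5.3] [[10.0, 6.0, 12.0], [9.0, 5.0, 10.0], [11.0, 5.0, 9.0]]
lid [413.2 170.2  12.8] [[10.0, 12.0, 10.0], [17.0, 13.0, 10.0], [12.0, 8.0, 13.0]]
c1 [ 613.4 -195.6   45.6] [[41.0, 49.0, 44.0], [45.0, 46.0, 52.0], [46.0, 49.0, 48.0]]
c2 [ 422.  -184.3   48. ] [[47.0, 49.0, 45.0], [46.0, 48.0, 45.0], [46.0, 49.0, 46.0]]
c3 [360.8 313.9  51.5] [[49.0, 45.0, 49.0], [52.0, 52.0, 42.0], [38.0, 48.0, 45.0]]
tray [531.   -6.1   1.2] [[7.0, 3.0, 5.0], [5.0, 1.0, 1.0], [5.0, 12.0, 3.0]]
scoop [ 361.3 -320.8   -2.5] [[8.0, 5.0, 2.0], [3.0, -2.0, 3.0], [5.0, 6.0, -0.0]]
ring [ 565.  -306.7    2.3] [[-0.0, 4.0, 26.0], [-1.0, 2.0, 13.0], [46.0, 5.0, 50.0]]
bowl [ 507.2 -409.9    5.7] [[6.0, 8.0, 10.0], [3.0, 6.0, 14.0], [7.0, 2.0, 13.0]]
bench [357.1 -72.3   2.9] [[1.0, -2.0, -5.0], [3.0, 3.0, 1.0], [4.0, -6.0, 6.0]]
bench2 [205.3 498.3  -1. ] [[3.0, 1.0, -1.0], [-1.0, -1.0, -2.0], [2.0, -3.0, -2.0]]
```

```bash
cat >> h.py <<'E'
from scipy.optimize import minimize
def proj(X,p,H=420):
    f=H/2/np.tan(np.radians(p['fov_y'])/2)
    T=np.linalg.inv(np.array(p['world_from_camera']))
    Q=X@T[:3,:3].T+T[:3,3]
    return np.stack([Q[...,0]/Q[...,2]*f+p['cx'],Q[...,1]/Q[...,2]*f+p['cy']],-1)
def samp(im,uv):
    return cv2.remap(im,uv[...,0].astype(np.float32),uv[...,1].astype(np.float32),cv2.INTER_LINEAR)
def fitrect(ims,z,x0,y0,yaw0,sx=62,sy=100,off=4.0,span=25):
    # ims: list of (gray float32, params)
    t=np.linspace(-.9,.9,40); hx,hy=sx/2,sy/2
    def edges(o):
        return np.array([np.c_[np.full(40,hx+o),t*hy],np.c_[np.full(40,-hx-o),t*hy],np.c_[t*hx,np.full(40,hy+o)],np.c_[t*hx,np.full(40,-hy-o)]])
    E1,E2=edges(-off),edges(off)
    def cost(q):
        c,s=np.cos(q[2]),np.sin(q[2]); M=np.array([[c,-s],[s,c]])
        v=0
        for im,p in ims:
            def g(E):
                X=E@M.T+[q[0],q[1]]; X=np.concatenate([X,np.full(X.shape[:-1]+(1,),z)],-1)
                return samp(im,proj(X,p))
            v+=np.minimum(np.abs(g(E1)-g(E2)),60).mean(1).sum()
        return -v
    best=None
    for dx in(-span,-span/2,0,span/2,span):
        for dy in(-span,-span/2,0,span/2,span):
            for dq in np.arange(-.4,.41,.2):
                c=cost([x0+dx,y0+dy,yaw0+dq])
                best=sorted((best or [])+[(c,dx,dy,dq)])[:6]
    rs=[minimize(cost,[x0+b[1],y0+b[2],yaw0+b[3]],method='Nelder-Mead',options=dict(initial_simplex=np.array([[x0+b[1],y0+b[2],yaw0+b[3]]]*4)+np.array([[0,0,0],[6,0,0],[0,6,0],[0,0,.1]]),xatol=.05,fatol=.01)) for b in best]
    r=min(rs,key=lambda r:r.fun)
    return np.round(r.x,3),round(r.fun,1)
def gray(im): return cv2.GaussianBlur(cv2.cvtColor(im,cv2.COLOR_RGB2GRAY).astype(np.float32),(0,0),0.6)
E
cat > m.py <<'E'
from h import *
O=dict(case_a=(47,613,-196,.15),case_b=(47,422,-184,-.08),case_c=(47,361,314,.1),open=(42,615,191,.15),dock=(8,506,425,0),lid=(10,413,170,-.2))
def run(tag):
    I={n:(gray(np.load(f'pics/{n}{tag}.npz')['im']),arm.camera_params(n)) for n in('top','side')}
    for k,(z,x,y,q) in O.items():
        print(k,fitrect([I['top'],I['side']],z,x,y,q),'top',fitrect([I['top']],z,x,y,q),'side',fitrect([I['side']],z,x,y,q))
if __name__=='__main__':
    run('0')
    z=np.load('pics/top0.npz'); I={n:(gray(np.load(f'pics/{n}0.npz')['im']),arm.camera_params(n)) for n in('top','side')}
    for c in(('top',),('side',),('top','side')): print('tray',fitrect([I[k] for k in c],25,535,-5,-.2,120,88))
E
time python3 m.py
```

```text
case_a (array([ 6.13867e+02, -1.95078e+02,  1.88000e-01]), np.float64(-395.4)) top (array([ 6.14684e+02, -1.93866e+02,  1.81000e-01]), np.float64(-240.0)) side (array([ 6.13684e+02, -1.95129e+02,  1.88000e-01]), np.float64(-155.7))
case_b (array([ 4.23839e+02, -1.84483e+02, -1.07000e-01]), np.float64(-400.3)) top (array([ 4.24278e+02, -1.82167e+02, -8.60000e-02]), np.float64(-240.0)) side (array([ 4.23913e+02, -1.84449e+02, -1.07000e-01]), np.float64(-160.3))
case_c (array([3.59468e+02, 3.19222e+02, 1.71000e-01]), np.float64(-457.2)) top (array([3.60035e+02, 3.19746e+02, 1.80000e-01]), np.float64(-240.0)) side (array([3.59461e+02, 3.19218e+02, 1.72000e-01]), np.float64(-217.2))
open (array([6.13936e+02, 1.90189e+02, 2.88000e-01]), np.float64(-451.0)) top (array([6.12511e+02, 1.90934e+02, 2.65000e-01]), np.float64(-240.0)) side (array([6.13826e+02, 1.89444e+02, 3.01000e-01]), np.float64(-219.0))
dock (array([506., 425.,   0.]), np.float64(-480.0)) top (array([506., 425.,   0.]), np.float64(-240.0)) side (array([506., 425.,   0.]), np.float64(-240.0))
lid (array([ 4.13629e+02,  1.71220e+02, -2.23000e-01]), np.float64(-445.6)) top (array([ 4.14424e+02,  1.71295e+02, -2.15000e-01]), np.float64(-240.0)) side (array([ 4.13661e+02,  1.71283e+02, -2.24000e-01]), np.float64(-205.6))
tray (array([ 5.29789e+02, -6.40000e+00, -2.15000e-01]), np.float64(-240.0))
tray (array([ 5.15918e+02, -2.52500e+00, -1.87000e-01]), np.float64(-222.1))
tray (array([ 5.30171e+02, -5.75200e+00, -2.08000e-01]), np.float64(-409.3))
real	0m8.412s
user	0m8.208s
sys	0m0.281s
```

```bash
sed -i 's/,60).mean/,CAP).mean/; s/^def fitrect/CAP=200\ndef fitrect/; s/off=4.0/off=3.0/' h.py; python3 m.py
```

```text
case_a (array([ 6.15061e+02, -1.94421e+02,  1.85000e-01]), np.float64(-419.3)) top (array([ 6.15356e+02, -1.94331e+02,  1.85000e-01]), np.float64(-299.7)) side (array([ 6.13887e+02, -1.95129e+02,  1.80000e-01]), np.float64(-125.3))
case_b (array([ 4.24878e+02, -1.83613e+02, -1.10000e-01]), np.float64(-476.7)) top (array([ 4.25104e+02, -1.83508e+02, -1.09000e-01]), np.float64(-351.2)) side (array([ 4.23812e+02, -1.84448e+02, -1.06000e-01]), np.float64(-130.1))
case_c (array([3.60284e+02, 3.19353e+02, 1.69000e-01]), np.float64(-532.1)) top (array([3.60632e+02, 3.19436e+02, 1.67000e-01]), np.float64(-337.0)) side (array([3.59581e+02, 3.19124e+02, 1.72000e-01]), np.float64(-199.6))
open (array([6.12234e+02, 1.90738e+02, 2.58000e-01]), np.float64(-594.3)) top (array([6.12317e+02, 1.91132e+02, 2.53000e-01]), np.float64(-379.0)) side (array([6.12548e+02, 1.90264e+02, 2.87000e-01]), np.float64(-226.2))
dock (array([ 5.06045e+02,  4.25610e+02, -2.50000e-02]), np.float64(-894.7)) top (array([ 5.06238e+02,  4.25408e+02, -2.50000e-02]), np.float64(-498.0)) side (array([ 5.05621e+02,  4.25915e+02, -2.60000e-02]), np.float64(-401.1))
lid (array([ 4.14527e+02,  1.71480e+02, -2.27000e-01]), np.float64(-507.0)) top (array([ 4.14908e+02,  1.71486e+02, -2.22000e-01]), np.float64(-337.8)) side (array([ 4.13515e+02,  1.71369e+02, -2.26000e-01]), np.float64(-174.3))
tray (array([ 5.29244e+02, -6.95400e+00, -2.00000e-01]), np.float64(-283.9))
tray (array([ 5.15929e+02, -3.01600e+00, -1.62000e-01]), np.float64(-211.2))
tray (array([ 5.29673e+02, -6.91400e+00, -2.08000e-01]), np.float64(-421.0))
```

```bash
python3 - <<'E'
from h import *
for n,(x0,x1,y0,y1) in {'top0':(366,406,228,274),'side0':(318,362,140,176)}.items():
    z=np.load(f'pics/{n}.npz'); im=z['im'][y0:y1,x0:x1]
    cv2.imwrite(f'pics/{n}sc.png',cv2.cvtColor(cv2.resize(im,None,fx=12,fy=12,interpolation=cv2.INTER_NEAREST),cv2.COLOR_RGB2BGR))
z=np.load('pics/top0.npz'); im=z['im'][150:225,250:306]
cv2.imwrite('pics/tr.png',cv2.cvtColor(cv2.resize(im,None,fx=8,fy=8,interpolation=cv2.INTER_CUBIC),cv2.COLOR_RGB2BGR))
E
cat >> h.py <<'E'
def onplane(u,v,z,p,H=420):
    f=H/2/np.tan(np.radians(p['fov_y'])/2); T=np.array(p['world_from_camera'])
    d=T[:3,:3]@np.array([(u-p['cx'])/f,(v-p['cy'])/f,1]); o=T[:3,3]
    return o+d*(z-o[2])/d[2]
E
python3 - <<'E'
from h import *
p=arm.camera_params('top');q=arm.camera_params('side')
sc=lambda u,v,z:onplane(u/12+366-.5,v/12+228-.5,z,p)
fm=sc(201,105,1);bm=sc(245,345,2);ht=sc(315,405,64);
fl,fr=sc(130,115,1),sc(272,95,1)
print('front',fm,'back',bm,'htop',ht,fl,fr,np.linalg.norm(fl-fr),np.linalg.norm(fm-bm))
print('yaws',np.arctan2(*(fm-bm)[[1,0]]),np.arctan2(*(fm-ht)[[1,0]]),np.arctan2(*(fl-fr)[[1,0]])-np.pi/2, np.linalg.norm((fm-ht)[:2]))
# side: handle top center (380,118ish) , base 
ss=lambda u,v,z:onplane(u/12+318-.5,v/12+140-.5,z,q)
print('side handle top',ss(382,125,64),'bottom near',ss(365,350,0),'front bottom near',ss(85,355,0))
tr=lambda u,v,z:onplane(u/8+250-.5,v/8+150-.5,z,p)
for a in((140,130,27),(390,187,27),(68,460,25),(320,512,25),(145,472,3),(262,503,3),(200,172,3),(322,197,3)): print('tray',a,tr(*a))
c,s=np.cos(-.2),np.sin(-.2)
for a in((260,207,15),(245,247,15),(222,372,15)):
    x=tr(*a); dx=x[:2]-[529.7,-6.9]; print('pel',x,c*dx[0]+s*dx[1],-s*dx[0]+c*dx[1])
E
```

```text
front [ 400.63837691 -309.52212941    1.        ] back [ 343.23833136 -319.43580075    2.        ] htop [ 328.95292986 -321.43750475   64.        ] [ 397.95642539 -292.43345631    1.        ] [ 403.32094369 -326.61472275    1.        ] 34.59966809700245 58.25844237859587
yaws 0.1710247050520419 0.16471161245240923 0.15567337736531695 72.66897197521497
side handle top [ 328.09185948 -326.38161997   64.        ] bottom near [ 323.75831314 -313.51490984    0.        ] front bottom near [ 394.52168568 -290.16424185    0.        ]
tray (140, 130, 27) [597.19585195  26.5561446   27.        ]
tray (390, 187, 27) [577.73432311 -63.76009409  27.        ]
tray (68, 460, 25) [477.31994606  50.14707398  25.        ]
tray (320, 512, 25) [460.04573255 -40.22018467  25.        ]
tray (145, 472, 3) [475.89334711  23.13403646   3.        ]
tray (262, 503, 3) [465.23780549 -19.54729739   3.        ]
tray (200, 172, 3) [586.80336581   5.01746421   3.        ]
tray (322, 197, 3) [578.19827414 -39.79977797   3.        ]
pel [571.9338534  -17.13909811  15.        ] 43.42618294144876 -1.644426449292899
pel [557.15737803 -11.92774731  15.        ] 27.90891772050607 0.5274118180112168
pel [511.32310734  -4.3376423   15.        ] -18.51964018987948 -1.1396438252847507
```

```bash
cat >> h.py <<'E'
import json
def Rt(yaw,pitch=0):
    # object frame (yaw) with tool x=-obj x, tool y=obj y, tool z down ; pitch=rot about obj y
    return R.from_euler('z',yaw)*R.from_euler('y',pitch)*R.from_matrix(np.diag([-1.,1,-1]))
def plan(hand,*wps,dmax=30,amax=6):
    """wps: (pos,Rot) list"""
    s=arm.read_state(); p=np.array(s['position']);r=R.from_quat(s['ee_rot']); rows=[]
    for wp in wps:
        P,Q=np.array(wp[0],float),wp[1]; dm=wp[2] if len(wp)>2 else dmax
        rv=(r.inv()*Q).as_rotvec(); L=np.linalg.norm(P-p)
        n=int(max(np.ceil(L/dm),np.ceil(np.degrees(np.linalg.norm(rv))/amax),1))
        for k in range(n):
            pk=p+(P-p)*k/n; pk1=p+(P-p)*(k+1)/n; rk=r*R.from_rotvec(rv*k/n)
            t=rk.inv().apply(pk1-pk)/1000
            rows.append([hand]+[round(float(v),4) for v in t]+[round(float(v),3) for v in rv/n])
        p,r=P,Q
    print(len(rows)); 
    for i in range(0,len(rows),20): print(json.dumps([rows[i:i+20]]))
E
python3 - <<'E'
from h import *
st()
I={n:(gray(np.load(f'pics/{n}0.npz')['im']),arm.camera_params(n)) for n in('top','side')}
for sx,sy,z in((120,88,25),(122,92,25),(120,94,25),(117,44,3)):
  for c in(('top',),('side',),('top','side')): print(sx,sy,c,fitrect([I[k] for k in c],z,529,-7,-.2,sx,sy,span=6))
q=0.165
plan(1,([329.5,-321.5,130],Rt(q)))
E
```

```text
t 0.1 pos [ 186.8 -595.9  230.3] w 85.4 F [-0.   0.5 -0.2] j [-1.008  0.385  0.007 -0.    -1.194 -0.259]
[[-0.954, -0.299, -0.001], [-0.299, 0.954, 0.002], [0.0, 0.002, -1.0]]
120 88 ('top',) (array([ 5.29167e+02, -7.04300e+00, -2.00000e-01]), np.float64(-284.0))
120 88 ('side',) (array([ 5.15855e+02, -3.25700e+00, -1.59000e-01]), np.float64(-211.1))
120 88 ('top', 'side') (array([ 5.29593e+02, -7.16800e+00, -2.07000e-01]), np.float64(-421.1))
122 92 ('top',) (array([ 5.28658e+02, -6.55800e+00, -2.02000e-01]), np.float64(-366.5))
122 92 ('side',) (array([ 5.16002e+02, -2.61500e+00, -1.84000e-01]), np.float64(-206.6))
122 92 ('top', 'side') (array([ 5.28967e+02, -6.43700e+00, -2.05000e-01]), np.float64(-531.4))
120 94 ('top',) (array([ 5.2926e+02, -6.5930e+00, -2.0000e-01]), np.float64(-324.4))
120 94 ('side',) (array([ 5.15924e+02, -2.75500e+00, -1.74000e-01]), np.float64(-225.9))
120 94 ('top', 'side') (array([ 5.29789e+02, -6.41200e+00, -2.05000e-01]), np.float64(-488.0))
117 44 ('top',) (array([ 5.25645e+02, -6.01700e+00, -2.05000e-01]), np.float64(-262.3))
117 44 ('side',) (array([ 5.26403e+02,  1.23900e+00, -1.67000e-01]), np.float64(-200.8))
117 44 ('top', 'side') (array([ 5.25529e+02, -5.82400e+00, -2.11000e-01]), np.float64(-448.0))
11
[[[1, -0.0198, 0.0199, 0.0092, 0.0, -0.0, 0.013], [1, -0.0196, 0.0202, 0.0092, 0.0, -0.0, 0.013], [1, -0.0193, 0.0204, 0.0092, 0.0, -0.0, 0.013], [1, -0.0191, 0.0206, 0.0091, 0.0, -0.0, 0.013], [1, -0.0188, 0.0209, 0.0091, 0.0, -0.0, 0.013], [1, -0.0185, 0.0211, 0.0091, 0.0, -0.0, 0.013], [1, -0.0183, 0.0214, 0.0091, 0.0, -0.0, 0.013], [1, -0.018, 0.0216, 0.0091, 0.0, -0.0, 0.013], [1, -0.0177, 0.0218, 0.0091, 0.0, -0.0, 0.013], [1, -0.0175, 0.022, 0.0091, 0.0, -0.0, 0.013], [1, -0.0172, 0.0223, 0.0091, 0.0, -0.0, 0.013]]]
```

>>> drive_tool:
  moves:
    - [[1, -0.0198, 0.0199, 0.0092, 0, 0, 0.013], [1, -0.0196, 0.0202, 0.0092, 0, 0, 0.013], [1, -0.0193, 0.0204, 0.0092, 0, 0, 0.013], [1, -0.0191, 0.0206, 0.0091, 0, 0, 0.013], [1, -0.0188, 0.0209, 0.0091, 0, 0, 0.013], [1, -0.0185, 0.0211, 0.0091, 0, 0, 0.013], [1, -0.0183, 0.0214, 0.0091, 0, 0, 0.013], [1, -0.018, 0.0216, 0.0091, 0, 0, 0.013], [1, -0.0177, 0.0218, 0.0091, 0, 0, 0.013], [1, -0.0175, 0.022, 0.0091, 0, 0, 0.013], [1, -0.0172, 0.0223, 0.0091, 0, 0, 0.013], [1, 0, 0, 0, 0, 0, 0]]

```text
clock: 1.3
position: [332.5, -310.5, 121.7]
ee_rot: [-0.075, 0.997, 0.004, -0.003]
contact_force: [-0.8, 0.2, 0.6]
gripper_width: 85.7
```

```bash
python3 - <<'E'
from h import *
st()
snap('side','side1');snap('top','top1')
z=np.load('pics/side1.npz'); im=z['im'][60:200,260:460]
cv2.imwrite('pics/s1z.png',cv2.cvtColor(cv2.resize(im,None,fx=4,fy=4,interpolation=cv2.INTER_CUBIC),cv2.COLOR_RGB2BGR))
plan(1,([329.5,-321.5,130],Rt(.165)),([329.5,-321.5,32],Rt(.165),15))
E
```

```text
t 1.3 pos [ 332.5 -310.5  121.7] w 85.7 F [-0.8  0.2  0.6] j [-0.395  0.223 -0.54  -0.006 -0.818 -1.022]
[[-0.989, -0.149, -0.007], [-0.149, 0.989, 0.008], [0.006, 0.009, -1.0]]
8
[[[1, 0.0045, -0.0084, -0.0074, 0.007, -0.004, -0.016], [1, 0.0, 0.0, 0.014, 0.0, 0.0, 0.0], [1, 0.0, 0.0, 0.014, 0.0, 0.0, 0.0], [1, 0.0, 0.0, 0.014, 0.0, 0.0, 0.0], [1, 0.0, 0.0, 0.014, 0.0, 0.0, 0.0], [1, 0.0, 0.0, 0.014, 0.0, 0.0, 0.0], [1, 0.0, 0.0, 0.014, 0.0, 0.0, 0.0], [1, 0.0, 0.0, 0.014, 0.0, 0.0, 0.0]]]
```

>>> drive_tool:
  moves:
    - [[1, 0.0045, -0.0084, -0.0074, 0.007, -0.004, -0.016], [1, 0, 0, 0, 0, 0, 0], [1, 0, 0, 0.02, 0, 0, 0], [1, 0, 0, 0.02, 0, 0, 0], [1, 0, 0, 0, 0, 0, 0]]

```text
clock: 1.9
position: [329.3, -325.0, 90.5]
ee_rot: [-0.079, 0.997, -0.001, 0.002]
contact_force: [-0.5, 0.2, 0.1]
gripper_width: 85.8
```

```bash
python3 - <<'E'
from h import *
st()
plan(1,([329.5,-321.5,32],Rt(.165),15))
E
```

```text
t 1.9 pos [ 329.3 -325.    90.5] w 85.8 F [-0.5  0.2  0.1] j [-0.426  0.275 -0.572  0.001 -0.719 -0.987]
[[-0.987, -0.158, 0.004], [-0.158, 0.987, -0.002], [-0.003, -0.003, -1.0]]
4
[[[1, -0.0001, 0.0009, 0.0146, -0.001, 0.001, -0.002], [1, -0.0001, 0.0009, 0.0146, -0.001, 0.001, -0.002], [1, -0.0002, 0.0009, 0.0146, -0.001, 0.001, -0.002], [1, -0.0002, 0.0009, 0.0146, -0.001, 0.001, -0.002]]]
```

>>> drive_tool:
  moves:
    - [[1, 0, 0.002, 0.0145, -0.001, 0.001, -0.002], [1, 0, 0.001, 0.0145, -0.001, 0.001, -0.002], [1, 0, 0.0005, 0.0145, -0.001, 0.001, -0.002], [1, 0, 0, 0.0145, -0.001, 0.001, -0.002], [1, 0, 0, 0, 0, 0, 0], [1, 0, 0, 0, 0, 0, 0]]

```text
clock: 2.5
position: [331.1, -325.6, 35.0]
ee_rot: [-0.081, 0.997, -0.002, 0.002]
contact_force: [0.1, -0.0, -0.0]
gripper_width: 85.0
```

```bash
python3 - <<'E'
from h import *
st()
for n,(x0,x1,y0,y1) in {'side':(300,400,60,180)}.items():
    im=snap(n,n+'2')[0][y0:y1,x0:x1]
    cv2.imwrite(f'pics/{n}2z.png',cv2.cvtColor(cv2.resize(im,None,fx=5,fy=5,interpolation=cv2.INTER_CUBIC),cv2.COLOR_RGB2BGR))
E
```

```text
t 2.5 pos [ 331.1 -325.6   35. ] w 85.0 F [ 0.1 -0.  -0. ] j [-0.425  0.372 -0.625  0.001 -0.568 -0.985]
[[-0.987, -0.161, 0.005], [-0.161, 0.987, -0.003], [-0.004, -0.004, -1.0]]
```

>>> drive_tool:
  moves:
    - [[1, 0.0015, 0.004, 0.006, 0, 0, -0.002], [1, 0, 0, 0, 0, 0, 0], [1, 0, 0, 0, 0, 0, 0]]

```text
clock: 2.85
position: [329.9, -322.3, 30.6]
ee_rot: [-0.082, 0.997, -0.003, 0.004]
contact_force: [0.5, 0.3, -0.1]
gripper_width: 85.3
```

Close.

>>> drive_tool:
  moves:
    - [[0, 0, 0, 0.001, 0, 0, 0], [0, 0, 0, 0, 0, 0, 0], [0, 0, 0, 0, 0, 0, 0], [0, 0, 0, 0, 0, 0, 0], [0, 0, 0, 0, 0, 0, 0], [0, 0, 0, 0, 0, 0, 0], [0, 0, 0, 0, 0, 0, 0], [0, 0, 0, 0, 0, 0, 0]]

```text
clock: 3.65
position: [330.2, -322.3, 30.0]
ee_rot: [-0.082, 0.997, -0.003, 0.005]
contact_force: [-0.0, -0.3, 0.0]
gripper_width: 19.5
```

```bash
python3 - <<'E'
from h import *
s,M=st()
print(np.degrees(np.arccos(-M[2,2])), 'scoopyaw',np.arctan2(-M[1,0],-M[0,0]))
P=np.array(s['position']); print(M.T@np.array([0,0,1]))
E
```

```text
t 3.65 pos [ 330.2 -322.3   30. ] w 19.5 F [-0.  -0.3  0. ] j [-0.419  0.376 -0.641  0.001 -0.544 -0.989]
[[-0.987, -0.163, 0.01], [-0.163, 0.987, -0.005], [-0.009, -0.006, -1.0]]
0.6206764933248508 scoopyaw 0.16377626037613915
[-0.00867122 -0.00649276 -0.99994133]
```

```bash
cat > sc.py <<'E'
from h import *
G=R.from_matrix([[-0.987,-0.163,0.01],[-0.163,0.987,-0.005],[-0.009,-0.006,-1.0]])
OFF=R.from_euler('z',.165).inv()*G
def pose(front,yaw,pitch):
    S=R.from_euler('z',yaw)*R.from_euler('y',pitch)
    return np.array(front)+S.apply([-71,0,30]), S*OFF
TC=np.array([528,-6.4]);TY=-.204
def tray(fx,z,pitch=0,fy=0):
    c,s=np.cos(TY),np.sin(TY)
    return pose([TC[0]+c*fx-s*fy,TC[1]+s*fx+c*fy,z],TY,pitch)
def now():
    s=arm.read_state(); S=R.from_quat(s['ee_rot'])*OFF.inv()
    f=np.array(s['position'])+S.apply([71,0,-30]); e=S.as_euler('ZYX')
    d=f[:2]-TC;c,s_=np.cos(TY),np.sin(TY)
    print('t',s['clock'],'w',round(s['gripper_width'],1),'F',np.round(s['contact_force'],1),'front',np.round(f,1),'tray',round(c*d[0]+s_*d[1],1),round(-s_*d[0]+c*d[1],1),'ypr',np.round(e,3))
E
python3 - <<'E'
from sc import *
now()
s=arm.read_state();P=np.array(s['position']);r=R.from_quat(s['ee_rot'])
plan(0,(P+[0,0,100],r,20),tray(-80,60)+(40,),dmax=40,amax=5)
E
```

```text
t 3.65 w 19.5 F [-0.  -0.3  0. ] front [ 4.002e+02 -3.106e+02 -1.000e-01] tray -63.5 -323.8 ypr [ 0.165  0.    -0.   ]
14
[[[0, -0.0002, -0.0001, -0.02, 0.0, 0.0, 0.0], [0, -0.0002, -0.0001, -0.02, 0.0, 0.0, 0.0], [0, -0.0002, -0.0001, -0.02, 0.0, 0.0, 0.0], [0, -0.0002, -0.0001, -0.02, 0.0, 0.0, 0.0], [0, -0.0002, -0.0001, -0.02, 0.0, 0.0, 0.0], [0, -0.0117, 0.0371, 0.0043, 0.0, 0.0, 0.041], [0, -0.0102, 0.0376, 0.0043, 0.0, 0.0, 0.041], [0, -0.0086, 0.0379, 0.0043, 0.0, 0.0, 0.041], [0, -0.0071, 0.0383, 0.0043, 0.0, 0.0, 0.041], [0, -0.0055, 0.0385, 0.0042, 0.0, 0.0, 0.041], [0, -0.0039, 0.0387, 0.0042, 0.0, 0.0, 0.041], [0, -0.0023, 0.0388, 0.0042, 0.0, 0.0, 0.041], [0, -0.0007, 0.0389, 0.0042, 0.0, 0.0, 0.041], [0, 0.0009, 0.0389, 0.0042, 0.0, 0.0, 0.041]]]
```

>>> drive_tool:
  moves:
    - [[0, 0, 0, -0.02, 0, 0, 0], [0, 0, 0, -0.02, 0, 0, 0], [0, 0, 0, -0.02, 0, 0, 0], [0, 0, 0, -0.02, 0, 0, 0], [0, 0, 0, -0.02, 0, 0, 0], [0, -0.0117, 0.0371, 0.0043, 0, 0, 0.041], [0, -0.0102, 0.0376, 0.0043, 0, 0, 0.041], [0, -0.0086, 0.0379, 0.0043, 0, 0, 0.041], [0, -0.0071, 0.0383, 0.0043, 0, 0, 0.041], [0, -0.0055, 0.0385, 0.0042, 0, 0, 0.041], [0, -0.0039, 0.0387, 0.0042, 0, 0, 0.041], [0, -0.0023, 0.0388, 0.0042, 0, 0, 0.041], [0, -0.0007, 0.0389, 0.0042, 0, 0, 0.041], [0, 0.0009, 0.0389, 0.0042, 0, 0, 0.041], [0, 0, 0, 0, 0, 0, 0]]

```text
clock: 5.15
position: [385.3, 36.4, 94.5]
ee_rot: [0.113, 0.994, -0.0, 0.008]
contact_force: [-0.4, 0.8, -0.5]
gripper_width: 19.1
```

```bash
python3 - <<'E'
from sc import *
now()
im,d,p=snap('top','top3')
cv2.imwrite('pics/t3z.png',cv2.cvtColor(cv2.resize(im[140:340,200:440],None,fx=3,fy=3,interpolation=cv2.INTER_CUBIC),cv2.COLOR_RGB2BGR))
im,d,p=snap('side','side3')
cv2.imwrite('pics/s3z.png',cv2.cvtColor(cv2.resize(im[140:340,180:380],None,fx=3,fy=3,interpolation=cv2.INTER_CUBIC),cv2.COLOR_RGB2BGR))
plan(0,tray(-82,60),tray(-82,20,0)+(15,))
E
```

```text
t 5.15 w 19.1 F [-0.4  0.8 -0.5] front [454.8  20.7  65. ] tray -77.2 11.7 ypr [-0.225 -0.007  0.007]
4
[[[0, 0.0033, -0.0099, 0.0042, 0.005, 0.005, -0.024], [0, 0.0001, 0.0001, 0.0133, 0.0, 0.0, 0.0], [0, 0.0001, 0.0001, 0.0133, 0.0, 0.0, 0.0], [0, 0.0001, 0.0001, 0.0133, 0.0, 0.0, 0.0]]]
```

>>> drive_tool:
  moves:
    - [[0, 0.0033, -0.0099, 0.0042, 0.005, 0.005, -0.024], [0, 0, 0, 0, 0, 0, 0], [0, 0, 0, 0.0133, 0, 0, 0], [0, 0, 0, 0.0133, 0, 0, 0], [0, 0, 0, 0.0133, 0, 0, 0], [0, 0, 0, 0, 0, 0, 0]]

```text
clock: 5.85
position: [378.3, 19.8, 50.1]
ee_rot: [0.108, 0.994, -0.003, 0.005]
contact_force: [-0.5, -0.4, -0.6]
gripper_width: 19.2
```

```bash
python3 - <<'E'
from sc import *
now()
plan(0,tray(-82,8,0.015))
plan(0,tray(-82,8,0.015),tray(-55,8,0.015)+(10,))
E
```

```text
t 5.85 w 19.2 F [-0.5 -0.4 -0.6] front [447.7   4.7  20.3] tray -80.9 -5.4 ypr [-0.214 -0.002  0.002]
1
[[[0, 0.0008, 0.0048, 0.0111, 0.002, 0.017, -0.01]]]
4
[[[0, 0.0008, 0.0048, 0.0111, 0.002, 0.017, -0.01], [0, -0.009, 0.0, -0.0001, 0.0, 0.0, 0.0], [0, -0.009, 0.0, -0.0001, 0.0, 0.0, 0.0], [0, -0.009, 0.0, -0.0001, 0.0, 0.0, 0.0]]]
```

>>> drive_tool:
  moves:
    - [[0, 0.0008, 0.0045, 0.011, 0.002, 0.017, -0.01], [0, 0, 0, 0, 0, 0, 0], [0, 0, 0, 0, 0, 0, 0]]

```text
clock: 6.15
position: [379.5, 23.1, 40.5]
ee_rot: [0.105, 0.995, -0.002, -0.002]
contact_force: [0.6, 0.1, -0.8]
gripper_width: 19.2
```

```bash
python3 - <<'E'
from sc import *
now()
plan(0,tray(-54,6.5,0.02)+(10,))
E
```

```text
t 6.15 w 19.2 F [ 0.6  0.1 -0.8] front [448.6   8.5   9.5] tray -80.8 -1.5 ypr [-0.208  0.013  0.001]
3
[[[0, -0.009, 0.0005, 0.0008, 0.0, 0.002, -0.001], [0, -0.009, 0.0005, 0.0008, 0.0, 0.002, -0.001], [0, -0.009, 0.0004, 0.0008, 0.0, 0.002, -0.001]]]
```

>>> drive_tool:
  moves:
    - [[0, -0.009, 0.0005, 0.0008, 0, 0.002, -0.001], [0, -0.009, 0.0005, 0.0008, 0, 0.002, -0.001], [0, -0.009, 0.0005, 0.0008, 0, 0.002, -0.001], [0, 0, 0, 0.002, 0, 0, 0], [0, 0, 0, 0, 0, 0, 0]]

```text
clock: 6.65
position: [410.5, 18.4, 37.7]
ee_rot: [0.104, 0.995, -0.001, -0.003]
contact_force: [-0.0, -0.1, -1.2]
gripper_width: 19.5
```

```bash
python3 - <<'E'
from sc import *
now()
plan(0,tray(-50,2.5,0.02)+(10,))
for n,b in(('top',(140,270,230,330)),('side',(140,260,200,380))):
    im,d,p=snap(n,n+'4'); im=im[b[0]:b[1],b[2]:b[3]]
    cv2.imwrite(f'pics/{n}4z.png',cv2.cvtColor(cv2.resize(im,None,fx=4,fy=4,interpolation=cv2.INTER_CUBIC),cv2.COLOR_RGB2BGR))
E
```

```text
t 6.65 w 19.5 F [-0.  -0.1 -1.2] front [479.5   4.1   6.6] tray -49.6 0.5 ypr [-0.206  0.015  0.004]
1
[[[0, 0.0002, -0.0005, 0.0038, 0.004, 0.005, -0.002]]]
```

Good alignment. Lower to the floor.

>>> drive_tool:
  moves:
    - [[0, 0, -0.0005, 0.0025, 0.003, 0.01, -0.001], [0, 0, 0, 0.001, 0, 0, 0], [0, 0, 0, 0, 0, 0, 0]]

```text
clock: 7.05
position: [409.7, 18.1, 34.1]
ee_rot: [0.102, 0.995, -0.002, -0.009]
contact_force: [0.5, -0.3, -0.9]
gripper_width: 19.1
```

```bash
python3 - <<'E'
from sc import *
now()
E
```

```text
t 7.05 w 19.1 F [ 0.5 -0.3 -0.9] front [478.4   3.9   2.3] tray -50.7 0.0 ypr [-0.204  0.026  0.001]
```

>>> drive_tool:
  moves:
    - [[0, 0, 0, 0.0015, 0, 0, 0], [0, 0, 0, 0, 0, 0, 0]]

```text
clock: 7.25
position: [409.3, 18.2, 33.6]
ee_rot: [0.102, 0.995, -0.002, -0.009]
contact_force: [0.9, 0.0, -0.2]
gripper_width: 19.2
```

```bash
python3 - <<'E'
from sc import *
now()
E
```

```text
t 7.25 w 19.2 F [ 0.9  0.  -0.2] front [478.1   4.    1.7] tray -51.0 0.1 ypr [-0.203  0.026  0.001]
```

```bash
python3 - <<'E'
from sc import *
plan(0,tray(54,1.7,.024)+(8,))
E
```

```text
14
[[[0, -0.0075, -0.0, -0.0001, 0.0, -0.0, 0.0], [0, -0.0075, -0.0, -0.0001, 0.0, -0.0, 0.0], [0, -0.0075, 0.0, -0.0001, 0.0, -0.0, 0.0], [0, -0.0075, 0.0, -0.0001, 0.0, -0.0, 0.0], [0, -0.0075, 0.0, -0.0001, 0.0, -0.0, 0.0], [0, -0.0075, 0.0, -0.0001, 0.0, -0.0, 0.0], [0, -0.0075, 0.0, -0.0001, 0.0, -0.0, 0.0], [0, -0.0075, 0.0, -0.0001, 0.0, -0.0, 0.0], [0, -0.0075, 0.0, -0.0001, 0.0, -0.0, 0.0], [0, -0.0075, 0.0, -0.0001, 0.0, -0.0, 0.0], [0, -0.0075, 0.0, -0.0001, 0.0, -0.0, 0.0], [0, -0.0075, 0.0, -0.0001, 0.0, -0.0, 0.0], [0, -0.0075, 0.0, -0.0001, 0.0, -0.0, 0.0], [0, -0.0075, 0.0, -0.0001, 0.0, -0.0, 0.0]]]
```

>>> drive_tool:
  moves:
    - [[0, -0.0075, 0, 0, 0, 0, 0], [0, -0.0075, 0, 0, 0, 0, 0], [0, -0.0075, 0, 0, 0, 0, 0], [0, -0.0075, 0, 0, 0, 0, 0], [0, -0.0075, 0, 0, 0, 0, 0], [0, -0.0075, 0, 0, 0, 0, 0], [0, 0, 0, 0, 0, 0, 0]]

```text
clock: 7.95
position: [450.4, 6.3, 34.7]
ee_rot: [0.102, 0.995, -0.005, -0.016]
contact_force: [1.1, 0.5, 0.2]
gripper_width: 19.2
```

```bash
python3 - <<'E'
from sc import *
now()
for n,b in(('top',(140,270,230,330)),('side',(140,260,200,380))):
    im,d,p=snap(n,n+'5'); im=im[b[0]:b[1],b[2]:b[3]]
    cv2.imwrite(f'pics/{n}5z.png',cv2.cvtColor(cv2.resize(im,None,fx=4,fy=4,interpolation=cv2.INTER_CUBIC),cv2.COLOR_RGB2BGR))
E
```

```text
t 7.95 w 19.2 F [1.1 0.5 0.2] front [518.6  -7.9   1.9] tray -8.9 -3.4 ypr [-0.203  0.04  -0.006]
```

```bash
python3 - <<'E'
from sc import *
plan(0,tray(10,1.5,.024)+(7,))
E
```

```text
3
[[[0, -0.0062, 0.0011, 0.0002, -0.002, -0.005, 0.0], [0, -0.0062, 0.0011, 0.0002, -0.002, -0.005, 0.0], [0, -0.0062, 0.0011, 0.0003, -0.002, -0.005, 0.0]]]
```

>>> drive_tool:
  moves:
    - [[0, -0.0062, 0.0011, 0.0002, -0.002, -0.005, 0], [0, -0.0062, 0.0011, 0.0002, -0.002, -0.005, 0], [0, -0.0062, 0.0011, 0.0003, -0.002, -0.005, 0], [0, 0, 0, 0, 0, 0, 0]]

```text
clock: 8.45
position: [457.1, 5.1, 34.8]
ee_rot: [0.104, 0.994, -0.005, -0.021]
contact_force: [1.8, 0.2, 2.0]
gripper_width: 19.1
```

```bash
python3 - <<'E'
from sc import *
now()
plan(0,tray(36,1.5,.024)+(7,))
E
```

```text
t 8.45 w 19.1 F [1.8 0.2 2. ] front [525.   -9.5   1.3] tray -2.4 -3.6 ypr [-0.207  0.049 -0.008]
6
[[[0, -0.0063, 0.0006, 0.0, -0.001, -0.004, -0.0], [0, -0.0063, 0.0006, 0.0, -0.001, -0.004, -0.0], [0, -0.0063, 0.0005, 0.0001, -0.001, -0.004, -0.0], [0, -0.0063, 0.0005, 0.0001, -0.001, -0.004, -0.0], [0, -0.0063, 0.0005, 0.0001, -0.001, -0.004, -0.0], [0, -0.0063, 0.0005, 0.0001, -0.001, -0.004, -0.0]]]
```

>>> drive_tool:
  moves:
    - [[0, 0, 0.0035, -0.0015, -0.004, -0.02, 0], [0, 0, 0, 0, 0, 0, 0], [0, 0, 0, 0, 0, 0, 0]]

```text
clock: 8.75
position: [457.6, 8.4, 35.4]
ee_rot: [0.104, 0.995, -0.004, -0.011]
contact_force: [0.2, 0.2, -1.0]
gripper_width: 19.4
```

```bash
python3 - <<'E'
from sc import *
now()
plan(0,tray(36,2,.02)+(8,))
E
```

```text
t 8.75 w 19.4 F [ 0.2  0.2 -1. ] front [526.1  -6.2   3.4] tray -1.9 -0.1 ypr [-0.207  0.029 -0.005]
5
[[[0, -0.0075, -0.0, 0.0003, -0.001, -0.002, -0.001], [0, -0.0075, -0.0, 0.0003, -0.001, -0.002, -0.001], [0, -0.0075, -0.0, 0.0003, -0.001, -0.002, -0.001], [0, -0.0075, -0.0, 0.0003, -0.001, -0.002, -0.001], [0, -0.0075, -0.0, 0.0003, -0.001, -0.002, -0.001]]]
```

>>> drive_tool:
  moves:
    - [[0, -0.0075, 0.0005, 0.0006, -0.001, -0.002, 0], [0, -0.0075, 0.0005, 0.0003, -0.001, -0.002, 0], [0, -0.0075, 0.0005, 0, -0.001, -0.002, 0], [0, -0.0075, 0.0005, 0, -0.001, -0.002, 0], [0, 0, 0, 0, 0, 0, 0]]

```text
clock: 9.25
position: [457.8, 5.1, 34.2]
ee_rot: [0.109, 0.993, -0.007, -0.037]
contact_force: [1.6, 0.2, 0.1]
gripper_width: 18.9
```

```bash
python3 - <<'E'
from sc import *
now()
for n,b in(('side',(140,260,200,380)),):
    im,d,p=snap(n,n+'6'); im=im[b[0]:b[1],b[2]:b[3]]
    cv2.imwrite(f'pics/{n}6z.png',cv2.cvtColor(cv2.resize(im,None,fx=4,fy=4,interpolation=cv2.INTER_CUBIC),cv2.COLOR_RGB2BGR))
plan(0,tray(40,2,.02)+(8,))
E
```

```text
t 9.25 w 18.9 F [1.6 0.2 0.1] front [524.4 -10.1  -1.5] tray -2.8 -4.4 ypr [-0.218  0.082 -0.016]
6
[[[0, -0.0068, 0.0006, -0.0004, -0.003, -0.01, -0.002], [0, -0.0068, 0.0006, -0.0003, -0.003, -0.01, -0.002], [0, -0.0068, 0.0006, -0.0003, -0.003, -0.01, -0.002], [0, -0.0068, 0.0006, -0.0002, -0.003, -0.01, -0.002], [0, -0.0068, 0.0005, -0.0001, -0.003, -0.01, -0.002], [0, -0.0068, 0.0005, -0.0, -0.003, -0.01, -0.002]]]
```

```bash
python3 - <<'E'
from sc import *
s,M=st(); print(s['joint_efforts'],s['wrist_torque'],s['joint_vel'])
E
```

```text
t 9.3 pos [457.6   5.   34.1] w 19.4 F [-7.3  8.7  9.9] j [ 0.353  0.397 -0.572 -0.033 -0.676 -2.117]
[[-0.973, 0.216, -0.077], [0.217, 0.976, -0.006], [0.073, -0.023, -0.997]]
[ -3.83908957 -28.41175318  11.31571859   3.88164282   0.90193229
  -0.05700298] [ 2.49837441  1.81184789 -0.05942071] [-0.00450909  0.00606335  0.00404336 -0.00596634 -0.00765619 -0.00907246]
```

>>> drive_tool:
  moves:
    - [[0, 0.002, 0.004, -0.006, -0.016, -0.06, 0.012], [0, 0, 0, 0, 0, 0, 0], [0, 0, 0, 0, 0, 0, 0]]

```text
clock: 9.6
position: [457.2, 9.3, 39.3]
ee_rot: [0.115, 0.993, -0.003, -0.007]
contact_force: [-0.2, 0.2, -0.9]
gripper_width: 18.9
```

```bash
python3 - <<'E'
from sc import *
now()
for n,b in(('side',(160,240,210,310)),):
    im,d,p=snap(n,n+'7'); im=im[b[0]:b[1],b[2]:b[3]]
    cv2.imwrite(f'pics/{n}7z.png',cv2.cvtColor(cv2.resize(im,None,fx=7,fy=7,interpolation=cv2.INTER_CUBIC),cv2.COLOR_RGB2BGR))
now()
plan(0,tray(-2,4,.02)+(8,))
E
```

```text
t 9.6 w 18.9 F [-0.2  0.2 -0.9] front [525.7  -6.7   7.7] tray -2.2 -0.8 ypr [-0.23   0.023 -0.002]
t 9.65 w 19.1 F [ 0.4  0.1 -2.2] front [525.6  -6.9   7.6] tray -2.3 -0.9 ypr [-0.23   0.023 -0.002]
1
[[[0, -0.0002, -0.0009, 0.0038, -0.002, -0.003, -0.026]]]
```

>>> drive_tool:
  moves:
    - [[0, 0, 0.001, 0.0035, -0.002, -0.003, -0.026], [0, 0, 0, 0, 0, 0, 0], [0, 0, 0, 0, 0, 0, 0]]

```text
clock: 9.95
position: [458.6, 9.7, 34.9]
ee_rot: [0.102, 0.995, -0.003, -0.006]
contact_force: [-1.1, -0.6, 1.8]
gripper_width: 19.4
```

```bash
python3 - <<'E'
from sc import *
now()
plan(0,tray(10,4,.02)+(8,))
E
```

```text
t 9.95 w 19.4 F [-1.1 -0.6  1.8] front [527.5  -4.5   3.4] tray -0.9 1.8 ypr [-0.203  0.021 -0.   ]
2
[[[0, -0.0054, -0.0009, -0.0003, -0.0, -0.001, 0.001], [0, -0.0054, -0.0009, -0.0003, -0.0, -0.001, 0.001]]]
```

>>> drive_tool:
  moves:
    - [[0, -0.0054, -0.001, -0.0008, 0, -0.002, 0], [0, -0.0054, -0.001, -0.0003, 0, -0.002, 0], [0, 0, 0, 0, 0, 0, 0]]

```text
clock: 10.25
position: [470.2, 5.2, 35.4]
ee_rot: [0.102, 0.995, -0.003, -0.004]
contact_force: [0.8, -0.2, -0.4]
gripper_width: 19.4
```

```bash
python3 - <<'E'
from sc import *
now()
plan(0,tray(30,3.6,.02)+(8,))
E
```

```text
t 10.25 w 19.4 F [ 0.8 -0.2 -0.4] front [539.2  -9.    4.2] tray 11.5 -0.3 ypr [-0.203  0.017 -0.   ]
3
[[[0, -0.0062, 0.0001, 0.0001, -0.0, 0.001, 0.0], [0, -0.0062, 0.0001, 0.0001, -0.0, 0.001, 0.0], [0, -0.0062, 0.0001, 0.0001, -0.0, 0.001, 0.0]]]
```

>>> drive_tool:
  moves:
    - [[0, -0.0065, 0.0006, 0.0003, 0, 0, 0], [0, -0.0065, 0.0006, 0, 0, 0, 0], [0, -0.0065, 0.0006, 0, 0, 0, 0], [0, 0, 0, 0, 0, 0, 0]]

```text
clock: 10.65
position: [488.0, 2.2, 34.1]
ee_rot: [0.103, 0.995, -0.004, -0.008]
contact_force: [-2.6, 2.5, 1.0]
gripper_width: 19.1
```

```bash
python3 - <<'E'
from sc import *
now()
plan(0,tray(50,3.6,.02)+(8,))
E
```

```text
t 10.65 w 19.1 F [-2.6  2.5  1. ] front [556.8 -12.1   2.3] tray 29.3 0.2 ypr [-0.204  0.024 -0.003]
3
[[[0, -0.0068, -0.0001, -0.0004, -0.001, -0.001, -0.0], [0, -0.0068, -0.0001, -0.0004, -0.001, -0.001, -0.0], [0, -0.0068, -0.0001, -0.0004, -0.001, -0.001, -0.0]]]
```

>>> drive_tool:
  moves:
    - [[0, -0.0068, 0.0005, -0.0012, -0.001, -0.002, 0], [0, -0.0068, 0.0005, -0.0004, -0.001, -0.001, 0], [0, 0, 0, 0, 0, 0, 0]]

```text
clock: 10.95
position: [498.6, 0.4, 34.5]
ee_rot: [0.103, 0.995, -0.004, -0.01]
contact_force: [-1.4, -1.0, 0.3]
gripper_width: 19.5
```

```bash
python3 - <<'E'
from sc import *
now()
for n,b in(('side',(160,240,210,310)),):
    im,d,p=snap(n,n+'8'); im=im[b[0]:b[1],b[2]:b[3]]
    cv2.imwrite(f'pics/{n}8z.png',cv2.cvtColor(cv2.resize(im,None,fx=7,fy=7,interpolation=cv2.INTER_CUBIC),cv2.COLOR_RGB2BGR))
plan(0,tray(56,3.6,.02)+(8,))
E
```

```text
t 10.95 w 19.5 F [-1.4 -1.   0.3] front [567.2 -14.    2.5] tray 39.9 0.5 ypr [-0.206  0.029 -0.003]
2
[[[0, -0.0079, -0.0003, -0.0004, -0.002, -0.004, -0.001], [0, -0.0079, -0.0003, -0.0003, -0.002, -0.004, -0.001]]]
```

>>> drive_tool:
  moves:
    - [[0, -0.0079, 0.0003, -0.0006, -0.002, -0.004, 0], [0, -0.0079, 0.0003, -0.0003, -0.002, -0.004, 0], [0, -0.004, 0, 0, 0, 0, 0], [0, 0, 0, 0, 0, 0, 0]]

```text
clock: 11.4
position: [514.2, -3.2, 34.5]
ee_rot: [0.104, 0.995, -0.003, -0.011]
contact_force: [0.1, 0.0, -0.3]
gripper_width: 19.6
```

```bash
python3 - <<'E'
from sc import *
now()
for n,b in(('side',(160,240,210,310)),('top',(150,220,240,320))):
    im,d,p=snap(n,n+'9'); im=im[b[0]:b[1],b[2]:b[3]]
    cv2.imwrite(f'pics/{n}9z.png',cv2.cvtColor(cv2.resize(im,None,fx=7,fy=7,interpolation=cv2.INTER_CUBIC),cv2.COLOR_RGB2BGR))
E
```

```text
t 11.4 w 19.6 F [ 0.1  0.  -0.3] front [582.8 -17.6   2.4] tray 55.9 0.1 ypr [-0.207  0.03  -0.001]
```

>>> drive_tool:
  moves:
    - [[0, -0.004, 0.0002, 0, 0, -0.003, 0], [0, -0.003, 0, 0, 0, 0, 0], [0, 0, 0, 0, 0, 0, 0]]

```text
clock: 11.8
position: [514.6, -3.5, 34.5]
ee_rot: [0.104, 0.994, -0.003, -0.015]
contact_force: [1.3, 1.0, -0.8]
gripper_width: 19.2
```

```bash
python3 - <<'E'
from sc import *
now();st()
# tilt about heel
s=arm.read_state();S0=R.from_quat(s['ee_rot'])*OFF.inv(); P0=np.array(s['position'])
e=S0.as_euler('ZYX'); 
heel=P0+S0.apply([-11,0,-30])
def tp(p,dz,dx=0):
    S=R.from_euler('z',e[0])*R.from_euler('y',p)
    return heel+S.apply([11,0,30])+[dx*np.cos(TY),dx*np.sin(TY),dz], S*OFF
print(heel)
plan(0,tp(-.2,2,-1),tp(-.42,8,-3),amax=3)
E
```

```text
t 11.8 w 19.2 F [ 1.3  1.  -0.8] front [582.9 -18.    1.8] tray 56.1 -0.2 ypr [-0.207  0.039 -0.004]
t 11.8 pos [514.6  -3.5  34.5] w 19.2 F [ 1.3  1.  -0.8] j [ 0.305  0.45  -0.473 -0.009 -0.679 -2.077]
[[-0.978, 0.207, -0.031], [0.207, 0.978, -0.004], [0.03, -0.01, -1.0]]
[502.71134201  -1.11939737   4.95368129]
10
[[[0, 0.0017, -0.0, -0.0008, -0.001, -0.048, 0.0], [0, 0.0017, -0.0, -0.0008, -0.001, -0.048, 0.0], [0, 0.0016, -0.0, -0.0009, -0.001, -0.048, 0.0], [0, 0.0016, -0.0, -0.001, -0.001, -0.048, 0.0], [0, 0.0015, -0.0, -0.0011, -0.001, -0.048, 0.0], [0, 0.0015, -0.0, -0.0016, -0.0, -0.044, 0.0], [0, 0.0014, -0.0, -0.0017, -0.0, -0.044, 0.0], [0, 0.0014, -0.0, -0.0017, -0.0, -0.044, 0.0], [0, 0.0013, -0.0, -0.0018, -0.0, -0.044, 0.0], [0, 0.0012, -0.0, -0.0018, -0.0, -0.044, 0.0]]]
```

Wall reached (no further advance). Tilt back.

>>> drive_tool:
  moves:
    - [[0, 0.0017, 0, -0.0008, -0.001, -0.048, 0], [0, 0.0017, 0, -0.0008, -0.001, -0.048, 0], [0, 0.0016, 0, -0.0009, -0.001, -0.048, 0], [0, 0.0016, 0, -0.001, -0.001, -0.048, 0], [0, 0.0015, 0, -0.0011, -0.001, -0.048, 0], [0, 0.0015, 0, -0.0016, 0, -0.044, 0], [0, 0.0014, 0, -0.0017, 0, -0.044, 0], [0, 0.0014, 0, -0.0017, 0, -0.044, 0], [0, 0.0013, 0, -0.0018, 0, -0.044, 0], [0, 0.0012, 0, -0.0018, 0, -0.044, 0], [0, 0, 0, 0, 0, 0, 0]]

```text
clock: 12.9
position: [512.6, -6.6, 94.5]
ee_rot: [0.099, 0.98, -0.025, 0.169]
contact_force: [0.1, -0.2, -1.6]
gripper_width: 19.0
```

```bash
python3 - <<'E'
from sc import *
now()
for n,b in(('side',(160,240,210,310)),):
    im,d,p=snap(n,n+'10'); im=im[b[0]:b[1],b[2]:b[3]]
    cv2.imwrite(f'pics/{n}10z.png',cv2.cvtColor(cv2.resize(im,None,fx=7,fy=7,interpolation=cv2.INTER_CUBIC),cv2.COLOR_RGB2BGR))
s=arm.read_state();P=np.array(s['position']);r=R.from_quat(s['ee_rot'])
plan(0,(P+[0,0,100],r,15))
E
```

```text
t 12.9 w 19.0 F [ 0.1 -0.2 -1.6] front [588.  -22.   89.5] tray 61.9 -3.1 ypr [-0.198 -0.335 -0.01 ]
7
[[[0, -0.0048, -0.0002, -0.0135, 0.0, 0.0, 0.0], [0, -0.0048, -0.0002, -0.0135, 0.0, 0.0, 0.0], [0, -0.0048, -0.0002, -0.0135, 0.0, 0.0, 0.0], [0, -0.0048, -0.0002, -0.0135, 0.0, 0.0, 0.0], [0, -0.0048, -0.0002, -0.0135, 0.0, 0.0, 0.0], [0, -0.0048, -0.0002, -0.0135, 0.0, 0.0, 0.0], [0, -0.0048, -0.0002, -0.0135, 0.0, 0.0, 0.0]]]
```

```bash
cat >> sc.py <<'E'
CC=np.array([612.3,190.8]);CY=.258
def case(ly,z,pitch,lx=0,yaw=None):
    c,s=np.cos(CY),np.sin(CY)
    return pose([CC[0]+c*lx-s*ly,CC[1]+s*lx+c*ly,z],CY+np.pi/2 if yaw is None else yaw,pitch)
E
python3 - <<'E'
from sc import *
s=arm.read_state();P=np.array(s['position']);r=R.from_quat(s['ee_rot'])
w=[]
A=tray(60,150,-.36); B=case(-35,150,-.36)
w.append(A+(15,))
P0,P1=A[0],B[0]
for k in range(1,8):
    f=k/7; yaw=TY+(CY+np.pi/2-TY)*f
    S=R.from_euler('z',yaw)*R.from_euler('y',-.36)
    w.append((P0+(P1-P0)*f,S*OFF))
print(P0,P1)
plan(0,*w,dmax=15,amax=6)
E
```

```text
[511.33595993  -2.95258001 153.06543415] [640.88080538  82.49061084 153.06543415]
25
[[[0, -0.0045, 0.0006, -0.0141, -0.002, -0.007, 0.001], [0, -0.0046, 0.0006, -0.0141, -0.002, -0.007, 0.001], [0, -0.0047, 0.0006, -0.014, -0.002, -0.007, 0.001], [0, -0.0048, 0.0007, -0.014, -0.002, -0.007, 0.001], [0, -0.0049, 0.0053, 0.0018, -0.035, -0.001, -0.09], [0, -0.0053, 0.0047, 0.002, -0.035, -0.001, -0.09], [0, -0.0057, 0.0042, 0.0022, -0.035, -0.001, -0.09], [0, -0.0061, 0.0035, 0.0023, -0.035, -0.001, -0.09], [0, -0.0063, 0.0029, 0.0024, -0.035, -0.001, -0.09], [0, -0.0066, 0.0022, 0.0025, -0.035, -0.001, -0.09], [0, -0.0067, 0.0015, 0.0026, -0.035, -0.001, -0.09], [0, -0.0068, 0.0008, 0.0026, -0.035, -0.001, -0.09], [0, -0.0069, 0.0001, 0.0027, -0.035, -0.001, -0.09], [0, -0.0069, -0.0006, 0.0027, -0.035, -0.001, -0.09], [0, -0.0068, -0.0013, 0.0026, -0.035, -0.001, -0.09], [0, -0.0066, -0.002, 0.0026, -0.035, -0.001, -0.09], [0, -0.0064, -0.0027, 0.0025, -0.035, -0.001, -0.09], [0, -0.0061, -0.0033, 0.0024, -0.035, -0.001, -0.09], [0, -0.0058, -0.004, 0.0023, -0.035, -0.001, -0.09], [0, -0.0054, -0.0045, 0.0021, -0.035, -0.001, -0.09]]]
[[[0, -0.005, -0.0051, 0.002, -0.035, -0.001, -0.09], [0, -0.0045, -0.0056, 0.0018, -0.035, -0.001, -0.09], [0, -0.004, -0.006, 0.0016, -0.035, -0.001, -0.09], [0, -0.0034, -0.0064, 0.0014, -0.035, -0.001, -0.09], [0, -0.0028, -0.0067, 0.0011, -0.035, -0.001, -0.09]]]
```

>>> drive_tool:
  moves:
    - [[0, -0.0045, 0.0006, -0.0141, -0.002, -0.007, 0.001], [0, -0.0046, 0.0006, -0.0141, -0.002, -0.007, 0.001], [0, -0.0047, 0.0006, -0.014, -0.002, -0.007, 0.001], [0, -0.0048, 0.0007, -0.014, -0.002, -0.007, 0.001], [0, -0.0049, 0.0053, 0.0018, -0.035, -0.001, -0.09], [0, -0.0053, 0.0047, 0.002, -0.035, -0.001, -0.09], [0, -0.0057, 0.0042, 0.0022, -0.035, -0.001, -0.09], [0, 0, 0, 0, 0, 0, 0]]

```text
clock: 13.75
position: [531.1, 13.9, 150.5]
ee_rot: [-0.04, 0.982, 0.01, 0.183]
contact_force: [0.2, -0.8, -1.6]
gripper_width: 18.9
```

```bash
cat >> sc.py <<'E'
def go(B,pitch,n=7,dmax=15,amax=6):
    s=arm.read_state(); S=R.from_quat(s['ee_rot'])*OFF.inv(); e=S.as_euler('ZYX'); P0=np.array(s['position'])
    y1=(B[1]*OFF.inv()).as_euler('ZYX')[0]; w=[]
    for k in range(1,n+1):
        f=k/n
        w.append((P0+(B[0]-P0)*f,R.from_euler('ZYX',[e[0]+(y1-e[0])*f,pitch,0])*OFF))
    plan(0,*w,dmax=dmax,amax=amax)
E
python3 - <<'E'
from sc import *
now()
im,d,p=snap('top','top11'); im=im[140:260,190:330]
cv2.imwrite('pics/top11z.png',cv2.cvtColor(cv2.resize(im,None,fx=5,fy=5,interpolation=cv2.INTER_CUBIC),cv2.COLOR_RGB2BGR))
go(case(-35,150,-.36),-.36)
E
```

```text
t 13.75 w 18.9 F [ 0.2 -0.8 -1.6] front [607.8  20.5 147.4] tray 72.7 42.5 ypr [ 0.082 -0.359  0.011]
21
[[[0, -0.0052, 0.0029, 0.0019, -0.026, -0.001, -0.078], [0, -0.0054, 0.0024, 0.0019, -0.026, -0.001, -0.078], [0, -0.0056, 0.0019, 0.002, -0.026, -0.001, -0.078], [0, -0.0057, 0.0014, 0.002, -0.03, -0.0, -0.078], [0, -0.0058, 0.0009, 0.0021, -0.03, -0.0, -0.078], [0, -0.0058, 0.0004, 0.0021, -0.03, -0.0, -0.078], [0, -0.0058, -0.0001, 0.0021, -0.03, -0.0, -0.078], [0, -0.0058, -0.0006, 0.0021, -0.03, -0.0, -0.078], [0, -0.0057, -0.0011, 0.0021, -0.03, -0.0, -0.078], [0, -0.0056, -0.0016, 0.002, -0.03, -0.0, -0.078], [0, -0.0055, -0.0021, 0.002, -0.03, -0.0, -0.078], [0, -0.0053, -0.0026, 0.0019, -0.03, -0.0, -0.078], [0, -0.0051, -0.0031, 0.0018, -0.03, -0.0, -0.078], [0, -0.0048, -0.0035, 0.0017, -0.03, -0.0, -0.078], [0, -0.0045, -0.0039, 0.0016, -0.03, -0.0, -0.078], [0, -0.0042, -0.0043, 0.0015, -0.03, -0.0, -0.078], [0, -0.0039, -0.0047, 0.0014, -0.03, -0.0, -0.078], [0, -0.0035, -0.005, 0.0012, -0.03, -0.0, -0.078], [0, -0.0031, -0.0053, 0.0011, -0.03, -0.0, -0.078], [0, -0.0027, -0.0055, 0.0009, -0.03, -0.0, -0.078]]]
[[[0, -0.0022, -0.0057, 0.0007, -0.03, -0.0, -0.078]]]
```

All three pellets sit at the back of the pan, (375,163), (403,135), (403,160). On to the case.

>>> drive_tool:
  moves:
    - [[0, -0.0052, 0.0029, 0.0019, -0.026, -0.001, -0.078], [0, -0.0054, 0.0024, 0.0019, -0.026, -0.001, -0.078], [0, -0.0056, 0.0019, 0.002, -0.026, -0.001, -0.078], [0, -0.0057, 0.0014, 0.002, -0.03, 0, -0.078], [0, -0.0058, 0.0009, 0.0021, -0.03, 0, -0.078], [0, -0.0058, 0.0004, 0.0021, -0.03, 0, -0.078], [0, -0.0058, -0.0001, 0.0021, -0.03, 0, -0.078], [0, -0.0058, -0.0006, 0.0021, -0.03, 0, -0.078], [0, -0.0057, -0.0011, 0.0021, -0.03, 0, -0.078], [0, -0.0056, -0.0016, 0.002, -0.03, 0, -0.078], [0, 0, 0, 0, 0, 0, 0]]

```text
clock: 14.9
position: [574.3, 44.8, 141.1]
ee_rot: [-0.431, 0.886, 0.082, 0.15]
contact_force: [-0.5, 0.5, -0.9]
gripper_width: 19.1
```

```bash
python3 - <<'E'
from sc import *
now();st()
go(case(-35,150,-.36),-.36)
E
```

```text
t 14.9 w 19.1 F [-0.5  0.5 -0.9] front [621.2 105.7 136.1] tray 68.6 128.7 ypr [ 0.905 -0.334  0.022]
t 14.9 pos [574.3  44.8 141.1] w 19.1 F [-0.5  0.5 -0.9] j [ 0.225  0.311 -0.276 -0.334 -0.752 -0.671]
[[-0.583, -0.789, 0.195], [-0.74, 0.614, 0.274], [-0.336, 0.016, -0.942]]
14
[[[0, -0.005, -0.0021, 0.0009, -0.012, -0.013, -0.062], [0, -0.0049, -0.0024, 0.0009, -0.012, -0.013, -0.062], [0, -0.0047, -0.0027, 0.0009, -0.024, -0.0, -0.062], [0, -0.0046, -0.003, 0.0009, -0.024, -0.0, -0.062], [0, -0.0044, -0.0033, 0.0008, -0.024, -0.0, -0.062], [0, -0.0041, -0.0036, 0.0007, -0.024, -0.0, -0.062], [0, -0.0039, -0.0039, 0.0006, -0.024, -0.0, -0.062], [0, -0.0037, -0.0041, 0.0005, -0.024, -0.0, -0.062], [0, -0.0034, -0.0043, 0.0004, -0.024, -0.0, -0.062], [0, -0.0031, -0.0045, 0.0003, -0.024, -0.0, -0.062], [0, -0.0028, -0.0047, 0.0002, -0.024, -0.0, -0.062], [0, -0.0026, -0.0049, 0.0001, -0.024, -0.0, -0.062], [0, -0.0022, -0.0051, -0.0, -0.024, -0.0, -0.062], [0, -0.0019, -0.0052, -0.0001, -0.024, -0.0, -0.062]]]
```

>>> drive_tool:
  moves:
    - [[0, -0.005, -0.0021, 0.0005, -0.012, -0.013, -0.062], [0, -0.0049, -0.0024, 0.0005, -0.012, -0.013, -0.062], [0, -0.0047, -0.0027, 0.0005, -0.024, -0.002, -0.062], [0, -0.0046, -0.003, 0.0005, -0.024, -0.002, -0.062], [0, -0.0044, -0.0033, 0.0005, -0.024, -0.002, -0.062], [0, -0.0041, -0.0036, 0.0005, -0.024, -0.002, -0.062], [0, -0.0039, -0.0039, 0.0003, -0.024, -0.002, -0.062], [0, -0.0037, -0.0041, 0.0003, -0.024, -0.002, -0.062], [0, -0.0034, -0.0043, 0.0002, -0.024, -0.002, -0.062], [0, -0.0031, -0.0045, 0, -0.024, -0.002, -0.062], [0, -0.0028, -0.0047, 0, -0.024, -0.002, -0.062], [0, 0, 0, 0, 0, 0, 0]]

```text
clock: 16.1
position: [613.8, 69.3, 143.3]
ee_rot: [0.706, -0.684, -0.142, -0.117]
contact_force: [0.2, 0.9, -1.6]
gripper_width: 19.3
```

```bash
python3 - <<'E'
from sc import *
now();st()
for n,b in(('top',(120,240,180,320)),('side',(170,310,150,290))):
    im,d,p=snap(n,n+'12'); im=im[b[0]:b[1],b[2]:b[3]]
    cv2.imwrite(f'pics/{n}12z.png',cv2.cvtColor(cv2.resize(im,None,fx=4,fy=4,interpolation=cv2.INTER_CUBIC),cv2.COLOR_RGB2BGR))
go(case(-30,75,-.33),-.33,n=3)
E
```

```text
t 16.1 w 19.3 F [ 0.2  0.9 -1.6] front [610.7 146.3 140.2] tray 50.0 166.2 ypr [ 1.597 -0.359  0.037]
t 16.1 pos [613.8  69.3 143.3] w 19.3 F [ 0.2  0.9 -1.6] j [ 0.176  0.475  0.022 -0.41  -1.128  0.035]
[[0.023, -0.999, -0.041], [-0.933, -0.036, 0.359], [-0.36, 0.03, -0.933]]
6
[[[0, 0.0011, -0.0049, 0.0107, 0.006, 0.015, -0.036], [0, 0.0011, -0.0048, 0.0108, 0.006, 0.015, -0.036], [0, 0.0011, -0.0047, 0.0108, -0.013, -0.0, -0.036], [0, 0.0013, -0.0048, 0.0107, -0.013, -0.0, -0.036], [0, 0.0014, -0.0049, 0.0107, -0.013, -0.0, -0.036], [0, 0.0016, -0.0049, 0.0106, -0.013, -0.0, -0.036]]]
```

>>> drive_tool:
  moves:
    - [[0, 0.001, -0.0049, 0.0105, 0.006, 0.012, -0.036], [0, 0.001, -0.0048, 0.0105, 0.006, 0.012, -0.036], [0, 0.001, -0.0047, 0.0105, -0.013, 0, -0.036], [0, 0.0013, -0.0048, 0.0105, -0.013, 0, -0.036], [0, 0.0014, -0.0049, 0.0105, -0.013, 0, -0.036], [0, 0, 0, 0, 0, 0, 0]]

```text
clock: 16.8
position: [632.4, 85.0, 87.3]
ee_rot: [0.768, -0.617, -0.13, -0.108]
contact_force: [-0.8, 0.6, -1.6]
gripper_width: 19.1
```

```bash
python3 - <<'E'
from sc import *
now();st()
go(case(-25,72,-.3),-.3,n=2)
E
```

```text
t 16.8 w 19.1 F [-0.8  0.6 -1.6] front [615.6 160.1  82. ] tray 52.1 180.8 ypr [ 1.791 -0.33   0.   ]
t 16.8 pos [632.4  85.   87.3] w 19.1 F [-0.8  0.6 -1.6] j [ 0.21   0.569  0.031 -0.391 -1.064  0.204]
[[0.204, -0.977, -0.067], [-0.921, -0.215, 0.326], [-0.333, -0.005, -0.943]]
2
[[[0, -0.0015, -0.0036, 0.0046, -0.006, 0.03, -0.018], [0, -0.0016, -0.0037, 0.0045, -0.006, -0.0, -0.018]]]
```

```bash
python3 - <<'E'
from sc import *
w=[case(-22,64,p) for p in np.arange(-.2,.11,.1)]
plan(0,*w,amax=6)
E
```

```text
5
[[[0, -0.0034, -0.0036, 0.0055, -0.005, 0.065, -0.019], [0, -0.0037, -0.0036, 0.0052, -0.005, 0.065, -0.019], [0, -0.0034, -0.0, -0.0069, 0.0, 0.1, -0.001], [0, -0.0034, -0.0, -0.0069, 0.0, 0.1, -0.001], [0, -0.0034, -0.0, -0.0069, 0.0, 0.1, -0.001]]]
```

>>> drive_tool:
  moves:
    - [[0, -0.0034, -0.0036, 0.0055, -0.005, 0.065, -0.019], [0, -0.0037, -0.0036, 0.0052, -0.005, 0.065, -0.019], [0, -0.0034, 0, -0.0069, 0, 0.1, 0], [0, 0, 0, 0, 0, 0, 0], [0, 0, 0, 0, 0, 0, 0]]

```text
clock: 17.3
position: [635.0, 97.4, 85.9]
ee_rot: [0.789, -0.612, -0.038, -0.033]
contact_force: [0.2, 0.5, -0.3]
gripper_width: 19.2
```

```bash
python3 - <<'E'
from sc import *
now()
w=[case(-22,58,p) for p in np.arange(0,.96,.1)]
plan(0,*w,amax=6)
im,d,p=snap('side','side13')
cv2.imwrite('pics/s13z.png',cv2.cvtColor(cv2.resize(im[170:310,150:290],None,fx=4,fy=4,interpolation=cv2.INTER_CUBIC),cv2.COLOR_RGB2BGR))
E
```

```text
t 17.3 w 19.2 F [ 0.2  0.5 -0.3] front [616.6 168.5  62.4] tray 51.4 189.2 ypr [ 1.824e+00 -9.100e-02  1.000e-03]
10
[[[0, -0.0033, -0.0019, -0.0018, 0.001, 0.09, -0.006], [0, -0.0034, -0.0, -0.0069, 0.0, 0.1, -0.001], [0, -0.0034, -0.0, -0.0069, 0.0, 0.1, -0.001], [0, -0.0034, -0.0, -0.0069, 0.0, 0.1, -0.001], [0, -0.0034, -0.0, -0.0069, 0.0, 0.1, -0.001], [0, -0.0034, -0.0, -0.0069, 0.0, 0.1, -0.001], [0, -0.0034, -0.0, -0.0069, 0.0, 0.1, -0.001], [0, -0.0034, -0.0, -0.0069, 0.0, 0.1, -0.001], [0, -0.0034, -0.0, -0.0069, 0.0, 0.1, -0.001], [0, -0.0034, -0.0, -0.0069, 0.0, 0.1, -0.001]]]
```

```bash
python3 - <<'E'
from sc import *
im=cv2.imread('pics/side13.png'); p=arm.camera_params('side')
s=arm.read_state();S=R.from_quat(s['ee_rot'])*OFF.inv();f=np.array(s['position'])+S.apply([71,0,-30])
print((proj(f,p)-[150,170])*4)
w=[case(-12,60,p) for p in np.arange(0,.96,.1)]
plan(0,*w,amax=6)
E
```

```text
[207.02955524 294.76776698]
10
[[[0, -0.0136, -0.0015, -0.0025, -0.0, 0.091, -0.006], [0, -0.0034, -0.0, -0.0069, 0.0, 0.1, -0.001], [0, -0.0034, -0.0, -0.0069, 0.0, 0.1, -0.001], [0, -0.0034, -0.0, -0.0069, 0.0, 0.1, -0.001], [0, -0.0034, -0.0, -0.0069, 0.0, 0.1, -0.001], [0, -0.0034, -0.0, -0.0069, 0.0, 0.1, -0.001], [0, -0.0034, -0.0, -0.0069, 0.0, 0.1, -0.001], [0, -0.0034, -0.0, -0.0069, 0.0, 0.1, -0.001], [0, -0.0034, -0.0, -0.0069, 0.0, 0.1, -0.001], [0, -0.0034, -0.0, -0.0069, 0.0, 0.1, -0.001]]]
```

>>> drive_tool:
  moves:
    - [[0, -0.0136, -0.0015, -0.0025, 0, 0.091, -0.006], [0, 0, 0, 0, 0, 0, 0], [0, -0.0034, 0, -0.0069, 0, 0.1, 0], [0, -0.0034, 0, -0.0069, 0, 0.1, 0], [0, 0, 0, 0, 0, 0, 0]]

```text
clock: 17.85
position: [633.1, 112.8, 104.3]
ee_rot: [0.784, -0.613, 0.08, 0.057]
contact_force: [1.1, -0.3, -1.6]
gripper_width: 19.2
```

```bash
python3 - <<'E'
from sc import *
now()
w=[case(-12,58,p) for p in np.arange(.35,.96,.1)]
plan(0,*w,amax=6)
im,d,p=snap('side','side14')
cv2.imwrite('pics/s14z.png',cv2.cvtColor(cv2.resize(im[170:310,150:290],None,fx=4,fy=4,interpolation=cv2.INTER_CUBIC),cv2.COLOR_RGB2BGR))
E
```

```text
t 17.85 w 19.2 F [ 1.1 -0.3 -1.6] front [617.9 174.3  60.5] tray 51.4 195.2 ypr [ 1.814  0.205 -0.002]
8
[[[0, -0.0055, 0.0001, -0.0042, 0.001, 0.072, -0.008], [0, -0.0051, 0.0001, -0.0046, 0.001, 0.072, -0.008], [0, -0.0034, -0.0, -0.0069, 0.0, 0.1, -0.001], [0, -0.0034, -0.0, -0.0069, 0.0, 0.1, -0.001], [0, -0.0034, -0.0, -0.0069, 0.0, 0.1, -0.001], [0, -0.0034, -0.0, -0.0069, 0.0, 0.1, -0.001], [0, -0.0034, -0.0, -0.0069, 0.0, 0.1, -0.001], [0, -0.0034, -0.0, -0.0069, 0.0, 0.1, -0.001]]]
```

>>> drive_tool:
  moves:
    - [[0, -0.0055, 0, -0.0042, 0, 0.072, -0.006], [0, -0.0051, 0, -0.0046, 0, 0.072, -0.006], [0, -0.0034, 0, -0.0069, 0, 0.1, 0], [0, 0, 0, 0, 0, 0, 0], [0, -0.0034, 0, -0.0069, 0, 0.1, 0], [0, -0.0034, 0, -0.0069, 0, 0.1, 0], [0, 0, 0, 0, 0, 0, 0]]

```text
clock: 18.6
position: [628.0, 131.5, 125.5]
ee_rot: [0.744, -0.591, 0.246, 0.192]
contact_force: [0.3, 0.0, -1.1]
gripper_width: 19.3
```

```bash
python3 - <<'E'
from sc import *
now()
plan(0,case(-12,62,.95),amax=6)
im,d,p=snap('side','side15')
cv2.imwrite('pics/s15z.png',cv2.cvtColor(cv2.resize(im[170:310,150:290],None,fx=4,fy=4,interpolation=cv2.INTER_CUBIC),cv2.COLOR_RGB2BGR))
E
```

```text
t 18.6 w 19.3 F [ 0.3  0.  -1.1] front [619.2 169.2  58.9] tray 53.8 190.5 ypr [1.798e+00 6.440e-01 1.000e-03]
3
[[[0, -0.0064, 0.0003, -0.0096, 0.008, 0.102, -0.008], [0, -0.0054, 0.0002, -0.0102, 0.008, 0.102, -0.008], [0, -0.0043, 0.0001, -0.0107, 0.008, 0.102, -0.008]]]
```

>>> drive_tool:
  moves:
    - [[0, -0.006, 0, -0.0096, 0.008, 0.102, -0.008], [0, -0.005, 0, -0.0102, 0.008, 0.102, -0.008], [0, 0, 0, 0, 0, 0, 0], [0, 0, 0, 0, 0, 0, 0], [0, 0, 0, 0, 0, 0, 0]]

```text
clock: 19.15
position: [624.7, 143.9, 135.7]
ee_rot: [0.717, -0.57, 0.317, 0.247]
contact_force: [0.2, 0.2, -0.3]
gripper_width: 19.2
```

```bash
python3 - <<'E'
from sc import *
now()
im,d,p=snap('side','side16')
cv2.imwrite('pics/s16z.png',cv2.cvtColor(cv2.resize(im[230:290,180:230],None,fx=9,fy=9,interpolation=cv2.INTER_CUBIC),cv2.COLOR_RGB2BGR))
im,d,p=snap('top','top16')
cv2.imwrite('pics/t16z.png',cv2.cvtColor(cv2.resize(im[130:230,170:290],None,fx=6,fy=6,interpolation=cv2.INTER_CUBIC),cv2.COLOR_RGB2BGR))
E
```

```text
t 19.15 w 19.2 F [ 0.2  0.2 -0.3] front [619.1 168.6  62.9] tray 53.8 189.8 ypr [ 1.796  0.836 -0.003]
```

```bash
python3 - <<'E'
from sc import *
w=[case(-30,130,.8)+(25,),case(-60,140,.3),case(-90,140,0)]
plan(0,*w,dmax=25,amax=8)
E
```

```text
10
[[[0, 0.0183, -0.0002, -0.0125, 0.007, -0.012, -0.007], [0, 0.0181, -0.0002, -0.0127, 0.007, -0.012, -0.007], [0, 0.0179, -0.0001, -0.013, 0.007, -0.012, -0.007], [0, 0.0086, 0.0001, 0.013, -0.0, -0.125, 0.001], [0, 0.0101, 0.0001, 0.0118, -0.0, -0.125, 0.001], [0, 0.0115, 0.0001, 0.0105, -0.0, -0.125, 0.001], [0, 0.0127, 0.0, 0.009, -0.0, -0.125, 0.001], [0, 0.0115, 0.0, 0.0103, -0.0, -0.1, 0.001], [0, 0.0125, 0.0, 0.0091, -0.0, -0.1, 0.001], [0, 0.0134, 0.0, 0.0078, -0.0, -0.1, 0.001]]]
```

>>> drive_tool:
  moves:
    - [[0, 0.0183, 0, -0.0125, 0.007, -0.012, -0.007], [0, 0.0181, 0, -0.0127, 0.007, -0.012, -0.007], [0, 0.0179, 0, -0.013, 0.007, -0.012, -0.007], [0, 0.0086, 0, 0.01, 0, -0.125, 0], [0, 0.0101, 0, 0.01, 0, -0.125, 0], [0, 0.0115, 0, 0.01, 0, -0.125, 0], [0, 0.0127, 0, 0.009, 0, -0.125, 0], [0, 0.0115, 0, 0.008, 0, -0.1, 0], [0, 0.0125, 0, 0.006, 0, -0.1, 0], [0, 0.0134, 0, 0.004, 0, -0.1, 0], [0, 0, 0, 0, 0, 0, 0]]

```text
clock: 20.35
position: [653.5, 32.3, 190.1]
ee_rot: [0.792, -0.61, -0.014, -0.024]
contact_force: [-0.4, -0.0, 0.2]
gripper_width: 19.2
```

```bash
python3 - <<'E'
from sc import *
now()
for n,b in(('side',(170,310,150,300)),('top',(130,250,170,310))):
    im,d,p=snap(n,n+'17')
    cv2.imwrite(f'pics/{n}17z.png',cv2.cvtColor(cv2.resize(im[b[0]:b[1],b[2]:b[3]],None,fx=4,fy=4,interpolation=cv2.INTER_CUBIC),cv2.COLOR_RGB2BGR))
E
```

```text
t 20.35 w 19.2 F [-0.4 -0.   0.2] front [635.3 102.1 163. ] tray 83.1 128.0 ypr [ 1.832 -0.042 -0.015]
```

```bash
python3 - <<'E'
from sc import *
s=arm.read_state(); P0=np.array(s['position']); B=tray(35,100,0); 
go(B,0,n=6,dmax=30,amax=8)
E
```

```text
18
[[[0, -0.0003, 0.0091, 0.0032, -0.001, 0.014, 0.113], [0, 0.0006, 0.0091, 0.0032, -0.001, 0.014, 0.113], [0, 0.0016, 0.009, 0.0032, -0.001, 0.014, 0.113], [0, 0.0026, 0.0087, 0.0032, 0.001, 0.001, 0.113], [0, 0.0035, 0.0084, 0.0032, 0.001, 0.001, 0.113], [0, 0.0045, 0.0079, 0.0032, 0.001, 0.001, 0.113], [0, 0.0053, 0.0074, 0.0032, 0.001, 0.001, 0.113], [0, 0.0061, 0.0067, 0.0032, 0.001, 0.001, 0.113], [0, 0.0068, 0.006, 0.0032, 0.001, 0.001, 0.113], [0, 0.0075, 0.0052, 0.0032, 0.001, 0.001, 0.113], [0, 0.008, 0.0043, 0.0032, 0.001, 0.001, 0.113], [0, 0.0085, 0.0034, 0.0032, 0.001, 0.001, 0.113], [0, 0.0088, 0.0024, 0.0032, 0.001, 0.001, 0.113], [0, 0.009, 0.0014, 0.0032, 0.001, 0.001, 0.113], [0, 0.0091, 0.0004, 0.0032, 0.001, 0.001, 0.113], [0, 0.0091, -0.0006, 0.0032, 0.001, 0.001, 0.113], [0, 0.0089, -0.0017, 0.0032, 0.001, 0.001, 0.113], [0, 0.0087, -0.0027, 0.0033, 0.001, 0.001, 0.113]]]
```

>>> drive_tool:
  moves:
    - [[0, -0.0003, 0.0091, 0.0032, -0.001, 0.014, 0.113], [0, 0.0006, 0.0091, 0.0032, -0.001, 0.014, 0.113], [0, 0.0016, 0.009, 0.0032, -0.001, 0.014, 0.113], [0, 0.0026, 0.0087, 0.0032, 0.001, 0.001, 0.113], [0, 0.0035, 0.0084, 0.0032, 0.001, 0.001, 0.113], [0, 0.0045, 0.0079, 0.0032, 0.001, 0.001, 0.113], [0, 0.0053, 0.0074, 0.0032, 0.001, 0.001, 0.113], [0, 0.0061, 0.0067, 0.0032, 0.001, 0.001, 0.113], [0, 0.0068, 0.006, 0.0032, 0.001, 0.001, 0.113], [0, 0.0075, 0.0052, 0.0032, 0.001, 0.001, 0.113], [0, 0.008, 0.0043, 0.0032, 0.001, 0.001, 0.113], [0, 0.0085, 0.0034, 0.0032, 0.001, 0.001, 0.113], [0, 0.0088, 0.0024, 0.0032, 0.001, 0.001, 0.113], [0, 0.009, 0.0014, 0.0032, 0.001, 0.001, 0.113], [0, 0.0091, 0.0004, 0.0032, 0.001, 0.001, 0.113], [0, 0.0091, -0.0006, 0.0032, 0.001, 0.001, 0.113], [0, 0.0089, -0.0017, 0.0032, 0.001, 0.001, 0.113], [0, 0, 0, 0, 0, 0, 0], [0, 0, 0, 0, 0, 0, 0]]

```text
clock: 22.35
position: [482.6, 21.9, 132.6]
ee_rot: [0.062, 0.998, -0.012, 0.002]
contact_force: [-0.4, 0.2, -0.5]
gripper_width: 19.0
```

```bash
python3 - <<'E'
from sc import *
now()
im,d,p=snap('top','top18')
cv2.imwrite('pics/top18z.png',cv2.cvtColor(cv2.resize(im[140:190,185:240],None,fx=10,fy=10,interpolation=cv2.INTER_CUBIC),cv2.COLOR_RGB2BGR))
plan(0,tray(35,80,0),tray(35,20,0)+(15,))
E
```

```text
t 22.35 w 19.0 F [-0.4  0.2 -0.5] front [552.9  12.7 102.4] tray 20.6 23.8 ypr [-0.123  0.003 -0.017]
6
[[[0, -0.0063, -0.0095, 0.0115, -0.008, -0.001, 0.04], [0, -0.0066, -0.0093, 0.0115, -0.008, -0.001, 0.04], [0, 0.0001, 0.0001, 0.015, 0.0, 0.0, 0.0], [0, 0.0001, 0.0001, 0.015, 0.0, 0.0, 0.0], [0, 0.0001, 0.0001, 0.015, 0.0, 0.0, 0.0], [0, 0.0001, 0.0001, 0.015, 0.0, 0.0, 0.0]]]
```

All three pellets are in the case, at (130,205), (140,272), (250,272). Now set the scoop down in the tray.

>>> drive_tool:
  moves:
    - [[0, -0.0063, -0.0095, 0.0115, -0.008, -0.001, 0.04], [0, -0.006, -0.0085, 0.0115, -0.008, -0.001, 0.035], [0, 0, 0, 0, 0, 0, 0], [0, 0, 0, 0, 0, 0, 0]]

```text
clock: 22.8
position: [494.3, 0.5, 107.9]
ee_rot: [0.101, 0.995, -0.003, 0.005]
contact_force: [0.1, -1.5, -0.6]
gripper_width: 19.4
```

```bash
python3 - <<'E'
from sc import *
now()
plan(0,tray(35,20,0)+(15,))
E
```

```text
t 22.8 w 19.4 F [ 0.1 -1.5 -0.6] front [563.9 -13.7  78. ] tray 36.7 0.2 ypr [-0.201 -0.001  0.001]
4
[[[0, 0.0005, 0.0001, 0.0145, 0.0, 0.0, 0.001], [0, 0.0005, 0.0001, 0.0145, 0.0, 0.0, 0.001], [0, 0.0005, 0.0001, 0.0145, 0.0, 0.0, 0.001], [0, 0.0005, 0.0001, 0.0145, 0.0, 0.0, 0.001]]]
```

>>> drive_tool:
  moves:
    - [[0, 0, 0, 0.0145, 0, 0, 0.001], [0, 0, 0, 0.0145, 0, 0, 0.001], [0, 0, 0, 0.0145, 0, 0, 0.001], [0, 0, 0, 0.0145, 0, 0, 0], [0, 0, 0, 0, 0, 0, 0], [0, 0, 0, 0, 0, 0, 0]]

```text
clock: 23.4
position: [497.2, -0.8, 48.7]
ee_rot: [0.103, 0.995, -0.003, 0.006]
contact_force: [1.0, 0.2, -1.1]
gripper_width: 19.3
```

```bash
python3 - <<'E'
from sc import *
now()
plan(0,tray(35,4.5,0)+(8,))
E
```

```text
t 23.4 w 19.3 F [ 1.   0.2 -1.1] front [566.8 -15.2  19. ] tray 39.8 -0.8 ypr [-0.205 -0.003  0.002]
2
[[[0, 0.0024, 0.0004, 0.0071, 0.001, 0.002, -0.0], [0, 0.0024, 0.0004, 0.0071, 0.001, 0.002, -0.0]]]
```

>>> drive_tool:
  moves:
    - [[0, 0.001, 0.0006, 0.007, 0.001, 0.002, 0], [0, 0.001, 0.0006, 0.0065, 0.001, 0.002, 0], [0, 0, 0, 0, 0, 0, 0], [0, 0, 0, 0, 0, 0, 0]]

```text
clock: 23.8
position: [497.0, 1.2, 36.0]
ee_rot: [0.103, 0.995, -0.003, 0.005]
contact_force: [0.5, 0.1, -0.7]
gripper_width: 19.2
```

```bash
python3 - <<'E'
from sc import *
now()
E
```

```text
t 23.8 w 19.2 F [ 0.5  0.1 -0.7] front [566.6 -13.1   6.2] tray 39.1 1.2 ypr [-0.205 -0.002  0.001]
```

>>> drive_tool:
  moves:
    - [[0, 0, -0.001, 0.0025, 0, 0, 0], [0, 0, 0, 0, 0, 0, 0], [0, 0, 0, 0, 0, 0, 0]]

```text
clock: 24.1
position: [497.3, 0.3, 34.2]
ee_rot: [0.103, 0.995, -0.003, 0.006]
contact_force: [-0.7, 0.4, 0.1]
gripper_width: 19.3
```

```bash
python3 - <<'E'
from sc import *
now()
E
```

```text
t 24.1 w 19.3 F [-0.7  0.4  0.1] front [567.  -14.    4.5] tray 39.7 0.4 ypr [-0.204 -0.004  0.002]
```

>>> drive_tool:
  moves:
    - [[0, 0, 0, 0.001, 0, 0, 0], [0, 0, 0, 0, 0, 0, 0], [1, 0, 0, 0, 0, 0, 0], [1, 0, 0, 0, 0, 0, 0], [1, 0, 0, 0, 0, 0, 0], [1, 0, 0, 0, 0, 0, 0], [1, 0, 0, 0, 0, 0, 0], [1, 0, 0, -0.02, 0, 0, 0], [1, 0, 0, -0.03, 0, 0, 0], [1, 0, 0, -0.03, 0, 0, 0], [1, 0, 0, -0.03, 0, 0, 0], [1, 0, 0, 0, 0, 0, 0]]

```text
clock: 25.3
position: [495.6, 0.7, 146.1]
ee_rot: [0.103, 0.995, -0.004, 0.005]
contact_force: [0.0, -0.0, 0.9]
gripper_width: 85.5
```

```bash
python3 - <<'E'
from sc import *
st()
for n,b in(('side',(140,260,180,320)),('top',(130,250,170,310))):
    im,d,p=snap(n,n+'19')
    cv2.imwrite(f'pics/{n}19z.png',cv2.cvtColor(cv2.resize(im[b[0]:b[1],b[2]:b[3]],None,fx=4,fy=4,interpolation=cv2.INTER_CUBIC),cv2.COLOR_RGB2BGR))
E
sed -i "s/run('0')/import sys; run(sys.argv[1]); sys.exit()/" m.py; python3 m.py 19
```

```text
t 25.3 pos [495.6   0.7 146.1] w 85.5 F [ 0.  -0.   0.9] j [ 0.337  0.247 -0.437  0.014 -0.882 -2.122]
[[-0.979, 0.204, 0.009], [0.204, 0.979, -0.008], [-0.01, -0.006, -1.0]]
case_a (array([ 6.15242e+02, -1.94331e+02,  1.85000e-01]), np.float64(-371.4)) top (array([ 6.1544e+02, -1.9424e+02,  1.8500e-01]), np.float64(-290.9)) side (array([ 6.13661e+02, -1.94607e+02,  1.90000e-01]), np.float64(-84.2))
case_b (array([ 4.24890e+02, -1.83622e+02, -1.10000e-01]), np.float64(-470.8)) top (array([ 4.25078e+02, -1.83589e+02, -1.12000e-01]), np.float64(-341.4)) side (array([ 4.23679e+02, -1.84348e+02, -1.06000e-01]), np.float64(-134.2))
case_c (array([3.60287e+02, 3.19328e+02, 1.67000e-01]), np.float64(-529.1)) top (array([3.60637e+02, 3.19361e+02, 1.68000e-01]), np.float64(-327.9)) side (array([3.59551e+02, 3.19191e+02, 1.72000e-01]), np.float64(-205.8))
open (array([6.12178e+02, 1.90850e+02, 2.57000e-01]), np.float64(-584.5)) top (array([6.12316e+02, 1.91148e+02, 2.52000e-01]), np.float64(-374.8)) side (array([6.07314e+02, 1.88851e+02, 2.54000e-01]), np.float64(-223.8))
dock (array([ 5.06044e+02,  4.25655e+02, -2.50000e-02]), np.float64(-895.7)) top (array([ 5.06324e+02,  4.25424e+02, -2.50000e-02]), np.float64(-496.9)) side (array([ 5.05621e+02,  4.25915e+02, -2.60000e-02]), np.float64(-403.9))
lid (array([ 4.1364e+02,  1.7157e+02, -2.2200e-01]), np.float64(-197.9)) top (array([ 4.14557e+02,  1.71488e+02, -2.31000e-01]), np.float64(-68.0)) side (array([ 4.13263e+02,  1.71559e+02, -2.28000e-01]), np.float64(-130.9))
```

```bash
cat >> h.py <<'E'
def Rg(q): return Rt(q+np.pi/2)
def yawz(q1,B,n=5,hand=1,**k):
    s=arm.read_state();P0=np.array(s['position'])
    plan(hand,(B,Rg(q1)),**k)
def lock(xy,q):
    s=arm.read_state();d=np.array(s['position'])[:2]-xy; c,sn=np.cos(q),np.sin(q)
    M=R.from_quat(s['ee_rot']).as_matrix()
    print('t',s['clock'],'pos',np.round(s['position'],1),'w',round(s['gripper_width'],1),'F',np.round(s['contact_force'],1),'| local dx,dy',round(c*d[0]+sn*d[1],1),round(-sn*d[0]+c*d[1],1),'dyaw',round((np.arctan2(M[1,1],M[0,1])-q+np.pi/2)%np.pi-np.pi/2,3),'tilt',np.round(M[:2,2],3))
E
python3 - <<'E'
from h import *
plan(1,([414.2,171.4,120],Rg(-.226)),dmax=30,amax=7)
E
```

```text
13
[[[1, 0.0086, 0.0117, 0.0016, -0.001, -0.0, -0.119], [1, 0.0072, 0.0126, 0.0016, -0.001, -0.0, -0.119], [1, 0.0056, 0.0134, 0.0016, -0.001, -0.0, -0.119], [1, 0.004, 0.0139, 0.0016, -0.001, -0.0, -0.119], [1, 0.0023, 0.0143, 0.0016, -0.001, -0.0, -0.119], [1, 0.0006, 0.0145, 0.0016, -0.001, -0.0, -0.119], [1, -0.0011, 0.0145, 0.0017, -0.001, -0.0, -0.119], [1, -0.0028, 0.0142, 0.0017, -0.001, -0.0, -0.119], [1, -0.0045, 0.0138, 0.0017, -0.001, -0.0, -0.119], [1, -0.0061, 0.0131, 0.0017, -0.001, -0.0, -0.119], [1, -0.0076, 0.0123, 0.0017, -0.001, -0.0, -0.119], [1, -0.0091, 0.0113, 0.0017, -0.001, -0.0, -0.119], [1, -0.0103, 0.0102, 0.0017, -0.001, -0.0, -0.119]]]
```

>>> drive_tool:
  moves:
    - [[1, 0.0086, 0.0117, 0.0016, -0.001, 0, -0.119], [1, 0.0072, 0.0126, 0.0016, -0.001, 0, -0.119], [1, 0.0056, 0.0134, 0.0016, -0.001, 0, -0.119], [1, 0.004, 0.0139, 0.0016, -0.001, 0, -0.119], [1, 0.0023, 0.0143, 0.0016, -0.001, 0, -0.119], [1, 0.0006, 0.0145, 0.0016, -0.001, 0, -0.119], [1, -0.0011, 0.0145, 0.0017, -0.001, 0, -0.119], [1, -0.0028, 0.0142, 0.0017, -0.001, 0, -0.119], [1, -0.0045, 0.0138, 0.0017, -0.001, 0, -0.119], [1, -0.0061, 0.0131, 0.0017, -0.001, 0, -0.119], [1, -0.0076, 0.0123, 0.0017, -0.001, 0, -0.119], [1, -0.0091, 0.0113, 0.0017, -0.001, 0, -0.119], [1, 0, 0, 0, 0, 0, 0], [1, 0, 0, 0, 0, 0, 0]]

```text
clock: 26.8
position: [401.2, 155.1, 102.2]
ee_rot: [-0.594, 0.804, 0.005, -0.023]
contact_force: [-0.1, 0.1, -0.0]
gripper_width: 85.6
```

```bash
python3 - <<'E'
from h import *
lock([414.2,171.4],-.226)
plan(1,([414.2,171.4,90],Rg(-.226)),dmax=30,amax=7)
E
```

```text
t 26.8 pos [401.2 155.1 102.2] w 85.6 F [-0.1  0.1 -0. ] | local dx,dy -9.0 -18.8 dyaw -0.072 tilt [-0.042 -0.019]
1
[[[1, -0.0197, -0.008, 0.0114, 0.035, -0.03, -0.071]]]
```

>>> drive_tool:
  moves:
    - [[1, -0.0197, -0.008, 0.0114, 0.035, -0.03, -0.071], [1, 0, 0, 0, 0, 0, 0], [1, 0, 0, 0, 0, 0, 0]]

```text
clock: 27.1
position: [414.0, 169.6, 88.4]
ee_rot: [-0.621, 0.784, -0.0, -0.001]
contact_force: [-0.1, -0.9, 0.4]
gripper_width: 85.5
```

```bash
python3 - <<'E'
from h import *
lock([414.2,171.4],-.226)
plan(1,([414.2,171.4,30],Rg(-.226)),dmax=15,amax=7)
E
```

```text
t 27.1 pos [414.  169.6  88.4] w 85.5 F [-0.1 -0.9  0.4] | local dx,dy 0.2 -1.8 dyaw -0.005 tilt [-0.002 -0.002]
4
[[[1, -0.0005, 0.0, 0.0146, 0.0, -0.001, -0.001], [1, -0.0005, 0.0, 0.0146, 0.0, -0.001, -0.001], [1, -0.0005, 0.0, 0.0146, 0.0, -0.001, -0.001], [1, -0.0005, 0.0, 0.0146, 0.0, -0.001, -0.001]]]
```

>>> drive_tool:
  moves:
    - [[1, -0.0005, 0, 0.0146, 0, -0.001, -0.001], [1, -0.0005, 0, 0.0146, 0, -0.001, -0.001], [1, -0.0005, 0, 0.0146, 0, -0.001, -0.001], [1, -0.0005, 0, 0.0146, 0, -0.001, -0.001], [1, 0, 0, 0.01, 0, 0, 0], [1, 0, 0, 0, 0, 0, 0], [1, 0, 0, 0, 0, 0, 0]]

```text
clock: 27.8
position: [415.4, 168.6, 19.9]
ee_rot: [-0.617, 0.787, 0.001, 0.0]
contact_force: [-0.8, 0.6, -0.1]
gripper_width: 85.9
```

```bash
python3 - <<'E'
from h import *
lock([414.2,171.4],-.226)
plan(1,([414.2,171.4,-3],Rg(-.226)),dmax=10,amax=7)
E
```

```text
t 27.8 pos [415.4 168.6  19.9] w 85.9 F [-0.8  0.6 -0.1] | local dx,dy 1.8 -2.5 dyaw -0.015 tilt [-0.002  0.002]
3
[[[1, -0.0008, 0.0006, 0.0076, 0.001, 0.001, -0.005], [1, -0.0008, 0.0006, 0.0076, 0.001, 0.001, -0.005], [1, -0.0008, 0.0006, 0.0076, 0.001, 0.001, -0.005]]]
```

>>> drive_tool:
  moves:
    - [[1, -0.0015, 0.001, 0.0076, 0.001, 0.001, -0.006], [1, -0.001, 0.0006, 0.0076, 0, 0, -0.005], [1, 0, 0, 0.006, 0, 0, -0.004], [1, 0, 0, 0, 0, 0, 0], [1, 0, 0, 0, 0, 0, 0]]

```text
clock: 28.3
position: [415.2, 172.4, -1.6]
ee_rot: [-0.623, 0.782, 0.001, 0.002]
contact_force: [0.4, 0.1, 1.1]
gripper_width: 85.3
```

```bash
python3 - <<'E'
from h import *
lock([414.2,171.4],-.226)
im,d,p=snap('side','side20')
cv2.imwrite('pics/s20z.png',cv2.cvtColor(cv2.resize(im[220:320,220:340],None,fx=5,fy=5,interpolation=cv2.INTER_CUBIC),cv2.COLOR_RGB2BGR))
E
```

```text
t 28.3 pos [415.2 172.4  -1.6] w 85.3 F [0.4 0.1 1.1] | local dx,dy 0.7 1.2 dyaw 0.001 tilt [0.002 0.003]
```

>>> drive_tool:
  moves:
    - [[1, 0.0008, 0, 0.0035, 0, 0, 0], [1, 0, 0, 0, 0, 0, 0], [0, 0, 0, 0, 0, 0, 0], [0, 0, 0, 0, 0, 0, 0], [0, 0, 0, 0, 0, 0, 0], [0, 0, 0, 0, 0, 0, 0], [0, 0, 0, 0, 0, 0, 0]]

```text
clock: 29.05
position: [415.4, 171.9, -4.2]
ee_rot: [-0.623, 0.782, 0.001, 0.002]
contact_force: [-0.2, -0.0, -0.6]
gripper_width: 59.8
```

```bash
python3 - <<'E'
from h import *
lock([414.2,171.4],-.226)
im,d,p=snap('side','side21')
cv2.imwrite('pics/s21z.png',cv2.cvtColor(cv2.resize(im[220:320,220:340],None,fx=5,fy=5,interpolation=cv2.INTER_CUBIC),cv2.COLOR_RGB2BGR))
E
```

```text
t 29.05 pos [415.4 171.9  -4.2] w 59.8 F [-0.2 -0.  -0.6] | local dx,dy 1.0 0.7 dyaw 0.001 tilt [0.003 0.004]
```

```bash
python3 - <<'E'
from h import *
s=arm.read_state();P=np.array(s['position']);r=R.from_quat(s['ee_rot'])
plan(0,(P+[0,0,105],r,20),([612,191.5,90],Rg(.257),25),amax=6)
E
```

```text
14
[[[0, -0.0001, -0.0, -0.0175, 0.0, 0.0, 0.0], [0, -0.0001, -0.0, -0.0175, 0.0, 0.0, 0.0], [0, -0.0001, -0.0, -0.0175, 0.0, 0.0, 0.0], [0, -0.0001, -0.0, -0.0175, 0.0, 0.0, 0.0], [0, -0.0001, -0.0, -0.0175, 0.0, 0.0, 0.0], [0, -0.0001, -0.0, -0.0175, 0.0, 0.0, 0.0], [0, -0.0079, -0.0234, 0.0014, -0.0, 0.001, -0.06], [0, -0.0065, -0.0238, 0.0014, -0.0, 0.001, -0.06], [0, -0.005, -0.0242, 0.0014, -0.0, 0.001, -0.06], [0, -0.0035, -0.0244, 0.0014, -0.0, 0.001, -0.06], [0, -0.0021, -0.0246, 0.0014, -0.0, 0.001, -0.06], [0, -0.0006, -0.0247, 0.0014, -0.0, 0.001, -0.06], [0, 0.0009, -0.0247, 0.0014, -0.0, 0.001, -0.06], [0, 0.0024, -0.0246, 0.0014, -0.0, 0.001, -0.06]]]
```

>>> drive_tool:
  moves:
    - [[0, 0, 0, -0.0175, 0, 0, 0], [0, 0, 0, -0.0175, 0, 0, 0], [0, 0, 0, -0.0175, 0, 0, 0], [0, 0, 0, -0.0175, 0, 0, 0], [0, 0, 0, -0.0175, 0, 0, 0], [0, 0, 0, -0.0175, 0, 0, 0], [0, -0.0079, -0.0234, 0.0014, 0, 0, -0.06], [0, -0.0065, -0.0238, 0.0014, 0, 0, -0.06], [0, -0.005, -0.0242, 0.0014, 0, 0, -0.06], [0, -0.0035, -0.0244, 0.0014, 0, 0, -0.06], [0, -0.0021, -0.0246, 0.0014, 0, 0, -0.06], [0, -0.0006, -0.0247, 0.0014, 0, 0, -0.06], [0, 0.0009, -0.0247, 0.0014, 0, 0, -0.06], [0, 0, 0, 0, 0, 0, 0], [0, 0, 0, 0, 0, 0, 0]]

```text
clock: 30.6
position: [589.3, 187.2, 90.0]
ee_rot: [0.777, -0.629, -0.002, 0.002]
contact_force: [-0.6, 0.2, -0.7]
gripper_width: 59.8
```

```bash
python3 - <<'E'
from h import *
lock([612.,191.5],.257)
snap('top','top22');im,d,p=snap('side','side22')
cv2.imwrite('pics/s22z.png',cv2.cvtColor(cv2.resize(im[180:330,140:300],None,fx=4,fy=4,interpolation=cv2.INTER_CUBIC),cv2.COLOR_RGB2BGR))
plan(0,([612,191.5,80],Rg(.257)))
E
```

```text
t 30.6 pos [589.3 187.2  90. ] w 59.8 F [-0.6  0.2 -0.7] | local dx,dy -23.1 1.6 dyaw -0.047 tilt [-0.006 -0.001]
1
[[[0, 0.0007, -0.0235, 0.0103, 0.006, 0.001, -0.046]]]
```

>>> drive_tool:
  moves:
    - [[0, 0.0003, -0.012, 0.005, 0.003, 0, -0.023], [0, 0.0003, -0.011, 0.005, 0.003, 0, -0.021], [0, 0, 0, 0, 0, 0, 0], [0, 0, 0, 0, 0, 0, 0]]

```text
clock: 31.1
position: [611.8, 192.4, 79.9]
ee_rot: [0.793, -0.609, -0.0, -0.001]
contact_force: [-0.1, -0.1, -1.3]
gripper_width: 59.7
```

```bash
python3 - <<'E'
from h import *
lock([612.,191.5],.257)
plan(0,([612,191.5,50],Rg(.257)),dmax=12)
E
```

```text
t 31.1 pos [611.8 192.4  79.9] w 59.7 F [-0.1 -0.1 -1.3] | local dx,dy 0.0 0.9 dyaw 0.003 tilt [0.    0.001]
3
[[[0, 0.0003, 0.0, 0.01, -0.0, 0.0, 0.001], [0, 0.0003, 0.0, 0.01, -0.0, 0.0, 0.001], [0, 0.0003, 0.0, 0.01, -0.0, 0.0, 0.001]]]
```

>>> drive_tool:
  moves:
    - [[0, 0.0003, 0, 0.01, 0, 0, 0.001], [0, 0.0003, 0, 0.01, 0, 0, 0.001], [0, 0.0003, 0, 0.009, 0, 0, 0.001], [0, 0, 0, 0, 0, 0, 0], [0, 0, 0, 0, 0, 0, 0]]

```text
clock: 31.6
position: [610.8, 191.1, 47.5]
ee_rot: [0.792, -0.611, -0.001, 0.0]
contact_force: [0.3, 0.0, -0.2]
gripper_width: 59.7
```

```bash
python3 - <<'E'
from h import *
lock([612.,191.5],.257)
for n,b in(('side',(200,300,160,280)),('top',(120,200,170,270))):
    im,d,p=snap(n,n+'23')
    cv2.imwrite(f'pics/{n}23z.png',cv2.cvtColor(cv2.resize(im[b[0]:b[1],b[2]:b[3]],None,fx=6,fy=6,interpolation=cv2.INTER_CUBIC),cv2.COLOR_RGB2BGR))
E
```

```text
t 31.6 pos [610.8 191.1  47.5] w 59.7 F [ 0.3  0.  -0.2] | local dx,dy -1.3 -0.1 dyaw -0.0 tilt [-0.002  0.   ]
```

```bash
python3 - <<'E'
from h import *
I={n:(gray(np.load(f'pics/{n}23.npz')['im']),arm.camera_params(n)) for n in('top','side')}
p=I['side'][1]; q=.257; c,s=np.cos(q),np.sin(q); M=np.array([[c,-s],[s,c]])
for nm,ctr,z in(('lid',np.array([610.8,191.1])-.7*np.array([-s,c]),47.5+14.2),('case',np.array([612.2,190.9]),42)):
    X=np.array([[31,50],[-31,50],[31,-50],[-31,-50]])@M.T+ctr
    uv=proj(np.c_[X,np.full(4,z)],p); print(nm,np.round((uv-[160,200])*6,0).tolist())
E
```

```text
lid [[152.0, 394.0], [303.0, 397.0], [188.0, 216.0], [332.0, 219.0]]
case [[154.0, 425.0], [304.0, 428.0], [190.0, 247.0], [332.0, 250.0]]
```

>>> drive_tool:
  moves:
    - [[0, 0, -0.0014, 0.004, 0, 0, 0], [0, 0, 0, 0, 0, 0, 0], [0, 0, 0, 0, 0, 0, 0]]

```text
clock: 32.0
position: [613.0, 191.9, 44.5]
ee_rot: [0.792, -0.611, -0.0, -0.001]
contact_force: [0.6, 0.1, -0.4]
gripper_width: 59.8
```

```bash
python3 - <<'E'
from h import *
lock([612.,191.5],.257)
E
```

```text
t 32.0 pos [613.  191.9  44.5] w 59.8 F [ 0.6  0.1 -0.4] | local dx,dy 1.0 0.1 dyaw -0.0 tilt [0.    0.001]
```

>>> drive_tool:
  moves:
    - [[0, 0, 0.0008, 0.004, 0, 0, 0], [0, 0, 0, 0.003, 0, 0, 0], [0, 0, 0, 0, 0, 0, 0], [0, 0, 0, 0, 0, 0, 0]]

```text
clock: 32.4
position: [612.4, 191.8, 37.3]
ee_rot: [0.792, -0.611, -0.0, -0.001]
contact_force: [-1.1, -0.4, 0.3]
gripper_width: 59.4
```

```bash
python3 - <<'E'
from h import *
lock([612.,191.5],.257)
E
```

```text
t 32.4 pos [612.4 191.8  37.3] w 59.4 F [-1.1 -0.4  0.3] | local dx,dy 0.5 0.2 dyaw -0.0 tilt [0.001 0.002]
```

>>> drive_tool:
  moves:
    - [[0, 0, 0.0003, 0.003, 0, 0, 0], [0, 0, 0, 0.002, 0, 0, 0], [0, 0, 0, 0, 0, 0, 0], [0, 0, 0, 0, 0, 0, 0]]

```text
clock: 32.8
position: [612.8, 192.2, 38.3]
ee_rot: [0.792, -0.61, 0.001, -0.002]
contact_force: [-0.3, -0.9, -0.9]
gripper_width: 60.0
```

```bash
python3 - <<'E'
from h import *
lock([612.,191.5],.257)
E
```

```text
t 32.8 pos [612.8 192.2  38.3] w 60.0 F [-0.3 -0.9 -0.9] | local dx,dy 1.0 0.5 dyaw 0.002 tilt [0.004 0.001]
```

>>> drive_tool:
  moves:
    - [[0, 0.0005, 0.0015, 0.001, 0.002, -0.003, 0], [0, 0, 0, 0, 0, 0, 0], [0, 0, 0, 0.003, 0, 0, 0], [0, 0, 0, 0, 0, 0, 0]]

```text
clock: 33.2
position: [612.3, 191.9, 37.8]
ee_rot: [0.793, -0.609, 0.001, -0.004]
contact_force: [-0.3, 1.0, -1.2]
gripper_width: 59.7
```

```bash
python3 - <<'E'
from h import *
lock([612.,191.5],.257)
for n,b in(('side',(220,290,170,250)),):
    im,d,p=snap(n,n+'24')
    cv2.imwrite(f'pics/{n}24z.png',cv2.cvtColor(cv2.resize(im[b[0]:b[1],b[2]:b[3]],None,fx=9,fy=9,interpolation=cv2.INTER_CUBIC),cv2.COLOR_RGB2BGR))
E
```

```text
t 33.2 pos [612.3 191.9  37.8] w 59.7 F [-0.3  1.  -1.2] | local dx,dy 0.4 0.3 dyaw 0.003 tilt [0.007 0.005]
```

```bash
cat > ov.py <<'E'
from h import *
def ov(n,fn,b,items,f=8):
    im,d,p=snap(n,fn); im=im[b[0]:b[1],b[2]:b[3]]
    I=cv2.cvtColor(cv2.resize(im,None,fx=f,fy=f,interpolation=cv2.INTER_CUBIC),cv2.COLOR_RGB2BGR)
    cv2.imwrite(f'pics/{fn}r.png',I)
    for (x,y,q,z,col) in items:
        c,s=np.cos(q),np.sin(q);M=np.array([[c,-s],[s,c]])
        X=np.array([[31,50],[-31,50],[-31,-50],[31,-50]])@M.T+[x,y]
        uv=(proj(np.c_[X,np.full(4,z)],p)+.5-[b[2],b[0]])*f
        cv2.polylines(I,[uv.astype(np.int32)],True,col,1)
    cv2.imwrite(f'pics/{fn}o.png',I)
E
python3 - <<'E'
from ov import *
s=arm.read_state();P=s['position'];q=.257
ct=np.array(P[:2])-.7*np.array([-np.sin(q),np.cos(q)])
L=[(ct[0],ct[1],q+.003,P[2]+14.2,(0,0,255)),(612.2,190.9,q,42,(0,255,0))]
ov('top','top25',(130,200,180,260),L);ov('side','side25',(215,290,165,255),L)
E
python3 - <<'E'
from h import *
b=(130,200,180,260);f=4
out=[]
for t in('top0','top19','top25'):
    im=np.load(f'pics/{t}.npz')['im'][b[0]:b[1],b[2]:b[3]]
    I=cv2.cvtColor(cv2.resize(im,None,fx=f,fy=f,interpolation=cv2.INTER_NEAREST),cv2.COLOR_RGB2BGR)
    p=arm.camera_params('top');q=.257;c,s=np.cos(q),np.sin(q);M=np.array([[c,-s],[s,c]])
    for z,col in((42,(0,200,0)),(0,(255,0,0))):
        X=np.array([[31,50],[-31,50],[-31,-50],[31,-50]])@M.T+[612.2,190.9]
        uv=(proj(np.c_[X,np.full(4,z)],p)+.5-[b[2],b[0]])*f
        cv2.polylines(I,[uv.astype(np.int32)],True,col,1)
    out.append(I)
cv2.imwrite('pics/cmp.png',np.vstack([np.hstack(out[:2]),np.hstack([out[2],out[2]])]))
E
python3 - <<'E'
from h import *
p=arm.camera_params('top');q=.257
ct=np.array([612.3,191.9])-.7*np.array([-np.sin(q),np.cos(q)])
for z in(54,60):
    X=np.append(ct-30*np.array([-np.sin(q),np.cos(q)]),z); uv=proj(X,p); print((uv+.5-[180,130])*8)
im=np.load('pics/top25.npz')['im'][140:175,200:240]
cv2.imwrite('pics/l25.png',cv2.cvtColor(cv2.resize(im,None,fx=16,fy=16,interpolation=cv2.INTER_CUBIC),cv2.COLOR_RGB2BGR))
p2=arm.camera_params('side')
for z in(54,60): 
  X=np.append(ct+30*np.array([-np.sin(q),np.cos(q)]),z); print((proj(X,p2)+.5-[165,215])*8)
E
```

```text
[316.28164485 205.2551827 ]
[314.10357827 201.44429709]
[273.31973376 378.864998  ]
[271.29028084 366.27823074]
```

>>> drive_tool:
  moves:
    - [[0, -0.0015, 0, -0.001, -0.003, -0.004, 0], [0, 0, 0, 0, 0, 0, 0], [0, 0, 0, 0.004, 0, 0, 0], [0, 0, 0, 0.002, 0, 0, 0]]

```text
clock: 33.75
position: [611.9, 193.2, 37.1]
ee_rot: [0.793, -0.609, -0.001, -0.002]
contact_force: [-3.7, 0.4, 11.0]
gripper_width: 60.0
```

```bash
python3 - <<'E'
from h import *
lock([612.,191.5],.257)
E
```

```text
t 33.75 pos [611.9 193.2  37.1] w 60.0 F [-3.7  0.4 11. ] | local dx,dy 0.3 1.6 dyaw 0.005 tilt [0.001 0.005]
```

>>> drive_tool:
  moves:
    - [[0, 0, 0.0015, -0.001, 0, 0, -0.003], [0, 0, 0, 0, 0, 0, 0], [0, 0, 0, 0.004, 0, 0, 0], [0, 0, 0, 0.002, 0, 0, 0]]

```text
clock: 34.15
position: [611.2, 192.9, 35.1]
ee_rot: [0.795, -0.607, -0.0, -0.003]
contact_force: [-8.5, 0.0, 19.4]
gripper_width: 60.0
```

```bash
python3 - <<'E'
from h import *
lock([612.,191.5],.257); print(arm.read_state()['wrist_torque'])
E
```

```text
t 34.15 pos [611.2 192.9  35.1] w 60.0 F [-8.5  0.  19.4] | local dx,dy -0.4 1.5 dyaw 0.009 tilt [0.003 0.005]
[ 0.03954209  2.54719488 -0.06264583]
```

>>> drive_tool:
  moves:
    - [[0, 0, 0.001, 0, 0, 0, -0.006], [0, 0, 0, 0.003, 0, 0, 0], [0, 0, 0, 0.003, 0, 0, 0]]

```text
clock: 34.45
position: [610.8, 192.8, 35.0]
ee_rot: [0.797, -0.604, 0.001, -0.002]
contact_force: [-7.4, 0.1, 22.0]
gripper_width: 59.8
```

```bash
python3 - <<'E'
from h import *
lock([612.,191.5],.257); print(arm.read_state()['wrist_torque'])
from ov import *
ov('top','top26',(130,200,180,260),[]);ov('side','side26',(215,290,165,255),[])
E
```

```text
t 34.45 pos [610.8 192.8  35. ] w 59.8 F [-7.4  0.1 22. ] | local dx,dy -0.9 1.6 dyaw 0.018 tilt [0.004 0.003]
[-0.09367393  2.54530761 -0.17739189]
```

>>> drive_tool:
  moves:
    - [[1, 0, 0, 0, 0, 0, 0], [1, 0, 0, 0, 0, 0, 0], [1, 0, 0, 0, 0, 0, 0], [1, 0, 0, 0, 0, 0, 0], [1, 0, 0, -0.02, 0, 0, 0], [1, 0, 0, -0.03, 0, 0, 0], [1, 0, 0, -0.03, 0, 0, 0], [1, 0, 0, -0.03, 0, 0, 0], [1, 0, 0, 0, 0, 0, 0]]

```text
clock: 35.45
position: [608.6, 190.7, 140.4]
ee_rot: [0.797, -0.604, -0.002, 0.004]
contact_force: [0.0, -0.0, 0.5]
gripper_width: 85.4
```

```bash
python3 - <<'E'
from ov import *
st()
ov('top','top27',(130,200,180,260),[]);ov('side','side27',(215,290,165,255),[])
I={n:(gray(np.load(f'pics/{n}27.npz')['im']),arm.camera_params(n)) for n in('top','side')}
for z in(47,42): print(fitrect([I['side']],z,612,191,.257,span=6),fitrect([I['top']],z,612,191,.257,span=6))
E
```

```text
t 35.45 pos [608.6 190.7 140.4] w 85.4 F [ 0.  -0.   0.5] j [ 5.560e-01  4.820e-01 -7.400e-02 -1.000e-03 -1.022e+00 -2.830e-01]
[[0.27, -0.963, -0.007], [-0.963, -0.27, -0.003], [0.001, 0.008, -1.0]]
(array([6.10963e+02, 1.90925e+02, 2.85000e-01]), np.float64(-95.9)) (array([6.10887e+02, 1.89994e+02, 3.06000e-01]), np.float64(-155.5))
(array([6.12940e+02, 1.87311e+02, 2.77000e-01]), np.float64(-93.9)) (array([6.11981e+02, 1.90773e+02, 3.05000e-01]), np.float64(-151.4))
```

>>> drive_tool:
  moves:
    - [[0, 0, -0.0015, 0.015, 0, 0, 0], [0, 0, -0.0005, 0.02, 0, 0, 0], [0, 0, 0, 0.02, 0, 0, 0], [0, 0, 0, 0.02, 0, 0, 0], [0, 0, 0, 0, 0, 0, 0], [0, 0, 0, 0, 0, 0, 0], [0, 0, 0, 0, 0, 0, 0], [0, 0, 0, 0, 0, 0, 0]]

```text
clock: 36.35
position: [602.0, 187.2, 49.5]
ee_rot: [0.796, -0.605, -0.008, 0.014]
contact_force: [-0.3, -0.2, -0.1]
gripper_width: 0.1
```

>>> drive_tool:
  moves:
    - [[0, -0.002, -0.009, -0.002, 0.03, 0, 0], [0, 0, 0, 0, 0, 0, 0], [0, 0, 0, 0, 0, 0, 0], [0, 0, 0, 0.003, 0, 0, 0], [0, 0, 0, 0.003, 0, 0, 0], [0, 0, 0, 0.003, 0, 0, 0]]

```text
clock: 36.95
position: [612.9, 193.0, 47.0]
ee_rot: [0.796, -0.605, 0.004, -0.002]
contact_force: [-6.5, 0.2, 19.5]
gripper_width: 0.2
```

```bash
python3 - <<'E'
from h import *
lock([611.,190.7],.28)
E
```

```text
t 36.95 pos [612.9 193.   47. ] w 0.2 F [-6.5  0.2 19.5] | local dx,dy 2.5 1.7 dyaw -0.008 tilt [ 0.008 -0.001]
```

```bash
python3 - <<'E'
from h import *
s=arm.read_state();P=np.array(s['position']);r=R.from_quat(s['ee_rot'])
plan(1,(P+[0,0,90],r,30),([360.3,319.3,130],Rg(.168)),dmax=40)
E
```

```text
11
[[[1, 0.0001, -0.0002, -0.03, 0.0, 0.0, 0.0], [1, 0.0001, -0.0002, -0.03, 0.0, 0.0, 0.0], [1, 0.0001, -0.0002, -0.03, 0.0, 0.0, 0.0], [1, -0.0237, 0.0262, 0.0006, -0.001, -0.0, 0.013], [1, -0.0233, 0.0265, 0.0006, -0.001, -0.0, 0.013], [1, -0.023, 0.0268, 0.0007, -0.001, -0.0, 0.013], [1, -0.0226, 0.0271, 0.0007, -0.001, -0.0, 0.013], [1, -0.0223, 0.0274, 0.0007, -0.001, -0.0, 0.013], [1, -0.0219, 0.0277, 0.0008, -0.001, -0.0, 0.013], [1, -0.0216, 0.0279, 0.0008, -0.001, -0.0, 0.013], [1, -0.0212, 0.0282, 0.0008, -0.001, -0.0, 0.013]]]
```

>>> drive_tool:
  moves:
    - [[0, 0, 0, -0.03, 0, 0, 0], [1, 0, 0, -0.03, 0, 0, 0], [1, 0, 0, -0.03, 0, 0, 0], [1, -0.0237, 0.0262, 0.0006, 0, 0, 0.013], [1, -0.0233, 0.0265, 0.0006, 0, 0, 0.013], [1, -0.023, 0.0268, 0.0007, 0, 0, 0.013], [1, -0.0226, 0.0271, 0.0007, 0, 0, 0.013], [1, -0.0223, 0.0274, 0.0007, 0, 0, 0.013], [1, -0.0219, 0.0277, 0.0008, 0, 0, 0.013], [1, -0.0216, 0.0279, 0.0008, 0, 0, 0.013], [1, 0, 0, 0, 0, 0, 0], [1, 0, 0, 0, 0, 0, 0]]

```text
clock: 38.15
position: [384.0, 307.0, 130.8]
ee_rot: [0.766, -0.643, 0.003, -0.002]
contact_force: [0.5, 0.2, -0.4]
gripper_width: 85.2
```

```bash
sed -i 's/open=(42,615,191,.15)/open=(47,612,191,.28)/' m.py; python3 - <<'E'
from ov import *
lock([360.3,319.3],.168)
snap('top','top28');snap('side','side28')
plan(1,([360.3,319.3,90],Rg(.168)),dmax=30)
E
python3 m.py 28
```

```text
t 38.15 pos [384.  307.  130.8] w 85.2 F [ 0.5  0.2 -0.4] | local dx,dy 21.3 -16.1 dyaw 0.007 tilt [ 0.007 -0.002]
2
[[[1, -0.0084, 0.011, 0.0202, -0.003, -0.002, 0.002], [1, -0.0084, 0.011, 0.0203, -0.003, -0.002, 0.002]]]
case_a (array([ 6.15143e+02, -1.94448e+02,  1.91000e-01]), np.float64(-386.1)) top (array([ 6.15352e+02, -1.94333e+02,  1.85000e-01]), np.float64(-308.8)) side (array([ 6.13709e+02, -1.95184e+02,  1.80000e-01]), np.float64(-80.7))
case_b (array([ 4.24961e+02, -1.83664e+02, -1.13000e-01]), np.float64(-452.7)) top (array([ 4.25089e+02, -1.83615e+02, -1.10000e-01]), np.float64(-362.6)) side (array([ 4.23659e+02, -1.85293e+02, -1.14000e-01]), np.float64(-94.5))
case_c (array([3.60393e+02, 3.19643e+02, 1.67000e-01]), np.float64(-206.8)) top (array([3.61830e+02, 3.20179e+02, 1.31000e-01]), np.float64(-103.2)) side (array([3.60307e+02, 3.19494e+02, 1.72000e-01]), np.float64(-105.8))
open (array([6.11371e+02, 1.91084e+02, 2.74000e-01]), np.float64(-429.0)) top (array([6.11643e+02, 1.90760e+02, 2.78000e-01]), np.float64(-287.8)) side (array([6.10395e+02, 1.91097e+02, 2.78000e-01]), np.float64(-145.9))
dock (array([ 5.06280e+02,  4.25638e+02, -1.90000e-02]), np.float64(-874.7)) top (array([5.07047e+02, 4.25322e+02, 3.00000e-03]), np.float64(-490.2)) side (array([ 5.05621e+02,  4.25915e+02, -2.60000e-02]), np.float64(-398.8))
lid (array([434.188, 191.174,  -0.781]), np.float64(-49.8)) top (array([4.11597e+02, 1.82957e+02, 1.95000e-01]), np.float64(-1.5)) side (array([434.024, 191.407,  -0.795]), np.float64(-48.6))
```

>>> drive_tool:
  moves:
    - [[1, -0.0084, 0.011, 0.017, -0.003, -0.002, 0], [1, -0.0084, 0.011, 0.017, -0.003, -0.002, 0], [1, 0, 0, 0, 0, 0, 0], [1, 0, 0, 0, 0, 0, 0]]

```text
clock: 38.65
position: [364.0, 318.9, 96.2]
ee_rot: [0.763, -0.646, 0.0, -0.002]
contact_force: [-0.5, -0.2, -0.6]
gripper_width: 85.6
```

```bash
python3 - <<'E'
from ov import *
lock([360.3,319.3],.168)
plan(1,([360.3,319.3,80],Rg(.168)),dmax=30)
E
```

```text
t 38.65 pos [364.  318.9  96.2] w 85.6 F [-0.5 -0.2 -0.6] | local dx,dy 3.6 -1.0 dyaw -0.001 tilt [0.002 0.003]
1
[[[1, -0.001, 0.0036, 0.0162, -0.003, 0.002, -0.001]]]
```

>>> drive_tool:
  moves:
    - [[1, -0.001, 0.0036, 0.0162, -0.003, 0.002, 0], [1, 0, 0, 0, 0, 0, 0], [1, 0, 0, 0.02, 0, 0, 0], [1, 0, 0, 0.02, 0, 0, 0], [1, 0, 0, 0, 0, 0, 0], [1, 0, 0, 0, 0, 0, 0]]

```text
clock: 39.25
position: [367.6, 321.8, 44.6]
ee_rot: [0.762, -0.647, 0.0, -0.006]
contact_force: [-0.2, 0.2, -0.0]
gripper_width: 85.2
```

```bash
python3 - <<'E'
from ov import *
lock([360.3,319.3],.168)
plan(1,([360.3,319.3,2],Rg(.168)),dmax=13)
E
```

```text
t 39.25 pos [367.6 321.8  44.6] w 85.2 F [-0.2  0.2 -0. ] | local dx,dy 7.6 1.3 dyaw -0.005 tilt [0.008 0.009]
4
[[[1, 0.0004, 0.002, 0.0106, -0.002, 0.002, -0.001], [1, 0.0004, 0.002, 0.0106, -0.002, 0.002, -0.001], [1, 0.0004, 0.002, 0.0106, -0.002, 0.002, -0.001], [1, 0.0003, 0.0019, 0.0106, -0.002, 0.002, -0.001]]]
```

>>> drive_tool:
  moves:
    - [[1, 0.0008, 0.0075, 0, -0.005, 0.006, 0], [1, 0, 0, 0, 0, 0, 0], [1, 0, 0, 0, 0, 0, 0]]

```text
clock: 39.55
position: [361.2, 321.0, 47.6]
ee_rot: [0.762, -0.647, 0.0, -0.004]
contact_force: [-0.9, -0.4, -1.0]
gripper_width: 85.7
```

```bash
python3 - <<'E'
from ov import *
lock([360.3,319.3],.168)
plan(1,([360.3,319.3,2],Rg(.168)),dmax=13)
E
```

```text
t 39.55 pos [361.2 321.   47.6] w 85.7 F [-0.9 -0.4 -1. ] | local dx,dy 1.2 1.5 dyaw -0.005 tilt [0.006 0.006]
4
[[[1, 0.0004, 0.0004, 0.0114, -0.002, 0.001, -0.001], [1, 0.0004, 0.0003, 0.0114, -0.002, 0.001, -0.001], [1, 0.0004, 0.0003, 0.0114, -0.002, 0.001, -0.001], [1, 0.0004, 0.0003, 0.0114, -0.002, 0.001, -0.001]]]
```

>>> drive_tool:
  moves:
    - [[1, 0.0004, 0.0012, 0.0114, -0.002, 0.001, 0], [1, 0.0004, 0.0012, 0.0114, -0.002, 0.001, 0], [1, 0, 0, 0, 0, 0, 0], [1, 0, 0, 0, 0, 0, 0]]

```text
clock: 39.95
position: [358.9, 320.2, 23.4]
ee_rot: [0.762, -0.647, -0.0, -0.003]
contact_force: [-0.2, -1.0, -0.7]
gripper_width: 85.4
```

```bash
python3 - <<'E'
from ov import *
lock([360.3,319.3],.168)
plan(1,([360.3,319.3,2],Rg(.168)),dmax=13)
E
```

```text
t 39.95 pos [358.9 320.2  23.4] w 85.4 F [-0.2 -1.  -0.7] | local dx,dy -1.3 1.2 dyaw -0.005 tilt [0.003 0.004]
2
[[[1, 0.0006, -0.0006, 0.0107, -0.002, 0.002, -0.002], [1, 0.0006, -0.0006, 0.0107, -0.002, 0.002, -0.002]]]
```

>>> drive_tool:
  moves:
    - [[1, 0.0006, 0, 0.0107, -0.002, 0.002, -0.002], [1, 0.0006, 0, 0.0105, -0.002, 0.002, -0.002], [1, 0, 0, 0, 0, 0, 0], [1, 0, 0, 0, 0, 0, 0]]

```text
clock: 40.35
position: [359.1, 318.8, -0.4]
ee_rot: [0.764, -0.645, 0.0, 0.001]
contact_force: [1.0, 0.1, -0.5]
gripper_width: 85.5
```

```bash
python3 - <<'E'
from ov import *
lock([360.3,319.3],.168)
E
```

```text
t 40.35 pos [359.1 318.8  -0.4] w 85.5 F [ 1.   0.1 -0.5] | local dx,dy -1.3 -0.3 dyaw -0.0 tilt [-0.001 -0.002]
```

Close.

>>> drive_tool:
  moves:
    - [[0, 0, -0.001, -0.001, 0, 0, 0], [0, 0, 0, 0, 0, 0, 0], [0, 0, 0, 0, 0, 0, 0], [0, 0, 0, 0, 0, 0, 0], [0, 0, 0, 0, 0, 0, 0], [0, 0, 0, 0, 0, 0, 0]]

```text
clock: 40.95
position: [359.9, 318.6, 0.9]
ee_rot: [0.764, -0.646, 0.0, 0.001]
contact_force: [-0.3, 0.6, -2.1]
gripper_width: 61.4
```

```bash
python3 - <<'E'
from ov import *
lock([360.3,319.3],.168)
s=arm.read_state();P=np.array(s['position']);r=R.from_quat(s['ee_rot'])
plan(0,(P+[0,0,70],r,20),([506.2,425.6,72],Rg(-.025),30),amax=6)
E
```

```text
t 40.95 pos [359.9 318.6   0.9] w 61.4 F [-0.3  0.6 -2.1] | local dx,dy -0.5 -0.6 dyaw -0.001 tilt [-0.002 -0.002]
11
[[[0, 0.0, 0.0, -0.0175, 0.0, 0.0, 0.0], [0, 0.0, 0.0, -0.0175, 0.0, 0.0, 0.0], [0, 0.0, 0.0, -0.0175, 0.0, 0.0, 0.0], [0, 0.0, 0.0, -0.0175, 0.0, 0.0, 0.0], [0, -0.0116, -0.0232, -0.0002, 0.0, -0.0, 0.027], [0, -0.0122, -0.0228, -0.0002, 0.0, -0.0, 0.027], [0, -0.0128, -0.0225, -0.0002, 0.0, -0.0, 0.027], [0, -0.0135, -0.0221, -0.0002, 0.0, -0.0, 0.027], [0, -0.0141, -0.0217, -0.0002, 0.0, -0.0, 0.027], [0, -0.0146, -0.0214, -0.0002, 0.0, -0.0, 0.027], [0, -0.0152, -0.0209, -0.0002, 0.0, -0.0, 0.027]]]
```

>>> drive_tool:
  moves:
    - [[0, 0, 0, -0.0175, 0, 0, 0], [0, 0, 0, -0.0175, 0, 0, 0], [0, 0, 0, -0.0175, 0, 0, 0], [0, 0, 0, -0.0175, 0, 0, 0], [0, -0.0116, -0.0232, 0, 0, 0, 0.027], [0, -0.0122, -0.0228, 0, 0, 0, 0.027], [0, -0.0128, -0.0225, 0, 0, 0, 0.027], [0, -0.0135, -0.0221, 0, 0, 0, 0.027], [0, -0.0141, -0.0217, 0, 0, 0, 0.027], [0, -0.0146, -0.0214, 0, 0, 0, 0.027], [0, 0, 0, 0, 0, 0, 0], [0, 0, 0, 0, 0, 0, 0]]

```text
clock: 42.15
position: [486.3, 408.3, 67.6]
ee_rot: [-0.706, 0.708, -0.0, -0.007]
contact_force: [-0.1, -1.0, -3.4]
gripper_width: 61.2
```

```bash
python3 - <<'E'
from ov import *
lock([506.2,425],-.025)
plan(0,([506.2,425,60],Rg(-.025),15),amax=6)
E
```

```text
t 42.15 pos [486.3 408.3  67.6] w 61.2 F [-0.1 -1.  -3.4] | local dx,dy -19.5 -17.2 dyaw 0.021 tilt [-0.01 -0.01]
2
[[[0, -0.0084, -0.01, 0.0036, 0.005, -0.005, 0.011], [0, -0.0085, -0.0099, 0.0037, 0.005, -0.005, 0.011]]]
```

>>> drive_tool:
  moves:
    - [[0, -0.0084, -0.01, 0.003, 0.005, -0.005, 0.011], [0, -0.0085, -0.0099, 0.003, 0.005, -0.005, 0.011], [0, 0, 0, 0, 0, 0, 0], [0, 0, 0, 0, 0, 0, 0]]

```text
clock: 42.55
position: [506.0, 424.8, 59.8]
ee_rot: [-0.697, 0.717, -0.0, -0.001]
contact_force: [0.4, 0.2, -1.8]
gripper_width: 61.3
```

```bash
python3 - <<'E'
from ov import *
lock([506.2,425],-.025)
plan(0,([506.2,425,34],Rg(-.025),10),amax=6)
E
```

```text
t 42.55 pos [506.  424.8  59.8] w 61.3 F [ 0.4  0.2 -1.8] | local dx,dy -0.2 -0.2 dyaw -0.002 tilt [-0.001 -0.002]
3
[[[0, -0.0001, -0.0001, 0.0086, 0.0, -0.001, -0.001], [0, -0.0001, -0.0001, 0.0086, 0.0, -0.001, -0.001], [0, -0.0001, -0.0001, 0.0086, 0.0, -0.001, -0.001]]]
```

>>> drive_tool:
  moves:
    - [[0, 0, 0, 0.0086, 0, 0, 0], [0, 0, 0, 0.0086, 0, 0, 0], [0, 0, 0, 0.0086, 0, 0, 0], [0, 0, 0, 0, 0, 0, 0], [0, 0, 0, 0, 0, 0, 0]]

```text
clock: 43.05
position: [504.7, 423.8, 31.2]
ee_rot: [-0.698, 0.717, -0.0, -0.002]
contact_force: [0.5, 1.0, -3.0]
gripper_width: 61.7
```

```bash
python3 - <<'E'
from ov import *
lock([506.2,425],-.025)
s=arm.read_state();P=np.array(s['position'])
L=[(P[0],P[1]+.6,-.025,P[2]-.9+47,(0,0,255)),(506.1,425.6,-.025,8,(0,255,0))]
ov('top','top30',(160,230,90,170),L);ov('side','side30',(290,390,160,260),L,f=6)
E
```

```text
t 43.05 pos [504.7 423.8  31.2] w 61.7 F [ 0.5  1.  -3. ] | local dx,dy -1.5 -1.2 dyaw -0.002 tilt [-0.003 -0.004]
```

>>> drive_tool:
  moves:
    - [[0, -0.0014, -0.0016, 0.006, 0, 0, 0], [0, 0, 0, 0, 0, 0, 0], [0, -0.0003, -0.0003, 0.006, 0, 0, 0], [0, 0, 0, 0, 0, 0, 0], [0, 0, 0, 0, 0, 0, 0]]

```text
clock: 43.65
position: [507.3, 426.2, 19.4]
ee_rot: [-0.698, 0.717, -0.0, -0.001]
contact_force: [-0.1, 0.4, -2.6]
gripper_width: 61.1
```

```bash
python3 - <<'E'
from ov import *
lock([506.2,425],-.025)
E
```

```text
t 43.65 pos [507.3 426.2  19.4] w 61.1 F [-0.1  0.4 -2.6] | local dx,dy 1.0 1.2 dyaw -0.002 tilt [-0.002 -0.002]
```

>>> drive_tool:
  moves:
    - [[0, 0.0008, 0.0007, 0.001, 0, 0, 0], [0, 0, 0, 0, 0, 0, 0], [0, 0, 0, 0.005, 0, 0, 0], [0, 0, 0, 0.004, 0, 0, 0]]

```text
clock: 44.05
position: [506.8, 425.7, 9.6]
ee_rot: [-0.698, 0.717, 0.0, -0.0]
contact_force: [-0.0, 0.2, -3.4]
gripper_width: 61.4
```

```bash
python3 - <<'E'
from ov import *
lock([506.2,425],-.025)
E
```

```text
t 44.05 pos [506.8 425.7   9.6] w 61.4 F [-0.   0.2 -3.4] | local dx,dy 0.6 0.7 dyaw -0.002 tilt [-0.001 -0.   ]
```

Slid over the lugs (z 9.6; seat at 8.9). Press a bit, release, lift.

>>> drive_tool:
  moves:
    - [[0, 0, 0, 0.002, 0, 0, 0], [0, 0, 0, 0.002, 0, 0, 0]]

```text
clock: 44.25
position: [506.9, 425.8, 8.9]
ee_rot: [-0.698, 0.716, -0.001, -0.001]
contact_force: [-5.0, -2.9, 10.5]
gripper_width: 61.5
```

>>> drive_tool:
  moves:
    - [[1, 0, 0, 0, 0, 0, 0], [1, 0, 0, 0, 0, 0, 0], [1, 0, 0, 0, 0, 0, 0], [1, 0, 0, 0, 0, 0, 0], [1, 0, 0, -0.02, 0, 0, 0], [1, 0, 0, 0, 0, 0, 0], [1, 0, 0, -0.03, 0, 0, 0], [1, 0, 0, -0.03, 0, 0, 0], [1, 0, 0, -0.03, 0, 0, 0], [1, 0, 0, 0, 0, 0, 0]]

```text
clock: 45.25
position: [507.2, 426.0, 119.6]
ee_rot: [-0.698, 0.716, -0.001, -0.002]
contact_force: [1.0, 1.1, 0.8]
gripper_width: 85.3
```

```bash
python3 - <<'E'
from ov import *
st()
L=[(506.2,425.6,-.025,55,(0,0,255))]
ov('top','top31',(160,230,90,170),L);ov('side','side31',(290,390,160,260),L,f=6)
I={n:(gray(np.load(f'pics/{n}31.npz')['im']),arm.camera_params(n)) for n in('top','side')}
for z in(55,58): print(z,fitrect([I['side']],z,506,425.6,-.025,span=6),fitrect([I['top']],z,506,425.6,-.025,span=6))
plan(1,([480,100,170],Rg(-.025)),([425,-183.6,130],Rg(-.11)),dmax=40)
E
python3 m.py 31 | head -4
```

```text
t 45.25 pos [507.2 426.  119.6] w 85.3 F [1.  1.1 0.8] j [ 0.943  0.538 -0.036  0.002 -1.001 -0.969]
[[-0.026, -1.0, -0.001], [-1.0, 0.026, -0.004], [0.004, 0.001, -1.0]]
55 (array([ 5.07961e+02,  4.25744e+02, -1.90000e-02]), np.float64(-129.5)) (array([ 5.06988e+02,  4.26647e+02, -3.10000e-02]), np.float64(-134.3))
58 (array([ 5.06966e+02,  4.27328e+02, -1.50000e-02]), np.float64(-128.9)) (array([ 5.06484e+02,  4.25765e+02, -2.90000e-02]), np.float64(-134.2))
17
[[[1, 0.0361, 0.0019, -0.0057, 0.001, -0.001, -0.0], [1, 0.0361, 0.0019, -0.0058, 0.001, -0.001, -0.0], [1, 0.0361, 0.0019, -0.0058, 0.001, -0.001, -0.0], [1, 0.0361, 0.0019, -0.0059, 0.001, -0.001, -0.0], [1, 0.0361, 0.0019, -0.0059, 0.001, -0.001, -0.0], [1, 0.0361, 0.0019, -0.0059, 0.001, -0.001, -0.0], [1, 0.0361, 0.0019, -0.006, 0.001, -0.001, -0.0], [1, 0.0361, 0.0019, -0.006, 0.001, -0.001, -0.0], [1, 0.0361, 0.0019, -0.0061, 0.001, -0.001, -0.0], [1, 0.0356, 0.006, 0.005, 0.0, 0.0, 0.011], [1, 0.0357, 0.0056, 0.005, 0.0, 0.0, 0.011], [1, 0.0357, 0.0052, 0.005, 0.0, 0.0, 0.011], [1, 0.0358, 0.0048, 0.005, 0.0, 0.0, 0.
[... 358 characters left out ...]
3727e+02, -1.95187e+02,  1.81000e-01]), np.float64(-118.4))
case_b (array([ 4.25276e+02, -1.83606e+02, -1.10000e-01]), np.float64(-406.0)) top (array([ 4.25068e+02, -1.83590e+02, -1.12000e-01]), np.float64(-370.5)) side (array([ 4.34642e+02, -1.62621e+02, -1.95000e-01]), np.float64(-56.9))
case_c (array([398.627, 290.787,   0.969]), np.float64(-108.8)) top (array([343.221, 383.856,  -0.607]), np.float64(-60.8)) side (array([398.484, 290.845,   0.94 ]), np.float64(-107.8))
open (array([6.11651e+02, 1.90824e+02, 2.74000e-01]), np.float64(-336.7)) top (array([6.11631e+02, 1.90756e+02, 2.79000e-01]), np.float64(-294.4)) side (array([ 5.74990e+02,  1.79816e+02, -3.56000e-01]), np.float64(-120.0))
```

>>> drive_tool:
  moves:
    - [[1, 0.03, 0.0019, -0.008, 0, 0, 0], [1, 0.0361, 0.0019, -0.008, 0, 0, 0], [1, 0.0361, 0.0019, -0.008, 0, 0, 0], [1, 0.0361, 0.0019, -0.008, 0, 0, 0], [1, 0.0361, 0.0019, -0.0059, 0, 0, 0], [1, 0.0361, 0.0019, -0.0059, 0, 0, 0], [1, 0.0361, 0.0019, -0.006, 0, 0, 0], [1, 0.0361, 0.0019, -0.006, 0, 0, 0], [1, 0.0361, 0.0019, -0.0061, 0, 0, 0], [1, 0.0356, 0.006, 0.003, 0, 0, 0.011], [1, 0.0357, 0.0056, 0.003, 0, 0, 0.011], [1, 0.0357, 0.0052, 0.003, 0, 0, 0.011], [1, 0.0358, 0.0048, 0.003, 0, 0, 0.011], [1, 0.0358, 0.0045, 0.003, 0, 0, 0.011], [1, 0.0359, 0.0041, 0.003, 0, 0, 0.011], [1, 0.03, 0.0037, 0.003, 0, 0, 0.011], [1, 0, 0, 0, 0, 0, 0], [1, 0, 0, 0, 0, 0, 0]]

```text
clock: 47.15
position: [410.3, -161.8, 141.9]
ee_rot: [-0.667, 0.745, 0.009, -0.031]
contact_force: [0.5, -0.0, -0.9]
gripper_width: 85.1
```

```bash
python3 - <<'E'
from ov import *
lock([425.,-183.6],-.11); st()
snap('top','top32');snap('side','side32')
plan(1,([425,-183.6,90],Rg(-.11)),dmax=25)
E
python3 m.py 32 | grep -v lid; python3 - <<'E'
E
```

```text
t 47.15 pos [ 410.3 -161.8  141.9] w 85.1 F [ 0.5 -0.  -0.9] | local dx,dy -17.0 20.0 dyaw -0.001 tilt [-0.058 -0.028]
t 47.15 pos [ 410.3 -161.8  141.9] w 85.1 F [ 0.5 -0.  -0.9] j [ 0.015  0.19  -0.538  0.035 -0.902 -0.147]
[[-0.109, -0.992, -0.058], [-0.993, 0.111, -0.028], [0.035, 0.055, -0.998]]
3
[[[1, 0.0064, -0.0065, 0.0173, 0.018, -0.012, 0.001], [1, 0.0066, -0.0062, 0.0174, 0.018, -0.012, 0.001], [1, 0.0067, -0.0059, 0.0174, 0.018, -0.012, 0.001]]]
case_a (array([ 6.14998e+02, -1.94490e+02,  1.85000e-01]), np.float64(-420.2)) top (array([ 6.15351e+02, -1.94330e+02,  1.85000e-01]), np.float64(-293.2)) side (array([ 6.13824e+02, -1.95153e+02,  1.89000e-01]), np.float64(-133.3))
case_b (array([ 4.24836e+02, -1.84402e+02, -1.21000e-01]), np.float64(-160.1)) top (array([ 4.35592e+02, -1.93925e+02, -4.22000e-01]), np.float64(-102.1)) side (array([ 4.21883e+02, -1.84683e+02, -6.90000e-02]), np.float64(-84.5))
case_c (array([ 3.85717e+02,  3.38900e+02, -6.20000e-02]), np.float64(-2.6)) top (array([3.65219e+02, 3.39896e+02, 1.59000e-01]), np.float64(-1.6)) side (array([360.416, 326.459,   0.538]), np.float64(-1.3))
open (array([6.11198e+02, 1.91082e+02, 2.77000e-01]), np.float64(-425.8)) top (array([6.11643e+02, 1.90760e+02, 2.78000e-01]), np.float64(-273.2)) side (array([6.10314e+02, 1.91054e+02, 2.77000e-01]), np.float64(-157.6))
dock (array([ 5.14406e+02,  4.41346e+02, -2.40000e-02]), np.float64(-268.1)) top (array([ 5.14327e+02,  4.41264e+02, -2.40000e-02]), np.float64(-256.4)) side (array([ 5.22264e+02,  4.01393e+02, -2.30000e-02]), np.float64(-180.9))
```

>>> drive_tool:
  moves:
    - [[1, 0.0064, -0.0065, 0.015, 0.018, -0.012, 0], [1, 0.0066, -0.0062, 0.015, 0.018, -0.012, 0], [1, 0.0067, -0.0059, 0.015, 0.018, -0.012, 0], [1, 0, 0, 0, 0, 0, 0], [1, 0, 0, 0, 0, 0, 0]]

```text
clock: 47.75
position: [428.6, -179.5, 95.9]
ee_rot: [-0.671, 0.741, -0.0, 0.002]
contact_force: [-0.2, -0.3, -0.3]
gripper_width: 85.2
```

```bash
python3 - <<'E'
from ov import *
lock([425.,-183.6],-.11)
plan(1,([425,-183.6,70],Rg(-.11)),dmax=25)
E
```

```text
t 47.75 pos [ 428.6 -179.5   95.9] w 85.2 F [-0.2 -0.3 -0.3] | local dx,dy 3.1 4.5 dyaw 0.011 tilt [0.003 0.002]
2
[[[1, 0.0023, 0.0016, 0.0129, -0.002, 0.001, 0.006], [1, 0.0023, 0.0016, 0.0129, -0.002, 0.001, 0.006]]]
```

>>> drive_tool:
  moves:
    - [[1, 0.0023, 0.0016, 0.0129, -0.002, 0.001, 0.006], [1, 0.002, 0.0012, 0.0129, -0.002, 0.001, 0.005], [1, 0, 0, 0, 0, 0, 0], [1, 0, 0, 0, 0, 0, 0]]

```text
clock: 48.15
position: [428.3, -180.9, 72.8]
ee_rot: [-0.669, 0.743, -0.002, 0.001]
contact_force: [0.6, -0.7, 0.1]
gripper_width: 85.2
```

```bash
python3 - <<'E'
from ov import *
lock([425.,-183.6],-.11)
plan(1,([425,-183.6,1],Rg(-.11)),dmax=12)
E
```

```text
t 48.15 pos [ 428.3 -180.9   72.8] w 85.2 F [ 0.6 -0.7  0.1] | local dx,dy 2.9 3.0 dyaw 0.006 tilt [ 0.004 -0.001]
6
[[[1, 0.0005, 0.0005, 0.012, -0.001, -0.0, 0.001], [1, 0.0005, 0.0005, 0.012, -0.001, -0.0, 0.001], [1, 0.0005, 0.0005, 0.012, -0.001, -0.0, 0.001], [1, 0.0005, 0.0005, 0.012, -0.001, -0.0, 0.001], [1, 0.0005, 0.0005, 0.012, -0.001, -0.0, 0.001], [1, 0.0005, 0.0005, 0.012, -0.001, -0.0, 0.001]]]
```

>>> drive_tool:
  moves:
    - [[1, 0.0025, 0.003, 0.005, -0.003, 0.001, 0.004], [1, 0, 0, 0, 0, 0, 0], [1, 0, 0, 0.012, 0, 0, 0], [1, 0, 0, 0.012, 0, 0, 0], [1, 0, 0, 0, 0, 0, 0], [1, 0, 0, 0, 0, 0, 0]]

```text
clock: 48.75
position: [427.7, -182.9, 46.6]
ee_rot: [-0.669, 0.743, -0.004, 0.002]
contact_force: [0.3, -1.1, 0.5]
gripper_width: 85.1
```

```bash
python3 - <<'E'
from ov import *
lock([425.,-183.6],-.11)
plan(1,([425,-183.6,1],Rg(-.11)),dmax=12)
E
```

```text
t 48.75 pos [ 427.7 -182.9   46.6] w 85.1 F [ 0.3 -1.1  0.5] | local dx,dy 2.6 1.0 dyaw 0.004 tilt [ 0.008 -0.003]
4
[[[1, 0.0002, 0.0007, 0.0114, -0.002, -0.0, 0.001], [1, 0.0002, 0.0007, 0.0114, -0.002, -0.0, 0.001], [1, 0.0002, 0.0007, 0.0114, -0.002, -0.0, 0.001], [1, 0.0002, 0.0007, 0.0114, -0.002, -0.0, 0.001]]]
```

>>> drive_tool:
  moves:
    - [[1, 0.0006, 0.003, 0.0114, -0.004, -0.001, 0.001], [1, 0.0003, 0.001, 0.0114, -0.002, 0, 0.001], [1, 0, 0, 0, 0, 0, 0], [1, 0, 0, 0, 0, 0, 0]]

```text
clock: 49.15
position: [424.4, -183.6, 23.8]
ee_rot: [-0.668, 0.744, -0.002, 0.002]
contact_force: [0.5, 0.5, 0.6]
gripper_width: 85.4
```

```bash
python3 - <<'E'
from ov import *
lock([425.,-183.6],-.11)
plan(1,([425,-183.6,1],Rg(-.11)),dmax=12)
E
```

```text
t 49.15 pos [ 424.4 -183.6   23.8] w 85.4 F [0.5 0.5 0.6] | local dx,dy -0.6 -0.1 dyaw 0.002 tilt [ 0.005 -0.001]
2
[[[1, -0.0, -0.0002, 0.0114, -0.003, -0.0, 0.001], [1, -0.0, -0.0003, 0.0114, -0.003, -0.0, 0.001]]]
```

>>> drive_tool:
  moves:
    - [[1, 0, 0, 0.0114, -0.003, 0, 0], [1, 0, 0, 0.01, -0.003, 0, 0], [1, 0, 0, 0, 0, 0, 0], [1, 0, 0, 0, 0, 0, 0], [0, 0, 0, 0, 0, 0, 0], [0, 0, 0, 0, 0, 0, 0], [0, 0, 0, 0, 0, 0, 0], [0, 0, 0, 0, 0, 0, 0], [0, 0, 0, 0, 0, 0, 0], [0, 0, 0, 0, 0, 0, 0]]

```text
clock: 50.15
position: [424.8, -183.6, 1.5]
ee_rot: [-0.668, 0.744, -0.0, -0.0]
contact_force: [-0.2, -0.2, -2.0]
gripper_width: 61.3
```

```bash
python3 - <<'E'
from ov import *
lock([425.,-183.6],-.11)
snap('side','side33')
s=arm.read_state();P=np.array(s['position']);r=R.from_quat(s['ee_rot'])
plan(0,(P+[0,0,140],r,20),([500,100,160],Rg(-.08),30),([506.8,400,130],Rg(-.025),30),amax=6)
E
```

```text
t 50.15 pos [ 424.8 -183.6    1.5] w 61.3 F [-0.2 -0.2 -2. ] | local dx,dy -0.2 -0.0 dyaw 0.002 tilt [-0. -0.]
28
[[[0, 0.0, 0.0, -0.02, 0.0, 0.0, 0.0], [0, 0.0, 0.0, -0.02, 0.0, 0.0, 0.0], [0, 0.0, 0.0, -0.02, 0.0, 0.0, 0.0], [0, 0.0, 0.0, -0.02, 0.0, 0.0, 0.0], [0, 0.0, 0.0, -0.02, 0.0, 0.0, 0.0], [0, 0.0, 0.0, -0.02, 0.0, 0.0, 0.0], [0, 0.0, 0.0, -0.02, 0.0, 0.0, 0.0], [0, -0.029, -0.0044, -0.0019, 0.0, -0.0, -0.003], [0, -0.029, -0.0045, -0.0019, 0.0, -0.0, -0.003], [0, -0.029, -0.0046, -0.0019, 0.0, -0.0, -0.003], [0, -0.029, -0.0047, -0.0019, 0.0, -0.0, -0.003], [0, -0.029, -0.0047, -0.0019, 0.0, -0.0, -0.003], [0, -0.0289, -0.0048, -0.0019, 0.0, -0.0, -0.003], [0, -0.0289, -0.0049, -0.0019, 0.0, -0.0, -0.003], [0, -0.0289, -0.005, -0.0019, 0.0, -0.0, -0.003], [0, -0.0289, -0.0051, -0.0019, 0.0, -0.0, -0.003], [0, -0.0289, -0.0051, -0.0019, 0.0, -0.0, -0.003], [0, -0.0272, 0.0016, 0.0027, 0.0, 0.0, -0.005], [0, -0.0272, 0.0014, 0.0027, 0.0, 0.0, -0.005], [0, -0.0272, 0.0013, 0.0027, 0.0, 0.0, -0.005]]]
[[[0, -0.0273, 0.0012, 0.0027, 0.0, 0.0, -0.005], [0, -0.0273, 0.001, 0.0027, 0.0, 0.0, -0.005], [0, -0.0273, 0.0009, 0.0027, 0.0, 0.0, -0.005], [0, -0.0273, 0.0007, 0.0027, 0.0, 0.0, -0.005], [0, -0.0273, 0.0006, 0.0027, 0.0, 0.0, -0.005], [0, -0.0273, 0.0005, 0.0027, 0.0, 0.0, -0.005], [0, -0.0273, 0.0003, 0.0027, 0.0, 0.0, -0.005], [0, -0.0273, 0.0002, 0.0027, 0.0, 0.0, -0.005]]]
```

>>> drive_tool:
  moves:
    - [[0, 0, 0, -0.02, 0, 0, 0], [0, 0, 0, -0.02, 0, 0, 0], [0, 0, 0, -0.02, 0, 0, 0], [0, 0, 0, -0.02, 0, 0, 0], [0, 0, 0, -0.02, 0, 0, 0], [0, 0, 0, -0.02, 0, 0, 0], [0, 0, 0, -0.02, 0, 0, 0], [0, -0.029, -0.0044, -0.0019, 0, 0, -0.003], [0, -0.029, -0.0045, -0.0019, 0, 0, -0.003], [0, -0.029, -0.0046, -0.0019, 0, 0, -0.003], [0, -0.029, -0.0047, -0.0019, 0, 0, -0.003], [0, -0.029, -0.0047, -0.0019, 0, 0, -0.003], [0, -0.0289, -0.0048, -0.0019, 0, 0, -0.003], [0, -0.0289, -0.0049, -0.0019, 0, 0, -0.003], [0, -0.0289, -0.005, -0.0019, 0, 0, -0.003], [0, -0.0289, -0.0051, -0.0019, 0, 0, -0.003], [0, -0.0289, -0.0051, -0.0019, 0, 0, -0.003], [0, 0, 0, 0, 0, 0, 0]]

```text
clock: 52.0
position: [498.1, 110.7, 164.3]
ee_rot: [-0.677, 0.736, 0.003, -0.002]
contact_force: [0.1, 0.6, -2.0]
gripper_width: 61.6
```

```bash
python3 - <<'E'
from ov import *
lock([506.8,426],-.025)
plan(0,([506.8,415,125],Rg(-.025),30),amax=6)
E
```

```text
t 52.0 pos [498.1 110.7 164.3] w 61.6 F [ 0.1  0.6 -2. ] | local dx,dy -0.8 -315.5 dyaw -0.058 tilt [-0.007  0.003]
11
[[[0, -0.0276, 0.0015, 0.0036, 0.001, 0.0, -0.005], [0, -0.0276, 0.0013, 0.0036, 0.001, 0.0, -0.005], [0, -0.0276, 0.0012, 0.0036, 0.001, 0.0, -0.005], [0, -0.0277, 0.0011, 0.0036, 0.001, 0.0, -0.005], [0, -0.0277, 0.0009, 0.0036, 0.001, 0.0, -0.005], [0, -0.0277, 0.0008, 0.0036, 0.001, 0.0, -0.005], [0, -0.0277, 0.0006, 0.0036, 0.001, 0.0, -0.005], [0, -0.0277, 0.0005, 0.0036, 0.001, 0.0, -0.005], [0, -0.0277, 0.0003, 0.0036, 0.001, 0.0, -0.005], [0, -0.0277, 0.0002, 0.0036, 0.001, 0.0, -0.005], [0, -0.0277, 0.0, 0.0036, 0.001, 0.0, -0.005]]]
```

>>> drive_tool:
  moves:
    - [[0, -0.0276, 0.0015, 0.0036, 0.001, 0, -0.005], [0, -0.0276, 0.0013, 0.0036, 0.001, 0, -0.005], [0, -0.0276, 0.0012, 0.0036, 0.001, 0, -0.005], [0, -0.0277, 0.0011, 0.0036, 0.001, 0, -0.005], [0, -0.0277, 0.0009, 0.0036, 0.001, 0, -0.005], [0, -0.0277, 0.0008, 0.0036, 0.001, 0, -0.005], [0, -0.0277, 0.0006, 0.0036, 0.001, 0, -0.005], [0, -0.0277, 0.0005, 0.0036, 0.001, 0, -0.005], [0, -0.0277, 0.0003, 0.0036, 0.001, 0, -0.005], [0, -0.0277, 0.0002, 0.0036, 0.001, 0, -0.005], [0, 0, 0, 0, 0, 0, 0], [0, 0, 0, 0, 0, 0, 0]]

```text
clock: 53.2
position: [501.5, 389.2, 120.5]
ee_rot: [-0.693, 0.72, 0.001, -0.006]
contact_force: [-0.0, -0.4, -1.9]
gripper_width: 61.5
```

```bash
python3 - <<'E'
from ov import *
lock([506.8,426],-.025)
plan(0,([506.8,426,110],Rg(-.025),15),amax=6)
E
```

```text
t 53.2 pos [501.5 389.2 120.5] w 61.5 F [-0.  -0.4 -1.9] | local dx,dy -4.4 -36.9 dyaw -0.013 tilt [-0.01  -0.007]
3
[[[0, -0.0124, -0.0013, 0.0034, 0.003, -0.002, -0.004], [0, -0.0123, -0.0014, 0.0034, 0.003, -0.002, -0.004], [0, -0.0123, -0.0014, 0.0035, 0.003, -0.002, -0.004]]]
```

>>> drive_tool:
  moves:
    - [[0, -0.0124, -0.0013, 0.0034, 0.003, -0.002, -0.004], [0, -0.0123, -0.0014, 0.0034, 0.003, -0.002, -0.004], [0, -0.0115, -0.0014, 0.0035, 0.003, -0.002, -0.004], [0, 0, 0, 0, 0, 0, 0], [0, 0, 0, 0, 0, 0, 0]]

```text
clock: 53.7
position: [507.4, 425.3, 108.8]
ee_rot: [-0.697, 0.717, -0.0, -0.001]
contact_force: [-0.2, 0.1, -2.6]
gripper_width: 61.5
```

```bash
python3 - <<'E'
from ov import *
lock([506.8,426],-.025)
plan(0,([506.8,426,80],Rg(-.025),10),amax=6)
s=arm.read_state();P=np.array(s['position'])
L=[(P[0],P[1],-.025,P[2]-1.5+47,(0,0,255)),(506.8,426,-.025,55,(0,255,0))]
ov('top','top34',(160,230,90,170),L);ov('side','side34',(270,380,150,260),L,f=5)
E
```

```text
t 53.7 pos [507.4 425.3 108.8] w 61.5 F [-0.2  0.1 -2.6] | local dx,dy 0.6 -0.7 dyaw -0.003 tilt [-0.002 -0.002]
3
[[[0, -0.0003, 0.0002, 0.0096, 0.001, -0.001, -0.001], [0, -0.0002, 0.0002, 0.0096, 0.001, -0.001, -0.001], [0, -0.0002, 0.0002, 0.0096, 0.001, -0.001, -0.001]]]
```

>>> drive_tool:
  moves:
    - [[0, -0.0003, 0.0002, 0.0096, 0, 0, 0], [0, -0.0002, 0.0002, 0.0096, 0, 0, 0], [0, -0.0002, 0.0002, 0.0096, 0, 0, 0], [0, 0, 0, 0, 0, 0, 0], [0, 0, 0, 0, 0, 0, 0]]

```text
clock: 54.3
position: [506.4, 424.3, 77.3]
ee_rot: [-0.697, 0.717, -0.0, -0.002]
contact_force: [-1.0, 0.7, -1.4]
gripper_width: 61.2
```

```bash
python3 - <<'E'
from ov import *
lock([506.8,426],-.025)
E
```

```text
t 54.3 pos [506.4 424.3  77.3] w 61.2 F [-1.   0.7 -1.4] | local dx,dy -0.3 -1.7 dyaw -0.005 tilt [-0.003 -0.003]
```

>>> drive_tool:
  moves:
    - [[0, -0.0012, -0.0002, 0.006, 0, -0.002, -0.003], [0, 0, 0, 0, 0, 0, 0], [0, 0, 0, 0.003, 0, 0, 0], [0, 0, 0, 0, 0, 0, 0], [0, 0, 0, 0, 0, 0, 0]]

```text
clock: 54.8
position: [507.0, 426.0, 68.1]
ee_rot: [-0.698, 0.716, 0.001, -0.0]
contact_force: [1.1, -0.9, -1.3]
gripper_width: 61.2
```

```bash
python3 - <<'E'
from ov import *
lock([506.8,426],-.025)
E
```

```text
t 54.8 pos [507.  426.   68.1] w 61.2 F [ 1.1 -0.9 -1.3] | local dx,dy 0.2 -0.0 dyaw -0.001 tilt [-0.002  0.   ]
```

Well aligned; lower.

>>> drive_tool:
  moves:
    - [[0, 0, 0, 0.004, 0, 0, 0], [0, 0, 0, 0.004, 0, 0, 0], [0, 0, 0, 0.003, 0, 0, 0], [0, 0, 0, 0.002, 0, 0, 0]]

```text
clock: 55.2
position: [507.4, 426.5, 56.3]
ee_rot: [-0.698, 0.716, 0.001, 0.0]
contact_force: [-4.4, -2.4, 14.0]
gripper_width: 61.6
```

```bash
python3 - <<'E'
from ov import *
lock([506.8,426],-.025)
E
```

```text
t 55.2 pos [507.4 426.5  56.3] w 61.6 F [-4.4 -2.4 14. ] | local dx,dy 0.6 0.5 dyaw -0.0 tilt [-0.     0.001]
```

Seated at 56.3 (expected 56.5). Release and go for case a.

>>> drive_tool:
  moves:
    - [[1, 0, 0, 0, 0, 0, 0], [1, 0, 0, 0, 0, 0, 0], [1, 0, 0, 0, 0, 0, 0], [1, 0, 0, 0, 0, 0, 0], [1, 0, 0, -0.02, 0, 0, 0], [1, 0, 0, 0, 0, 0, 0], [1, 0, 0, -0.03, 0, 0, 0], [1, 0, 0, -0.03, 0, 0, 0], [1, 0, 0, -0.03, 0, 0, 0], [1, 0, 0, 0, 0, 0, 0]]

```text
clock: 56.2
position: [507.4, 425.9, 167.3]
ee_rot: [-0.698, 0.716, 0.0, -0.001]
contact_force: [0.5, -0.1, 0.5]
gripper_width: 85.4
```

```bash
python3 - <<'E'
from ov import *
st()
L=[(507.1,426.3,-.025,102,(0,0,255))]
ov('top','top35',(140,220,90,170),L,f=7);ov('side','side35',(270,380,150,260),L,f=5)
plan(1,([560,100,170],Rg(.1)),([615.2,-194.4,130],Rg(.185)),dmax=40)
E
python3 m.py 35 | head -4
```

```text
t 56.2 pos [507.4 425.9 167.3] w 85.4 F [ 0.5 -0.1  0.5] j [ 9.420e-01  4.950e-01  2.100e-02 -1.000e-03 -1.099e+00 -9.670e-01]
[[-0.026, -1.0, -0.002], [-1.0, 0.026, -0.001], [0.001, 0.002, -1.0]]
17
[[[1, 0.0358, -0.007, -0.0006, 0.001, -0.001, -0.014], [1, 0.0359, -0.0065, -0.0006, 0.001, -0.001, -0.014], [1, 0.036, -0.006, -0.0007, 0.001, -0.001, -0.014], [1, 0.0361, -0.0055, -0.0007, 0.001, -0.001, -0.014], [1, 0.0362, -0.005, -0.0007, 0.001, -0.001, -0.014], [1, 0.0363, -0.0045, -0.0007, 0.001, -0.001, -0.014], [1, 0.0363, -0.004, -0.0008, 0.001, -0.001, -0.014], [1, 0.0364, -0.0035, -0.0008, 0.001, -0.001, -0.014], [1, 0.0364, -0.003, -0.0008, 0.001, -0.001, -0.014], [1, 0.0373, -0.0032, 0.005, 0.0, 0.0, -0.011], [1, 0.0373, -0.0028, 0.005, 0.0, 0.0, -0.011], [1, 0.0374, -0.0024, 0.005, 0.0, 0.0, -0.011], [1, 0.0374, -0.002, 0.005, 0.0, 0.0, -0.011], [1, 0.0374, -0.0016, 0.005, 0.0, 0.0, -0.011], [1, 0.0374, -0.0012, 0.005, 0.0, 0.0, -0.011], [1, 0.0374, -0.0008, 0.005, 0.0, 0.0, -0.011], [1, 0.0374, -0.0004, 0.005, 0.0, 0.0, -0.011]]]
case_a (array([ 6.15084e+02, -1.94421e+02,  1.85000e-01]), np.float64(-427.9)) top (array([ 6.15385e+02, -1.94333e+02,  1.85000e-01]), np.float64(-313.2)) side (array([ 6.13787e+02, -1.95146e+02,  1.81000e-01]), np.float64(-120.1))
case_b (array([ 4.64098e+02, -1.78221e+02, -2.28000e-01]), np.float64(-61.1)) top (array([ 448.218, -154.731,   -0.6  ]), np.float64(-1.5)) side (array([ 4.65134e+02, -1.73471e+02, -2.31000e-01]), np.float64(-59.8))
case_c (array([384.463, 328.888,   0.931]), np.float64(-36.9)) top (array([321.082, 321.21 ,   0.988]), np.float64(-33.8)) side (array([382.024, 325.482,   0.96 ]), np.float64(-35.7))
open (array([6.11773e+02, 1.90755e+02, 2.79000e-01]), np.float64(-337.5)) top (array([6.11650e+02, 1.90812e+02, 2.74000e-01]), np.float64(-292.1)) side (array([ 5.98135e+02,  1.27826e+02, -2.99000e-01]), np.float64(-102.1))
```

>>> drive_tool:
  moves:
    - [[1, 0.0358, -0.007, -0.0006, 0, 0, -0.014], [1, 0.0359, -0.0065, -0.0006, 0, 0, -0.014], [1, 0.036, -0.006, -0.0007, 0, 0, -0.014], [1, 0.0361, -0.0055, -0.0007, 0, 0, -0.014], [1, 0.0362, -0.005, -0.0007, 0, 0, -0.014], [1, 0.0363, -0.0045, -0.0007, 0, 0, -0.014], [1, 0.0363, -0.004, -0.0008, 0, 0, -0.014], [1, 0.0364, -0.0035, -0.0008, 0, 0, -0.014], [1, 0.0364, -0.003, -0.0008, 0, 0, -0.014], [1, 0.0373, -0.0032, 0.003, 0, 0, -0.011], [1, 0.0373, -0.0028, 0.003, 0, 0, -0.011], [1, 0.0374, -0.0024, 0.003, 0, 0, -0.011], [1, 0.0374, -0.002, 0.003, 0, 0, -0.011], [1, 0.0374, -0.0016, 0.003, 0, 0, -0.011], [1, 0.0374, -0.0012, 0.003, 0, 0, -0.011], [1, 0.0374, -0.0008, 0.003, 0, 0, -0.011], [1, 0, 0, 0, 0, 0, 0], [1, 0, 0, 0, 0, 0, 0]]

```text
clock: 58.1
position: [597.7, -183.5, 121.3]
ee_rot: [0.769, -0.639, -0.016, 0.026]
contact_force: [0.0, 0.6, 0.2]
gripper_width: 85.7
```

```bash
python3 - <<'E'
from ov import *
lock([615.2,-194.4],.185)
snap('top','top36');snap('side','side36')
plan(1,([615.2,-194.4,100],Rg(.185)),dmax=25)
E
python3 m.py 36 | grep -e case_a -e open
```

```text
t 58.1 pos [ 597.7 -183.5  121.3] w 85.7 F [0.  0.6 0.2] | local dx,dy -15.2 13.9 dyaw -0.002 tilt [-0.058 -0.019]
2
[[[1, 0.0073, -0.0081, 0.0105, 0.03, -0.004, 0.0], [1, 0.0074, -0.0078, 0.0107, 0.03, -0.004, 0.0]]]
case_a (array([ 6.15610e+02, -1.95449e+02,  1.79000e-01]), np.float64(-180.7)) top (array([ 6.03712e+02, -1.81848e+02, -1.26000e-01]), np.float64(-110.7)) side (array([ 6.14830e+02, -1.95855e+02,  1.80000e-01]), np.float64(-73.5))
open (array([6.11243e+02, 1.91043e+02, 2.75000e-01]), np.float64(-408.3)) top (array([6.11627e+02, 1.90936e+02, 2.79000e-01]), np.float64(-255.8)) side (array([6.10363e+02, 1.91127e+02, 2.75000e-01]), np.float64(-157.1))
```

>>> drive_tool:
  moves:
    - [[1, 0.0073, -0.0081, 0.0095, 0.03, -0.004, 0], [1, 0.0068, -0.007, 0.0095, 0.03, -0.004, 0], [1, 0, 0, 0, 0, 0, 0], [1, 0, 0, 0, 0, 0, 0]]

```text
clock: 58.6
position: [614.8, -189.0, 102.0]
ee_rot: [0.772, -0.636, 0.0, -0.0]
contact_force: [-0.2, 0.0, 0.0]
gripper_width: 85.4
```

```bash
python3 - <<'E'
from ov import *
lock([615.2,-194.4],.185)
plan(1,([615.2,-194.4,70],Rg(.185)),dmax=15)
E
```

```text
t 58.6 pos [ 614.8 -189.   102. ] w 85.4 F [-0.2  0.   0. ] | local dx,dy 0.6 5.4 dyaw 0.007 tilt [0.001 0.   ]
3
[[[1, 0.0018, 0.0002, 0.0107, -0.0, 0.0, 0.002], [1, 0.0018, 0.0002, 0.0107, -0.0, 0.0, 0.002], [1, 0.0018, 0.0002, 0.0107, -0.0, 0.0, 0.002]]]
```

>>> drive_tool:
  moves:
    - [[1, 0.0018, 0.0002, 0.0107, 0, 0, 0.002], [1, 0.0018, 0.0002, 0.0107, 0, 0, 0.002], [1, 0.0018, 0.0002, 0.0107, 0, 0, 0.002], [1, 0, 0, 0, 0, 0, 0], [1, 0, 0, 0, 0, 0, 0]]

```text
clock: 59.1
position: [615.2, -192.5, 67.7]
ee_rot: [0.771, -0.637, -0.0, 0.0]
contact_force: [0.3, -0.1, 0.7]
gripper_width: 85.3
```

```bash
python3 - <<'E'
from ov import *
lock([615.2,-194.4],.185)
plan(1,([615.2,-194.4,1],Rg(.185)),dmax=12)
E
```

```text
t 59.1 pos [ 615.2 -192.5   67.7] w 85.3 F [ 0.3 -0.1  0.7] | local dx,dy 0.3 1.8 dyaw 0.004 tilt [-0.  0.]
6
[[[1, 0.0003, 0.0001, 0.0111, 0.0, 0.0, 0.001], [1, 0.0003, 0.0001, 0.0111, 0.0, 0.0, 0.001], [1, 0.0003, 0.0001, 0.0111, 0.0, 0.0, 0.001], [1, 0.0003, 0.0001, 0.0111, 0.0, 0.0, 0.001], [1, 0.0003, 0.0001, 0.0111, 0.0, 0.0, 0.001], [1, 0.0003, 0.0001, 0.0111, 0.0, 0.0, 0.001]]]
```

>>> drive_tool:
  moves:
    - [[1, 0.0008, 0.0001, 0.0111, 0, 0, 0.001], [1, 0.0005, 0.0001, 0.0111, 0, 0, 0.001], [1, 0.0003, 0.0001, 0.0111, 0, 0, 0.001], [1, 0, 0, 0, 0, 0, 0], [1, 0, 0, 0, 0, 0, 0]]

```text
clock: 59.6
position: [615.0, -194.5, 31.1]
ee_rot: [0.769, -0.639, -0.0, 0.0]
contact_force: [-0.1, -1.1, 0.2]
gripper_width: 85.2
```

```bash
python3 - <<'E'
from ov import *
lock([615.2,-194.4],.185)
plan(1,([615.2,-194.4,1],Rg(.185)),dmax=12)
E
```

```text
t 59.6 pos [ 615.  -194.5   31.1] w 85.2 F [-0.1 -1.1  0.2] | local dx,dy -0.2 -0.1 dyaw 0.0 tilt [-0.001  0.   ]
3
[[[1, -0.0, -0.0001, 0.01, 0.0, 0.0, 0.0], [1, -0.0, -0.0001, 0.01, 0.0, 0.0, 0.0], [1, -0.0, -0.0001, 0.01, 0.0, 0.0, 0.0]]]
```

>>> drive_tool:
  moves:
    - [[1, 0, 0, 0.01, 0, 0, 0], [1, 0, 0, 0.01, 0, 0, 0], [1, 0, 0, 0.008, 0, 0, 0], [1, 0, 0, 0, 0, 0, 0], [1, 0, 0, 0, 0, 0, 0], [0, 0, 0, 0, 0, 0, 0], [0, 0, 0, 0, 0, 0, 0], [0, 0, 0, 0, 0, 0, 0], [0, 0, 0, 0, 0, 0, 0], [0, 0, 0, 0, 0, 0, 0], [0, 0, 0, 0, 0, 0, 0]]

```text
clock: 60.7
position: [615.1, -194.4, 1.3]
ee_rot: [0.769, -0.639, -0.0, 0.0]
contact_force: [0.2, -0.4, -2.5]
gripper_width: 61.4
```

```bash
python3 - <<'E'
from ov import *
lock([615.2,-194.4],.185)
s=arm.read_state();P=np.array(s['position']);r=R.from_quat(s['ee_rot'])
plan(0,(P+[0,0,180],r,20),([560,100,190],Rg(.09),30),([506.8,400,185],Rg(-.025),30),amax=6)
E
```

```text
t 60.7 pos [ 615.1 -194.4    1.3] w 61.4 F [ 0.2 -0.4 -2.5] | local dx,dy -0.1 0.0 dyaw 0.0 tilt [-0.  0.]
30
[[[0, -0.0, 0.0, -0.02, 0.0, 0.0, 0.0], [0, -0.0, 0.0, -0.02, 0.0, 0.0, 0.0], [0, -0.0, 0.0, -0.02, 0.0, 0.0, 0.0], [0, -0.0, 0.0, -0.02, 0.0, 0.0, 0.0], [0, -0.0, 0.0, -0.02, 0.0, 0.0, 0.0], [0, -0.0, 0.0, -0.02, 0.0, 0.0, 0.0], [0, -0.0, 0.0, -0.02, 0.0, 0.0, 0.0], [0, -0.0, 0.0, -0.02, 0.0, 0.0, 0.0], [0, -0.0, 0.0, -0.02, 0.0, 0.0, 0.0], [0, -0.0299, -0.0, -0.0009, 0.0, 0.0, 0.01], [0, -0.0299, 0.0003, -0.0009, 0.0, 0.0, 0.01], [0, -0.0299, 0.0006, -0.0009, 0.0, 0.0, 0.01], [0, -0.0299, 0.0008, -0.0009, 0.0, 0.0, 0.01], [0, -0.0299, 0.0011, -0.0009, 0.0, 0.0, 0.01], [0, -0.0299, 0.0014, -0.0009, 0.0, 0.0, 0.01], [0, -0.0299, 0.0017, -0.0009, 0.0, 0.0, 0.01], [0, -0.0299, 0.002, -0.0009, 0.0, 0.0, 0.01], [0, -0.0299, 0.0023, -0.0009, 0.0, 0.0, 0.01], [0, -0.0298, 0.0026, -0.0009, 0.0, 0.0, 0.01], [0, -0.0276, 0.0024, 0.0005, 0.0, 0.0, 0.01]]]
[[[0, -0.0276, 0.0027, 0.0005, 0.0, 0.0, 0.01], [0, -0.0275, 0.0029, 0.0005, 0.0, 0.0, 0.01], [0, -0.0275, 0.0032, 0.0005, 0.0, 0.0, 0.01], [0, -0.0275, 0.0035, 0.0005, 0.0, 0.0, 0.01], [0, -0.0274, 0.0038, 0.0005, 0.0, 0.0, 0.01], [0, -0.0274, 0.0041, 0.0005, 0.0, 0.0, 0.01], [0, -0.0274, 0.0044, 0.0005, 0.0, 0.0, 0.01], [0, -0.0273, 0.0047, 0.0005, 0.0, 0.0, 0.01], [0, -0.0273, 0.0049, 0.0005, 0.0, 0.0, 0.01], [0, -0.0272, 0.0052, 0.0005, 0.0, 0.0, 0.01]]]
```

>>> drive_tool:
  moves:
    - [[0, 0, 0, -0.02, 0, 0, 0], [0, 0, 0, -0.02, 0, 0, 0], [0, 0, 0, -0.02, 0, 0, 0], [0, 0, 0, -0.02, 0, 0, 0], [0, 0, 0, -0.02, 0, 0, 0], [0, 0, 0, -0.02, 0, 0, 0], [0, 0, 0, -0.02, 0, 0, 0], [0, 0, 0, -0.02, 0, 0, 0], [0, 0, 0, -0.01, 0, 0, 0], [0, -0.0299, 0, -0.0009, 0, 0, 0.01], [0, -0.0299, 0.0003, -0.0009, 0, 0, 0.01], [0, -0.0299, 0.0006, -0.0009, 0, 0, 0.01], [0, -0.0299, 0.0008, -0.0009, 0, 0, 0.01], [0, -0.0299, 0.0011, -0.0009, 0, 0, 0.01], [0, -0.0299, 0.0014, -0.0009, 0, 0, 0.01], [0, -0.0299, 0.0017, -0.0009, 0, 0, 0.01], [0, -0.0299, 0.002, -0.0009, 0, 0, 0.01], [0, -0.0299, 0.0023, -0.0009, 0, 0, 0.01], [0, -0.0298, 0.0026, -0.0009, 0, 0, 0.01], [0, 0, 0, 0, 0, 0, 0]]

```text
clock: 62.7
position: [553.8, 110.2, 178.7]
ee_rot: [0.732, -0.681, -0.008, 0.005]
contact_force: [0.8, 0.1, -2.5]
gripper_width: 61.3
```

```bash
python3 - <<'E'
from ov import *
lock([506.8,426],-.025)
plan(0,([506.8,405,180],Rg(-.025),30),amax=6)
E
```

```text
t 62.7 pos [553.8 110.2 178.7] w 61.3 F [ 0.8  0.1 -2.5] | local dx,dy 54.9 -314.5 dyaw 0.098 tilt [-0.019  0.003]
10
[[[0, -0.0297, 0.0025, 0.0001, 0.002, 0.0, 0.01], [0, -0.0297, 0.0028, 0.0, 0.002, 0.0, 0.01], [0, -0.0297, 0.0031, 0.0, 0.002, 0.0, 0.01], [0, -0.0297, 0.0034, 0.0, 0.002, 0.0, 0.01], [0, -0.0296, 0.0037, -0.0, 0.002, 0.0, 0.01], [0, -0.0296, 0.004, -0.0, 0.002, 0.0, 0.01], [0, -0.0295, 0.0043, -0.0, 0.002, 0.0, 0.01], [0, -0.0295, 0.0046, -0.0001, 0.002, 0.0, 0.01], [0, -0.0295, 0.0049, -0.0001, 0.002, 0.0, 0.01], [0, -0.0294, 0.0051, -0.0001, 0.002, 0.0, 0.01]]]
```

>>> drive_tool:
  moves:
    - [[0, -0.0297, 0.0025, 0, 0.002, 0, 0.01], [0, -0.0297, 0.0028, 0, 0.002, 0, 0.01], [0, -0.0297, 0.0031, 0, 0.002, 0, 0.01], [0, -0.0297, 0.0034, 0, 0.002, 0, 0.01], [0, -0.0296, 0.0037, 0, 0.002, 0, 0.01], [0, -0.0296, 0.004, 0, 0.002, 0, 0.01], [0, -0.0295, 0.0043, 0, 0.002, 0, 0.01], [0, -0.0295, 0.0046, 0, 0.002, 0, 0.01], [0, -0.0295, 0.0049, 0, 0.002, 0, 0.01], [0, 0, 0, 0, 0, 0, 0], [0, 0, 0, 0, 0, 0, 0]]

```text
clock: 63.8
position: [508.7, 379.3, 172.1]
ee_rot: [-0.698, 0.716, 0.003, -0.006]
contact_force: [0.2, 0.2, -1.8]
gripper_width: 61.3
```

```bash
python3 - <<'E'
from ov import *
lock([507,426.1],-.025)
snap('side','side37'); snap('top','top37')
plan(0,([507,426.1,160],Rg(-.025),20),amax=6)
E
```

```text
t 63.8 pos [508.7 379.3 172.1] w 61.3 F [ 0.2  0.2 -1.8] | local dx,dy 2.8 -46.8 dyaw -0.001 tilt [-0.012 -0.004]
3
[[[0, -0.0158, 0.001, 0.004, 0.004, -0.001, -0.001], [0, -0.0158, 0.001, 0.0041, 0.004, -0.001, -0.001], [0, -0.0158, 0.001, 0.0041, 0.004, -0.001, -0.001]]]
```

Stack still standing; continue over it.

>>> drive_tool:
  moves:
    - [[0, -0.0158, 0.001, 0.002, 0.004, -0.001, 0], [0, -0.0158, 0.001, 0.002, 0.004, -0.001, 0], [0, -0.0145, 0.001, 0.002, 0.004, -0.001, 0], [0, 0, 0, 0, 0, 0, 0], [0, 0, 0, 0, 0, 0, 0]]

```text
clock: 64.4
position: [508.0, 425.8, 165.6]
ee_rot: [-0.696, 0.718, -0.001, -0.0]
contact_force: [-0.0, -0.8, -2.6]
gripper_width: 61.6
```

```bash
python3 - <<'E'
from ov import *
lock([507,426.1],-.025)
plan(0,([507,426.1,125],Rg(-.025),10),amax=6)
s=arm.read_state();P=np.array(s['position'])
L=[(P[0],P[1],-.025,P[2]-1.3+47,(0,0,255)),(507,426.1,-.025,102,(0,255,0))]
ov('top','top38',(130,230,70,170),L,f=6);ov('side','side38',(250,380,140,260),L,f=4)
E
```

```text
t 64.4 pos [508.  425.8 165.6] w 61.6 F [-0.  -0.8 -2.6] | local dx,dy 1.0 -0.3 dyaw -0.005 tilt [ 0.    -0.001]
5
[[[0, -0.0001, 0.0002, 0.0081, -0.0, -0.0, -0.001], [0, -0.0001, 0.0002, 0.0081, -0.0, -0.0, -0.001], [0, -0.0001, 0.0002, 0.0081, -0.0, -0.0, -0.001], [0, -0.0001, 0.0002, 0.0081, -0.0, -0.0, -0.001], [0, -0.0001, 0.0002, 0.0081, -0.0, -0.0, -0.001]]]
```

>>> drive_tool:
  moves:
    - [[0, -0.0001, 0.0004, 0.0085, 0, 0, 0], [0, -0.0003, 0.0002, 0.0085, 0, 0, 0], [0, -0.0003, 0, 0.0085, 0, 0, 0], [0, -0.0003, 0, 0.0085, 0, 0, 0], [0, -0.0003, 0, 0.006, 0, 0, 0], [0, 0, 0, 0, 0, 0, 0], [0, 0, 0, 0, 0, 0, 0]]

```text
clock: 65.2
position: [507.3, 424.9, 121.1]
ee_rot: [-0.696, 0.718, -0.001, -0.002]
contact_force: [0.4, 0.2, -2.0]
gripper_width: 61.1
```

```bash
python3 - <<'E'
from ov import *
lock([507,426.1],-.025)
E
```

```text
t 65.2 pos [507.3 424.9 121.1] w 61.1 F [ 0.4  0.2 -2. ] | local dx,dy 0.3 -1.2 dyaw -0.007 tilt [-0.001 -0.003]
```

>>> drive_tool:
  moves:
    - [[0, -0.0008, 0.0002, 0.004, 0, -0.002, -0.005], [0, 0, 0, 0, 0, 0, 0], [0, 0, 0, 0.002, 0, 0, 0], [0, 0, 0, 0, 0, 0, 0], [0, 0, 0, 0, 0, 0, 0]]

```text
clock: 65.7
position: [507.6, 426.3, 115.9]
ee_rot: [-0.698, 0.716, 0.0, 0.0]
contact_force: [0.6, -0.0, -2.1]
gripper_width: 61.3
```

```bash
python3 - <<'E'
from ov import *
lock([507,426.1],-.025)
E
```

```text
t 65.7 pos [507.6 426.3 115.9] w 61.3 F [ 0.6 -0.  -2.1] | local dx,dy 0.6 0.2 dyaw -0.001 tilt [0.001 0.001]
```

>>> drive_tool:
  moves:
    - [[0, 0, 0.0003, 0.004, 0, 0, 0], [0, 0, 0, 0.004, 0, 0, 0], [0, 0, 0, 0.003, 0, 0, 0], [0, 0, 0, 0.003, 0, 0, 0]]

```text
clock: 66.1
position: [507.7, 426.8, 103.2]
ee_rot: [-0.698, 0.716, -0.0, 0.001]
contact_force: [-5.6, -1.3, 17.1]
gripper_width: 61.3
```

```bash
python3 - <<'E'
from ov import *
lock([507,426.1],-.025)
E
```

```text
t 66.1 pos [507.7 426.8 103.2] w 61.3 F [-5.6 -1.3 17.1] | local dx,dy 0.6 0.7 dyaw -0.001 tilt [0.002 0.001]
```

Seated (103.2 vs 103.3). Release, rise, and inspect.

>>> drive_tool:
  moves:
    - [[1, 0, 0, 0, 0, 0, 0], [1, 0, 0, 0, 0, 0, 0], [1, 0, 0, 0, 0, 0, 0], [1, 0, 0, 0, 0, 0, 0], [1, 0, 0, -0.02, 0, 0, 0], [1, 0, 0, 0, 0, 0, 0], [1, 0, 0, -0.03, 0, 0, 0], [1, 0, 0, -0.03, 0, 0, 0], [1, 0, 0, -0.03, 0, 0, 0], [1, 0, 0, 0, 0, 0, 0]]

```text
clock: 67.1
position: [507.6, 426.4, 214.4]
ee_rot: [-0.698, 0.716, -0.001, 0.0]
contact_force: [-0.4, -0.1, -0.2]
gripper_width: 85.1
```

```bash
python3 - <<'E'
from ov import *
st()
L=[(507.3,426.5,-.025,149,(0,0,255))]
ov('side','side39',(250,380,140,260),L,f=4); snap('top','top39')
plan(1,([570,320,190],Rg(.12)),([611.5,190.9,150],Rg(.276)),dmax=35)
E
python3 m.py 39 | grep open
```

```text
t 67.1 pos [507.6 426.4 214.4] w 85.1 F [-0.4 -0.1 -0.2] j [ 9.430e-01  4.600e-01  8.400e-02  1.000e-03 -1.195e+00 -9.690e-01]
[[-0.026, -1.0, 0.001], [-1.0, 0.026, -0.001], [0.001, -0.001, -1.0]]
9
[[[1, 0.0257, -0.0168, 0.005, 0.002, -0.002, -0.037], [1, 0.0263, -0.0159, 0.005, 0.002, -0.002, -0.037], [1, 0.0269, -0.0149, 0.0049, 0.002, -0.002, -0.037], [1, 0.0274, -0.0139, 0.0049, 0.002, -0.002, -0.037], [1, 0.0266, -0.0051, 0.008, 0.0, 0.0, -0.031], [1, 0.0268, -0.0043, 0.008, 0.0, 0.0, -0.031], [1, 0.0269, -0.0035, 0.008, 0.0, 0.0, -0.031], [1, 0.027, -0.0026, 0.008, 0.0, 0.0, -0.031], [1, 0.0271, -0.0018, 0.008, 0.0, 0.0, -0.031]]]
open (array([6.11653e+02, 1.90847e+02, 2.72000e-01]), np.float64(-317.3)) top (array([6.11633e+02, 1.90757e+02, 2.79000e-01]), np.float64(-288.5)) side (array([ 6.12313e+02,  2.13710e+02, -1.20000e-02]), np.float64(-82.0))
```

>>> drive_tool:
  moves:
    - [[1, 0.0257, -0.0168, 0, 0.002, -0.002, -0.037], [1, 0.0263, -0.0159, 0, 0.002, -0.002, -0.037], [1, 0.0269, -0.0149, 0, 0.002, -0.002, -0.037], [1, 0.0274, -0.0139, 0.0049, 0.002, -0.002, -0.037], [1, 0.0266, -0.0051, 0.008, 0, 0, -0.031], [1, 0.0268, -0.0043, 0.008, 0, 0, -0.031], [1, 0.0269, -0.0035, 0.008, 0, 0, -0.031], [1, 0.027, -0.0026, 0.008, 0, 0, -0.031], [1, 0.025, -0.0018, 0.008, 0, 0, -0.031], [1, 0, 0, 0, 0, 0, 0], [1, 0, 0, 0, 0, 0, 0]]

```text
clock: 68.3
position: [607.2, 180.8, 142.1]
ee_rot: [0.801, -0.598, -0.007, 0.014]
contact_force: [0.0, 1.2, -0.0]
gripper_width: 85.2
```

```bash
python3 - <<'E'
from ov import *
lock([611.4,190.8],.276)
plan(1,([611.4,190.8,110],Rg(.276)),dmax=20)
E
```

```text
t 68.3 pos [607.2 180.8 142.1] w 85.2 F [ 0.   1.2 -0. ] | local dx,dy -6.8 -8.5 dyaw 0.012 tilt [-0.027 -0.014]
2
[[[1, -0.0043, -0.0039, 0.0159, 0.015, -0.003, 0.006], [1, -0.0042, -0.0037, 0.016, 0.015, -0.003, 0.006]]]
```

>>> drive_tool:
  moves:
    - [[1, -0.0043, -0.0036, 0.0159, 0.015, -0.003, 0.006], [1, -0.0042, -0.003, 0.016, 0.015, -0.003, 0.006], [1, 0, 0, 0, 0, 0, 0], [1, 0, 0, 0, 0, 0, 0]]

```text
clock: 68.7
position: [609.4, 193.0, 108.0]
ee_rot: [0.798, -0.602, -0.001, 0.0]
contact_force: [-0.1, -0.7, 1.6]
gripper_width: 85.3
```

```bash
python3 - <<'E'
from ov import *
lock([611.4,190.8],.276)
plan(1,([611.4,190.8,70],Rg(.276)),dmax=15)
E
```

```text
t 68.7 pos [609.4 193.  108. ] w 85.3 F [-0.1 -0.7  1.6] | local dx,dy -1.3 2.7 dyaw 0.002 tilt [-0.001  0.   ]
3
[[[1, 0.0009, -0.0004, 0.0127, 0.0, 0.0, 0.001], [1, 0.0009, -0.0004, 0.0127, 0.0, 0.0, 0.001], [1, 0.0009, -0.0004, 0.0127, 0.0, 0.0, 0.001]]]
```

>>> drive_tool:
  moves:
    - [[1, 0.0009, -0.0004, 0.0127, 0, 0, 0.001], [1, 0.0009, -0.0004, 0.0127, 0, 0, 0.001], [1, 0.0009, -0.0004, 0.0127, 0, 0, 0], [1, 0, 0, 0, 0, 0, 0], [1, 0, 0, 0, 0, 0, 0]]

```text
clock: 69.2
position: [611.9, 191.6, 67.8]
ee_rot: [0.798, -0.603, -0.0, -0.0]
contact_force: [0.0, 0.0, -0.5]
gripper_width: 85.3
```

```bash
python3 - <<'E'
from ov import *
lock([611.4,190.8],.276)
plan(1,([611.4,190.8,1],Rg(.276)),dmax=12)
E
```

```text
t 69.2 pos [611.9 191.6  67.8] w 85.3 F [ 0.   0.  -0.5] | local dx,dy 0.7 0.6 dyaw 0.001 tilt [-0.     0.001]
6
[[[1, 0.0001, 0.0001, 0.0111, -0.0, 0.0, 0.0], [1, 0.0001, 0.0001, 0.0111, -0.0, 0.0, 0.0], [1, 0.0001, 0.0001, 0.0111, -0.0, 0.0, 0.0], [1, 0.0001, 0.0001, 0.0111, -0.0, 0.0, 0.0], [1, 0.0001, 0.0001, 0.0111, -0.0, 0.0, 0.0], [1, 0.0001, 0.0001, 0.0111, -0.0, 0.0, 0.0]]]
```

>>> drive_tool:
  moves:
    - [[1, 0.0003, 0.0002, 0.0111, 0, 0, 0], [1, 0.0001, 0.0001, 0.0111, 0, 0, 0], [1, 0, 0, 0.0111, 0, 0, 0], [1, 0, 0, 0, 0, 0, 0], [1, 0, 0, 0, 0, 0, 0]]

```text
clock: 69.7
position: [611.9, 190.9, 31.6]
ee_rot: [0.798, -0.603, -0.0, -0.0]
contact_force: [0.1, -0.2, 0.8]
gripper_width: 85.8
```

```bash
python3 - <<'E'
from ov import *
lock([611.4,190.8],.276)
plan(1,([611.4,190.8,1],Rg(.276)),dmax=12)
E
```

```text
t 69.7 pos [611.9 190.9  31.6] w 85.8 F [ 0.1 -0.2  0.8] | local dx,dy 0.5 -0.0 dyaw 0.0 tilt [0.    0.001]
3
[[[1, -0.0, 0.0002, 0.0102, -0.0, 0.0, 0.0], [1, -0.0, 0.0002, 0.0102, -0.0, 0.0, 0.0], [1, -0.0, 0.0002, 0.0102, -0.0, 0.0, 0.0]]]
```

>>> drive_tool:
  moves:
    - [[1, 0, 0.0002, 0.0102, 0, 0, 0], [1, 0, 0.0002, 0.0102, 0, 0, 0], [1, 0, 0, 0.0085, 0, 0, 0], [1, 0, 0, 0, 0, 0, 0], [1, 0, 0, 0, 0, 0, 0], [0, 0, 0, 0, 0, 0, 0], [0, 0, 0, 0, 0, 0, 0], [0, 0, 0, 0, 0, 0, 0], [0, 0, 0, 0, 0, 0, 0], [0, 0, 0, 0, 0, 0, 0], [0, 0, 0, 0, 0, 0, 0]]

```text
clock: 70.8
position: [611.4, 191.1, 0.7]
ee_rot: [0.798, -0.603, -0.0, -0.001]
contact_force: [-0.9, 0.9, -0.9]
gripper_width: 61.2
```

```bash
python3 - <<'E'
from ov import *
lock([611.4,190.8],.276)
s=arm.read_state();P=np.array(s['position']);r=R.from_quat(s['ee_rot'])
plan(0,(P+[0,0,225],r,15),([580,300,225],Rg(.15),20),([515,390,215],Rg(-.025),20),amax=5)
E
```

```text
t 70.8 pos [611.4 191.1   0.7] w 61.2 F [-0.9  0.9 -0.9] | local dx,dy 0.1 0.2 dyaw 0.0 tilt [0.    0.001]
27
[[[0, -0.0, -0.0, -0.015, 0.0, 0.0, 0.0], [0, -0.0, -0.0, -0.015, 0.0, 0.0, 0.0], [0, -0.0, -0.0, -0.015, 0.0, 0.0, 0.0], [0, -0.0, -0.0, -0.015, 0.0, 0.0, 0.0], [0, -0.0, -0.0, -0.015, 0.0, 0.0, 0.0], [0, -0.0, -0.0, -0.015, 0.0, 0.0, 0.0], [0, -0.0, -0.0, -0.015, 0.0, 0.0, 0.0], [0, -0.0, -0.0, -0.015, 0.0, 0.0, 0.0], [0, -0.0, -0.0, -0.015, 0.0, 0.0, 0.0], [0, -0.0, -0.0, -0.015, 0.0, 0.0, 0.0], [0, -0.0, -0.0, -0.015, 0.0, 0.0, 0.0], [0, -0.0, -0.0, -0.015, 0.0, 0.0, 0.0], [0, -0.0, -0.0, -0.015, 0.0, 0.0, 0.0], [0, -0.0, -0.0, -0.015, 0.0, 0.0, 0.0], [0, -0.0, -0.0, -0.015, 0.0, 0.0, 0.0], [0, -0.0189, 0.0001, 0.0001, -0.0, 0.0, 0.021], [0, -0.0189, 0.0005, 0.0001, -0.0, 0.0, 0.021], [0, -0.0189, 0.0009, 0.0001, -0.0, 0.0, 0.021], [0, -0.0189, 0.0013, 0.0001, -0.0, 0.0, 0.021], [0, -0.0188, 0.0017, 0.0001, -0.0, 0.0, 0.021]]]
[[[0, -0.0188, 0.0021, 0.0001, -0.0, 0.0, 0.021], [0, -0.0165, 0.0085, 0.0017, 0.0, 0.0, 0.029], [0, -0.0162, 0.0089, 0.0017, 0.0, 0.0, 0.029], [0, -0.0159, 0.0094, 0.0017, 0.0, 0.0, 0.029], [0, -0.0156, 0.0099, 0.0017, 0.0, 0.0, 0.029], [0, -0.0154, 0.0103, 0.0017, 0.0, 0.0, 0.029], [0, -0.015, 0.0108, 0.0017, 0.0, 0.0, 0.029]]]
```

>>> drive_tool:
  moves:
    - [[0, 0, 0, -0.015, 0, 0, 0], [0, 0, 0, -0.015, 0, 0, 0], [0, 0, 0, -0.015, 0, 0, 0], [0, 0, 0, -0.015, 0, 0, 0], [0, 0, 0, -0.015, 0, 0, 0], [0, 0, 0, -0.015, 0, 0, 0], [0, 0, 0, -0.015, 0, 0, 0], [0, 0, 0, -0.015, 0, 0, 0], [0, 0, 0, -0.015, 0, 0, 0], [0, 0, 0, -0.015, 0, 0, 0], [0, 0, 0, -0.015, 0, 0, 0], [0, 0, 0, -0.015, 0, 0, 0], [0, 0, 0, -0.015, 0, 0, 0], [0, 0, 0, -0.015, 0, 0, 0], [0, 0, 0, -0.01, 0, 0, 0], [0, 0, 0, 0, 0, 0, 0]]

```text
clock: 72.4
position: [607.8, 188.4, 242.6]
ee_rot: [0.797, -0.603, -0.0, -0.002]
contact_force: [1.0, -0.3, -1.8]
gripper_width: 61.6
```

```bash
python3 - <<'E'
from ov import *
lock([611.4,190.8],.276)
for n,b in(('side',(150,290,150,290)),):
    im,d,p=snap(n,n+'40'); cv2.imwrite(f'pics/{n}40z.png',cv2.cvtColor(cv2.resize(im[b[0]:b[1],b[2]:b[3]],None,fx=4,fy=4,interpolation=cv2.INTER_CUBIC),cv2.COLOR_RGB2BGR))
plan(0,([580,300,222],Rg(.15),20),([515,390,215],Rg(-.025),20),amax=5)
E
```

```text
t 72.4 pos [607.8 188.4 242.6] w 61.6 F [ 1.  -0.3 -1.8] | local dx,dy -4.2 -1.3 dyaw -0.001 tilt [0.002 0.003]
12
[[[0, -0.0191, -0.0007, 0.0033, -0.0, 0.0, 0.021], [0, -0.0192, -0.0003, 0.0033, -0.0, 0.0, 0.021], [0, -0.0192, 0.0001, 0.0033, -0.0, 0.0, 0.021], [0, -0.0192, 0.0005, 0.0033, -0.0, 0.0, 0.021], [0, -0.0191, 0.0009, 0.0033, -0.0, 0.0, 0.021], [0, -0.0191, 0.0013, 0.0033, -0.0, 0.0, 0.021], [0, -0.0165, 0.0085, 0.0012, 0.0, 0.0, 0.029], [0, -0.0162, 0.0089, 0.0012, 0.0, 0.0, 0.029], [0, -0.0159, 0.0094, 0.0012, 0.0, 0.0, 0.029], [0, -0.0156, 0.0099, 0.0012, 0.0, 0.0, 0.029], [0, -0.0154, 0.0103, 0.0012, 0.0, 0.0, 0.029], [0, -0.015, 0.0108, 0.0012, 0.0, 0.0, 0.029]]]
```

>>> drive_tool:
  moves:
    - [[0, -0.0191, -0.0007, 0.001, 0, 0, 0.021], [0, -0.0192, -0.0003, 0.001, 0, 0, 0.021], [0, -0.0192, 0.0001, 0.001, 0, 0, 0.021], [0, -0.0192, 0.0005, 0.001, 0, 0, 0.021], [0, -0.0191, 0.0009, 0.001, 0, 0, 0.021], [0, -0.0191, 0.0013, 0.001, 0, 0, 0.021], [0, -0.0165, 0.0085, 0, 0, 0, 0.029], [0, -0.0162, 0.0089, 0, 0, 0, 0.029], [0, -0.0159, 0.0094, 0, 0, 0, 0.029], [0, -0.0156, 0.0099, 0, 0, 0, 0.029], [0, -0.0154, 0.0103, 0, 0, 0, 0.029], [0, 0, 0, 0, 0, 0, 0], [0, 0, 0, 0, 0, 0, 0]]

```text
clock: 73.75
position: [516.8, 378.0, 219.3]
ee_rot: [-0.703, 0.711, 0.004, -0.014]
contact_force: [-0.1, -1.2, -2.1]
gripper_width: 61.3
```

```bash
python3 - <<'E'
from ov import *
lock([507.2,426.3],-.025)
plan(0,([507.2,426.3,200],Rg(-.025),15),amax=5)
E
```

```text
t 73.75 pos [516.8 378.  219.3] w 61.3 F [-0.1 -1.2 -2.1] | local dx,dy 10.8 -48.0 dyaw 0.013 tilt [-0.026 -0.013]
4
[[[0, -0.0121, 0.0024, 0.0047, 0.006, -0.003, 0.003], [0, -0.0121, 0.0025, 0.0047, 0.006, -0.003, 0.003], [0, -0.0121, 0.0026, 0.0048, 0.006, -0.003, 0.003], [0, -0.012, 0.0026, 0.0048, 0.006, -0.003, 0.003]]]
```

>>> drive_tool:
  moves:
    - [[0, -0.0121, 0.0024, 0.001, 0.006, -0.003, 0.003], [0, -0.0121, 0.0025, 0.001, 0.006, -0.003, 0.003], [0, -0.0121, 0.0026, 0.001, 0.006, -0.003, 0.003], [0, -0.01, 0.0026, 0.001, 0.006, -0.003, 0.003], [0, 0, 0, 0, 0, 0, 0], [0, 0, 0, 0, 0, 0, 0]]

```text
clock: 74.35
position: [507.1, 427.2, 212.9]
ee_rot: [-0.698, 0.716, -0.001, -0.001]
contact_force: [-0.6, 0.3, -2.0]
gripper_width: 61.2
```

```bash
python3 - <<'E'
from ov import *
lock([507.2,426.3],-.025)
plan(0,([507.2,426.3,180],Rg(-.025),10),amax=5)
s=arm.read_state();P=np.array(s['position'])
L=[(P[0],P[1],-.025,P[2]-.7+47,(0,0,255)),(507.2,426.3,-.025,149,(0,255,0))]
ov('top','top41',(130,230,70,170),L,f=6);ov('side','side41',(230,370,140,260),L,f=4)
E
```

```text
t 74.35 pos [507.1 427.2 212.9] w 61.2 F [-0.6  0.3 -2. ] | local dx,dy -0.1 0.9 dyaw -0.001 tilt [-0.001 -0.003]
4
[[[0, 0.0002, -0.0, 0.0082, 0.0, -0.001, -0.0], [0, 0.0002, -0.0, 0.0082, 0.0, -0.001, -0.0], [0, 0.0002, -0.0, 0.0082, 0.0, -0.001, -0.0], [0, 0.0002, -0.0, 0.0082, 0.0, -0.001, -0.0]]]
```

>>> drive_tool:
  moves:
    - [[0, -0.0002, 0, 0.0085, 0, -0.001, 0], [0, -0.0002, 0, 0.0085, 0, -0.001, 0], [0, -0.0002, 0, 0.0085, 0, -0.001, 0], [0, -0.0002, 0, 0.0085, 0, 0, 0], [0, -0.0002, 0, 0.006, 0, 0, 0], [0, 0, 0, 0, 0, 0, 0], [0, 0, 0, 0, 0, 0, 0]]

```text
clock: 75.15
position: [507.5, 426.0, 168.4]
ee_rot: [-0.697, 0.717, 0.001, -0.001]
contact_force: [0.7, 0.5, -1.8]
gripper_width: 61.6
```

```bash
python3 - <<'E'
from ov import *
lock([507.2,426.3],-.025)
E
```

```text
t 75.15 pos [507.5 426.  168.4] w 61.6 F [ 0.7  0.5 -1.8] | local dx,dy 0.3 -0.3 dyaw -0.004 tilt [-0.003 -0.001]
```

>>> drive_tool:
  moves:
    - [[0, -0.001, 0, 0.003, 0, 0, 0], [0, 0, 0, 0.002, 0, 0, 0], [0, 0, 0, 0, 0, 0, 0]]

```text
clock: 75.45
position: [507.8, 427.5, 163.8]
ee_rot: [-0.697, 0.717, 0.001, -0.001]
contact_force: [-0.3, -0.2, -2.0]
gripper_width: 61.2
```

>>> drive_tool:
  moves:
    - [[0, 0.0004, 0.0003, 0.004, 0, 0, 0], [0, 0, 0, 0.004, 0, 0, 0], [0, 0, 0, 0.003, 0, 0, 0], [0, 0, 0, 0.003, 0, 0, 0]]

```text
clock: 75.85
position: [507.8, 427.5, 149.8]
ee_rot: [-0.697, 0.717, 0.001, 0.0]
contact_force: [-0.4, -0.0, -0.4]
gripper_width: 61.4
```

```bash
python3 -c "
from h import *
lock([507.2,426.3],-.025)"
```

```text
t 75.85 pos [507.8 427.5 149.8] w 61.4 F [-0.4 -0.  -0.4] | local dx,dy 0.6 1.2 dyaw -0.003 tilt [-0.     0.002]
```

Seated height reached; press lightly to confirm.

>>> drive_tool:
  moves:
    - [[0, 0, 0, 0.002, 0, 0, 0], [0, 0, 0, 0.002, 0, 0, 0]]

```text
clock: 76.05
position: [508.0, 427.6, 149.8]
ee_rot: [-0.697, 0.717, 0.0, 0.001]
contact_force: [-4.4, -1.3, 5.0]
gripper_width: 61.4
```

>>> drive_tool:
  moves:
    - [[1, 0, 0, 0, 0, 0, 0], [1, 0, 0, 0, 0, 0, 0], [1, 0, 0, 0, 0, 0, 0], [1, 0, 0, 0, 0, 0, 0], [1, 0, 0, -0.02, 0, 0, 0], [1, 0, 0, -0.03, 0, 0, 0], [1, 0, 0, -0.03, 0, 0, 0], [1, 0, 0, -0.03, 0, 0, 0], [1, 0, 0, 0, 0, 0, 0]]

```text
clock: 76.95
position: [508.9, 427.6, 263.4]
ee_rot: [-0.698, 0.717, -0.001, 0.002]
contact_force: [-0.1, -0.0, 1.4]
gripper_width: 85.3
```

```bash
python3 -c "
from h import *
lock([507.2,426.3],-.025)"; cat ov.py | head -30
```

```text
t 76.95 pos [508.9 427.6 263.4] w 85.3 F [-0.1 -0.   1.4] | local dx,dy 1.7 1.4 dyaw -0.002 tilt [0.004 0.001]
from h import *
def ov(n,fn,b,items,f=8):
    im,d,p=snap(n,fn); im=im[b[0]:b[1],b[2]:b[3]]
    I=cv2.cvtColor(cv2.resize(im,None,fx=f,fy=f,interpolation=cv2.INTER_CUBIC),cv2.COLOR_RGB2BGR)
    cv2.imwrite(f'pics/{fn}r.png',I)
    for (x,y,q,z,col) in items:
        c,s=np.cos(q),np.sin(q);M=np.array([[c,-s],[s,c]])
        X=np.array([[31,50],[-31,50],[-31,-50],[31,-50]])@M.T+[x,y]
        uv=(proj(np.c_[X,np.full(4,z)],p)+.5-[b[2],b[0]])*f
        cv2.polylines(I,[uv.astype(np.int32)],True,col,1)
    cv2.imwrite(f'pics/{fn}o.png',I)
```

>>> drive_tool:
  moves:
    - [[1, 0, 0, -0.02, 0, 0, 0], [1, 0.04, 0, 0, 0, 0, 0], [1, 0.04, 0, 0, 0, 0, 0], [1, 0.04, 0, 0, 0, 0, 0], [1, 0.04, 0, 0, 0, 0, 0], [1, 0.04, 0, 0, 0, 0, 0], [1, 0, 0, 0, 0, 0, 0], [1, 0, 0, 0, 0, 0, 0]]

```text
clock: 77.75
position: [501.8, 221.0, 278.8]
ee_rot: [-0.698, 0.716, -0.0, -0.0]
contact_force: [0.3, -0.5, -0.9]
gripper_width: 85.5
```

```bash
python3 - <<'E'
from ov import *
ov('side','42s',(0,420,0,560),[(507.3,426.5,-.025,196,(0,0,255)),(507.3,426.5,-.025,149,(0,255,0)),(507.3,426.5,-.025,102,(255,0,0)),(507.3,426.5,-.025,55,(0,255,255))],1.4)
ov('top','42t',(0,420,0,560),[(507.3,426.5,-.025,196,(0,0,255))],1.4)
E
```

```text
(no output)
```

View pics/42so.png

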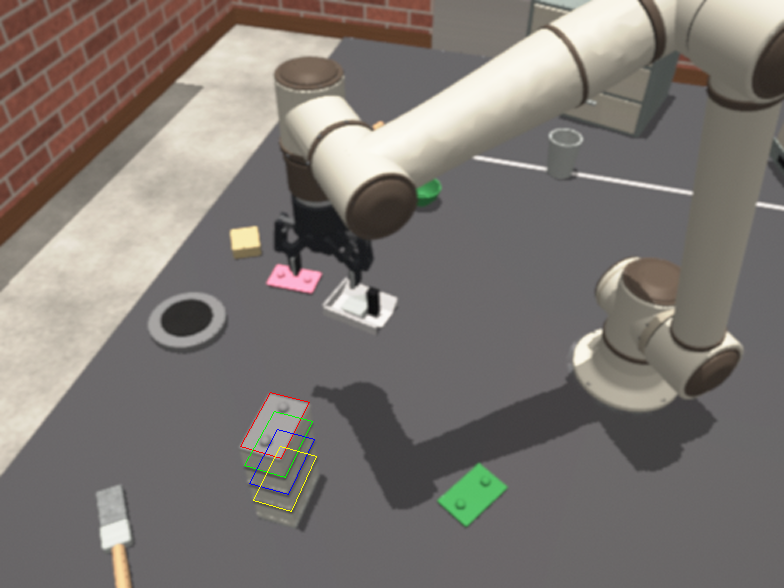

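View pics/42to.png

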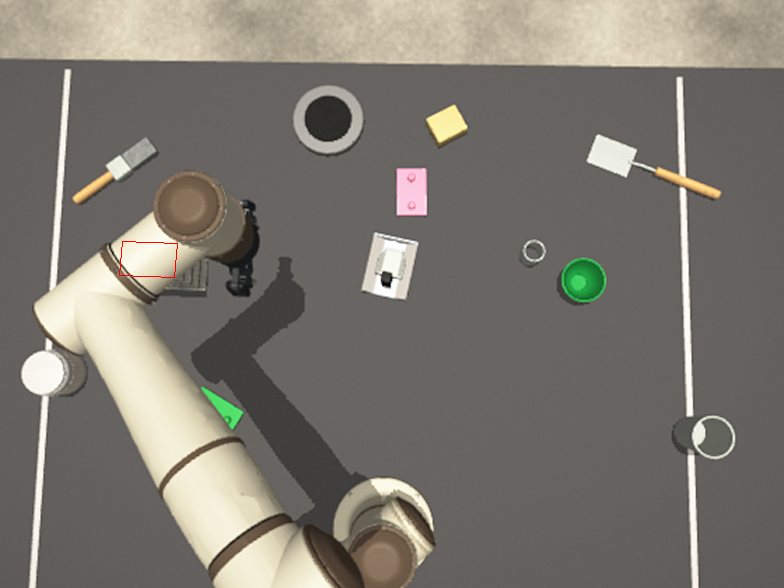

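The side picture shows the four-case stack with its top at about (275,425), inside the red outline. The scoop stands in the tray at about (365,303). The top picture also shows the scoop in the tray, at (390,270). I'll check the top's height next.

```bash
python3 - <<'E'
from ov import *
ov('side','43s',(270,380,160,240),[(507.3,426.5,-.025,196,(0,0,255))],5)
d=arm.get_image('side')[1]; p=arm.camera_params('side')
f=210/np.tan(np.radians(p['fov_y']/2));T=np.array(p['world_from_camera'])
v,u=np.mgrid[270:380,160:240]; z=d[270:380,160:240]
P=np.stack([(u-p['cx'])/f*z,(v-p['cy'])/f*z,z,np.ones_like(z)],-1).reshape(-1,4)@T.T
m=(np.abs(P[:,0]-507.3)<28)&(np.abs(P[:,1]-426.5)<46)&(P[:,2]>180)
q=P[m]; m2=(np.abs(np.abs(q[:,1]-426.5)-30)>11); q=q[m2]
A=np.c_[q[:,:2]-[507.3,426.5],np.ones(len(q))]
print(len(q),np.median(q[:,2]),np.linalg.lstsq(A,q[:,2],rcond=None)[0])
E
```

```text
560 197.44575564939555 [-5.69012025e-03  3.97676179e-03  1.97391977e+02]
```

View pics/43so.png

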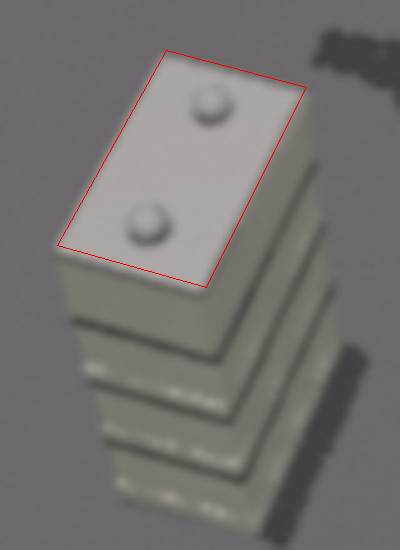

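The top reads 197.4 mm against 196 expected, which is within calibration, and it is level. The stack is even. Now the scoop.

```bash
python3 - <<'E'
from ov import *
ov('side','44s',(190,245,220,295),[],8)
ov('top','44t',(160,220,250,310),[],8)
E
```

```text
(no output)
```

View pics/44sr.png

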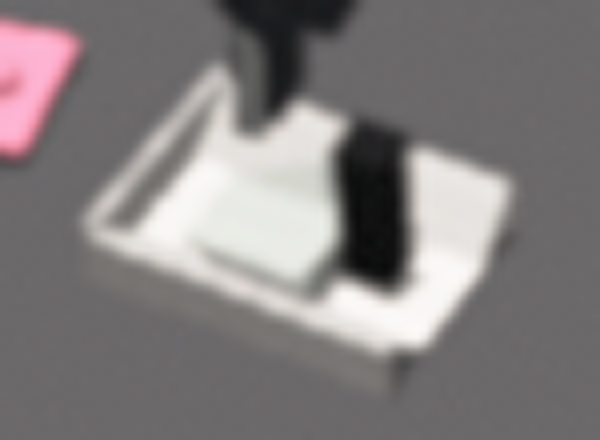

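View pics/44tr.png

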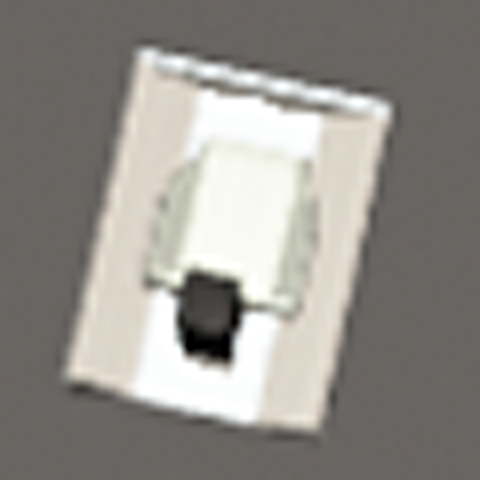

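The scoop stands upright and centred in an otherwise empty tray, and the gripper is clear of everything. Handing in.

```bash
python3 -c "from bench import arm; print(arm.job_done())"
```

```text
the job is handed in; nothing more can be done
None
```

I finished every step of the task and handed the job in at about 78 s of the 210 s allowed. `job_done()` reports no verdict, so what follows rests on my own checks.

- **Pellets and lid:** the three pellets present went from the tray into the open case by scoop only. I then pressed the lid home; its top measured 47.0 mm.
- **Stack:** the three closed cases are on the base with the filled case on top. The filled case came down to the expected seated height (gripper at 149.8 mm, expected 149.7) and resisted a further press with about 5 N. That was a lighter check than the 14–17 N I planned to see.
- **Last pictures:** all four levels are evenly spaced and the top is level. The top read 197.4 mm against 196 mm expected. That 1.4 mm difference is within the 2 mm calibration, though it does not strictly rule out a small gap.
- **Scoop and surroundings:** the scoop stands upright and centred in the empty tray. I saw no knocked case, left the bowl, jar and casting ring alone, and the robot was clear of everything at hand-in.

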